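# Open the fume filter box

## Robot

A 7-joint arm with a two-finger parallel gripper is mounted at the origin on the work surface. World frame = base frame: x ahead of the robot, y to its left, z up, the work surface at z = 0. Lengths are in m, angles in rad, forces in N, time in s.
With the tool pointing down it reaches from about 0.425 to 0.875 m from the base axis. Payload 4.7 kg.
Tool frame: the origin (TCP) lies at the very end of the fingers, on their centre line; the grasp point (between the pads) lies 19 mm behind it; z points along the fingers, y is the direction in which the jaws open and shut (so a half turn about z gives the same grasp; the last joint's range is limited). The gripper opens to 87 mm and grips with 3 to 60 N. Pads are 19 mm wide; open, the fingers measure 117 mm over their backs; the gripper's body (75 mm by 190 mm) begins 51 mm behind the grasp point.
Start: joints at [-1.181, 0.321, -0.07, 1.45, 0.023, 1.371, -0.057], TCP at [0.239, 0.605, 0.223] pointing down, gripper open.
Joint ranges: [-2.86, 2.86], [-0.3, 2.09], [-1.38, 1.24], [0.06, 2.45], [-1.56, 4.7], [0.09, 2.05], [-2.69, 2.69]. Speed limits (rad/s): [2.57, 2.57, 3.14, 3.14, 3.14, 3.14, 3.14].

## Interface

Orientations are given as a rotation vector (axis times angle).
In Python, from bench import ctrl, get_image, camera_info gives the robot as it stands.
- The arm moves only by the tool carry_out, never from a script. Its argument "commands" is a list of rows, each an object of numbers: "tx", "ty", "tz": the shift along the tool's x, y, z in m; "rx", "ry", "rz": the turn, a rotation vector about the tool's x, y, z in rad; "jaw": the opening, from 0 (shut) to 1 (fully open). In form: [{"tx": .., "ty": .., "tz": .., "rx": .., "ry": .., "rz": .., "jaw": ..}, ...]. A call has 1 to 12 rows; each row is the pose to reach, as a shift and turn from the pose commanded when the call began, along the tool's axes at that moment; what a row does not reach only later rows make up. A row lasts 1/8 s, in which the tool goes at most 62.5 mm and 10.7 degrees, less where a joint would pass 70% of its speed; a pose out of reach is approached as far as the arm can. A call with a gripper value outside its range is refused whole. The fingers move at their own pace and stop on an object; "grip_force" is the grip in N (left out, the last holds). Time passes only in rows, so rows that repeat a pose let the fingers close. It gives the time, the measured TCP pose, the force and the opening at its end, in the units of the state.
- ctrl.get_state(): the state, without advancing time (a new reading comes with each control period).
- get_image(name): name is "side" or "top" or "wrist"; returns the picture (480x640x3 uint8, red, green, blue); there is no depth.
- camera_info(name): a dict with "intrinsics" (3x3 intrinsics, pixels), "R" (3x3) and "t" (3): a world point X has camera coordinates R X + t. Camera axes: x right, y down, z forward; pixel columns grow to the right and rows downward; lengths in m; the calibration is good to about 2 mm. A picture is of the moment at which its call begins: read the wrist's pose just before it. camera_info takes no time and is no camera call; for the wrist camera it gives the pose at the moment of the call.
- ctrl.close_job(): hands the job in, once; it reports no verdict.
The state is a dict: "time": time; "joint_positions": joint angles; "qd": joint speeds; "joint_torque": joint torques, N m; "position": TCP position; "tool_rot": TCP orientation; "ft_force": force on the tool from outside, world axes, zero at the start; "torque": the same for the moment, N m; "grip_width": opening from 0.0 (shut) to 1.0 (fully open).
Only numpy, scipy, OpenCV 4.12 (cv2) and the standard library are available. Lean on these libraries where they do the work, as an engineer would, in place of code of your own. Each camera call takes 0.05 s, during which the arm holds its last target.

## Task

Take the screwdriver from its wooden block and give both slotted cam fasteners on the sloping face of the fume filter box a quarter turn anticlockwise, as far as they go, so that their tongues swing clear of the access panel. Put the screwdriver back upright in its block, then lift the freed panel off by its handle and lay it gently, handle up, on the middle of the fire brick. Turn the fasteners only with the screwdriver, never with the fingers, do not pull at the panel while it is still held, and leave the other things on the bench where they are.

Things in the scene. Friction and masses are not known exactly. Their poses are not given: they have to be found in the camera images.
- filter_box: Grey fixed filter box, 230 (x) x 260 (y), 52 high in front, 188 at the back. Face slopes 0.60 rad: in its frame the outward normal is (-0.565,0,0.825), up-slope (0.825,0,0.565). Origin on the bench below the face's middle; there the floor of a recess, 7 deep, that holds the panel is 120 up. The fasteners stand on the face 80 to the left (+y) and right (-y) of the panel's middle.
- cam_left_slot (a point): Left (+y) fastener: point on its turning axis (along the face's normal), at the top of its steel head, 20 over the recess floor. Head 28 x 23, base disc 34 diameter. In its top a slot 16 long, 5 wide, 6.5 deep, closed at its ends. A tongue 12 wide, 5 thick reaches 36 from the axis, 11 over the panel's edge; slot and tongue are parallel. The point's axes: z outward, x along the tongue.
- cam_right_slot (a point): Right (-y) fastener, the same; its tongue points the other way, to the panel.
- cam_left (a joint): Turn of the left fastener, rad, anticlockwise positive looking on to the face. 0: tongue points straight at the panel (box -y). Starts within 0.3 of 0; firm stop at 1.6, tongue up the slope; released from 1.3. Friction 0.06 N m, stays where it is left.
- cam_right (a joint): Turn of the right fastener, likewise; at 0 its tongue points to box +y, at 1.6 down the slope.
- panel: Loose aluminium access panel, 140 (own x, up the slope) x 110 (own y) x 6, about 0.3 kg, in the recess with 1 to 2 play, the tongues 2 above it. Origin in the centre of its underside, z outward. Steel handle in its middle: a bar 66 long (own x), 12 wide, 12 thick, 28 to 40 over the underside, on a post near each end.
- panel_handle (a point): Centre of the panel's handle bar, 34 over the panel's underside.
- driver_block: Fixed wooden block 80 x 80 x 75 high with a square upright hole through its middle, 21 wide, chamfered. Origin in the centre of its underside. It stands right or left of the filter box, the brick on the other side.
- driver: Stubby screwdriver, 0.14 kg, standing in the block's hole. Origin at the underside of its shoulder (30 x 30 x 5), which rests on the block; z up. Square handle 24 x 24 from 5 to 80 above the origin, sides along own x and y. Shaft 9 diameter; flat blade 12 wide (own x), 3 thick (own y; the last 2: 11 x 2), 44 to 62 below the origin. 2 of play across in the slots.
- driver_tip (a point): Middle of the blade's end, 62 below the driver's origin.
- brick: Fixed pale fire brick 230 (own x) x 114 (own y) x 64 high, origin in the centre of its underside.
- tin: Bystander: closed steel tin, 68 diameter, 45 high.
- dish: Bystander: small copper bowl, 70 diameter, 30 high.
- wood_chip: Bystander: wooden block 70 x 40 x 30.
- brick_bit: Bystander: piece of fire brick 60 x 50 x 35.
- brass_stub: Bystander: brass stub, 36 diameter, 50 high.
- crucible: Bystander: white ceramic crucible cup, 64 diameter, 55 high.

How it is judged:
On the way, in this order (a step that is already met when the one before it is completed fails the run):
1. one fastener is turned released with the screwdriver's blade in it, the panel still in place (distance of panel from where it was at the start of the episode below 0.02 m and ((value of joint cam_left above 1.1 rad and contact force between driver and cam_left above 0.2 N) or (value of joint cam_right above 1.1 rad and contact force between driver and cam_right above 0.2 N))), for 0.05 s.
2. both fasteners are released, the second one too with the screwdriver's blade in it, the panel still in place (value of joint each of cam_left, cam_right above 1.3 rad and distance of panel from where it was at the start of the episode below 0.02 m and (contact force between driver and cam_left above 0.2 N or contact force between driver and cam_right above 0.2 N)), for 0.05 s.
3. the screwdriver stands in its block again, the panel still in place (value of joint each of cam_left, cam_right above 1.3 rad and horizontal distance between driver and driver_block below 0.008 m and z of driver in the frame of driver_block between 0.07 and 0.08 m and angle between driver's own z axis and vertical below 0.12 rad and distance of panel from where it was at the start of the episode below 0.02 m and contact force between the fingers and driver below 0.2 N), for 0.1 s.
At the end, for the whole second after the job is handed in: both fasteners at 1.3 rad or more; the screwdriver upright (0.12 rad) in its block, shoulder on the block's top within 5 mm and within 8 mm of its middle; the panel flat (0.08 rad), handle up, on the brick's top, its centre within 40 mm of the brick's centre, at rest (value of joint each of cam_left, cam_right above 1.3 rad and horizontal distance between driver and driver_block below 0.008 m and z of driver in the frame of driver_block between 0.07 and 0.08 m and angle between driver's own z axis and vertical below 0.12 rad and horizontal distance between panel and brick below 0.04 m and z of panel in the frame of brick between 0.06 and 0.069 m and angle between panel's own z axis and vertical below 0.08 rad and linear speed of each of panel, driver below 0.02 m/s); the robot touches nothing.
It fails at once if the fingers push a fastener (contact force between the fingers and cam_left above 1.5 N or contact force between the fingers and cam_right above 1.5 N).
It fails at once if the panel is pulled hard against a tongue (contact force between panel and cam_left above 12 N or contact force between panel and cam_right above 12 N).
It fails at once if the panel is dropped or thrown (faster than 1.2 m/s) (linear speed of panel above 1.2 m/s).
It fails at once if a bystander is moved more than 40 mm (distance of any of tin, dish, wood_chip, brick_bit, brass_stub, crucible from where it was at the start of the episode above 0.04 m).
It also fails if it takes over 72 s, if anything falls off the work surface, if the arm or the gripper's body presses on something with over 40 N, if the wrist force passes 120 N, or if a joint passes its speed limit or range.

## Working session

There is one attempt and no reset: what is moved stays moved. The work goes in short steps, Python scripts to look and compute and a tool call to move; the robot and the scene stay as the last step left them, time stands still between calls to the robot, and variables do not carry over. Pictures are saved under pics/ and viewed, and the job is handed in when it is done.

Besides the shell and the picture viewer there is one more tool, called after "Emit:" by a JSON object that holds its "method" and its "body". carry_out: Moves the arm, as the interface text tells. Its arguments: {"type":"object","properties":{"commands":{"type":"array"},"grip_force":{"type":"number"}},"required":["commands"]}

```bash
ls; mkdir -p pics
python3 - <<'E'
from bench import ctrl,get_image,camera_info
import cv2,numpy as np
print(ctrl.get_state())
for n in ["side","top","wrist"]:
    i=camera_info(n);print(n,np.round(i["intrinsics"],1).tolist(),np.round(i["R"],4).tolist(),np.round(i["t"],4).tolist())
    cv2.imwrite(f"pics/{n}0.png",get_image(n)[:,:,::-1])
E
```

```text
pics
{'time': 0.0, 'joint_positions': array([-1.1808991 ,  0.32183924, -0.07009154,  1.45166935,  0.02263272,
        1.37078742, -0.0568421 ]), 'qd': array([-0.00186463,  0.00124085, -0.00012884,  0.00077672, -0.00098522,
        0.00048456, -0.00144611]), 'joint_torque': array([-3.28357073e-04, -4.91296971e+01, -4.04204344e-01, -3.12537789e+01,
       -6.39297324e-02,  4.38735075e-02,  1.73681069e-04]), 'position': array([0.23841134, 0.60410862, 0.22145386]), 'tool_rot': array([-5.86633530e-01, -3.08609757e+00,  2.98760698e-03]), 'ft_force': array([ 0.39930748, -0.39629616, -0.3384823 ]), 'torque': array([ 0.02813586, -0.01429489, -0.05489731]), 'grip_width': 0.9988730231735699}
side [[508.5, 0.0, 318.5], [0.0, 508.5, 239.5], [0.0, 0.0, 1.0]] [[0.9319, -0.3627, -0.0066], [-0.2814, -0.7112, -0.6443], [0.2289, 0.6022, -0.7648]] [-0.5121, 0.233, 1.1891]
top [[543.5, 0.0, 325.3], [0.0, 543.5, 244.1], [0.0, 0.0, 1.0]] [[-0.0275, -0.9996, -0.0066], [-0.9966, 0.0279, -0.0772], [0.0774, 0.0045, -0.997]] [0.0316, 0.5377, 1.3617]
wrist [[385.4, 0.0, 321.6], [0.0, 385.4, 238.6], [0.0, 0.0, 1.0]] [[0.3664, 0.9304, -0.0027], [0.8908, -0.35, 0.2897], [0.2686, -0.1085, -0.9571]] [-0.649, -0.0362, 0.3924]
```

View pics/side0.png

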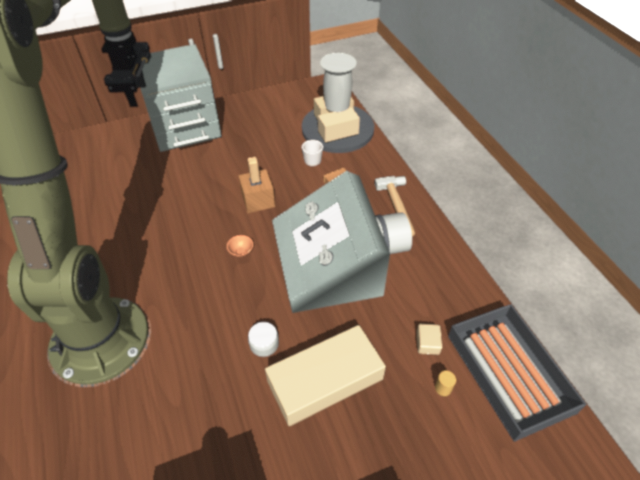

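View pics/top0.png

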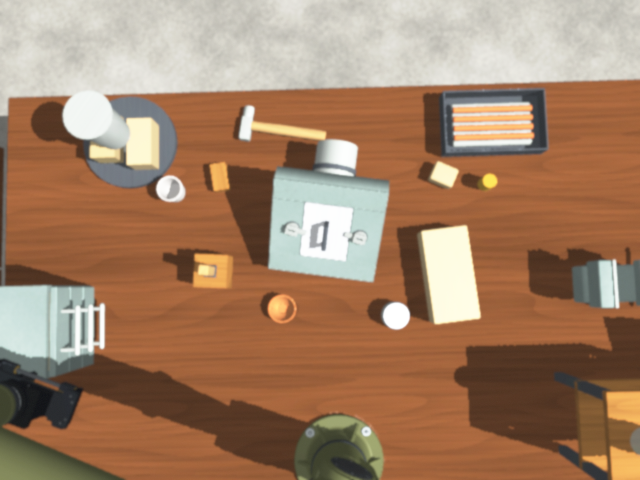

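View pics/wrist0.png

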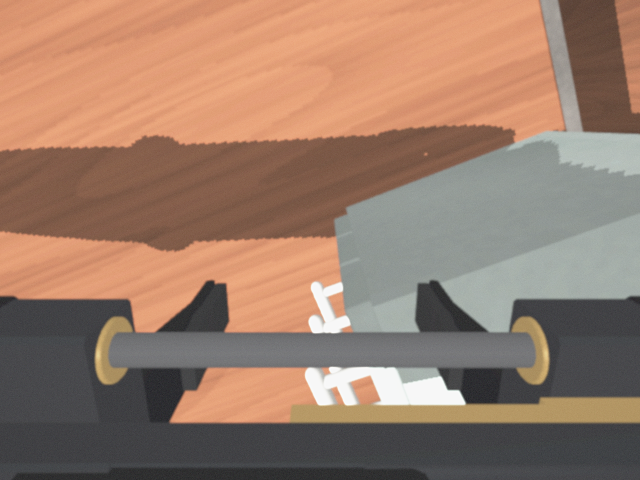

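```bash
cat > h.py <<'E'
from bench import ctrl,get_image,camera_info
import cv2,numpy as np
from scipy.spatial.transform import Rotation as Ro
def cam(n):
    i=camera_info(n);return np.array(i["intrinsics"]),np.array(i["R"]),np.array(i["t"]).ravel()
def ray(c,u,v):
    K,R,t=c;d=R.T@np.linalg.solve(K,[u,v,1.]);return -R.T@t,d/np.linalg.norm(d)
def onz(c,u,v,z):
    o,d=ray(c,u,v);return o+d*(z-o[2])/d[2]
def tri(obs): # list of (cam,u,v)
    A=np.zeros((3,3));b=np.zeros(3)
    for c,u,v in obs:
        o,d=ray(c,u,v);P=np.eye(3)-np.outer(d,d);A+=P;b+=P@o
    X=np.linalg.solve(A,b);return X
def proj(c,X):
    K,R,t=c;p=K@(R@np.asarray(X)+t);return p[:2]/p[2]
def pose():
    s=ctrl.get_state();return np.array(s["position"]),Ro.from_rotvec(s["tool_rot"])
def crop(im,x0,x1,y0,y1,f,name):
    cv2.imwrite(name,cv2.resize(im[y0:y1,x0:x1,::-1],None,fx=f,fy=f,interpolation=cv2.INTER_CUBIC))
E
python3 - <<'E'
from h import *
p,R=pose();K,Rc,t=cam("wrist")
print("tool axes\n",R.as_matrix().round(3)); o=-Rc.T@t
print("cam in tool",R.inv().apply(o-p).round(4)); print((R.inv().as_matrix()@Rc.T).round(3))
a=cv2.imread("pics/top0.png")[:,:,::-1];b=cv2.imread("pics/side0.png")[:,:,::-1]
crop(a,180,500,140,340,2.5,"pics/topc.png");crop(b,220,420,140,300,4,"pics/sidec.png")
E
```

```text
tool axes
 [[-0.93   0.367 -0.   ]
 [ 0.367  0.93  -0.001]
 [-0.    -0.001 -1.   ]]
cam in tool [ 0.0794  0.0002 -0.1628]
[[ 0.001 -0.957 -0.29 ]
 [ 1.     0.001 -0.001]
 [ 0.001 -0.29   0.957]]
```

View pics/topc.png

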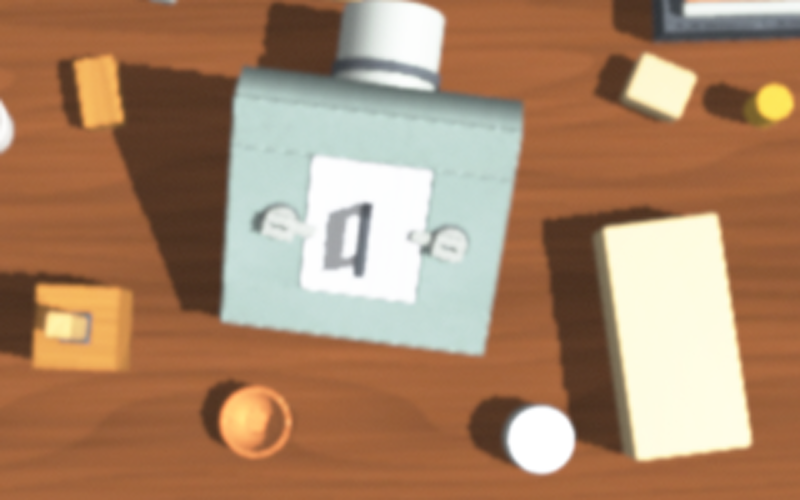

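View pics/sidec.png

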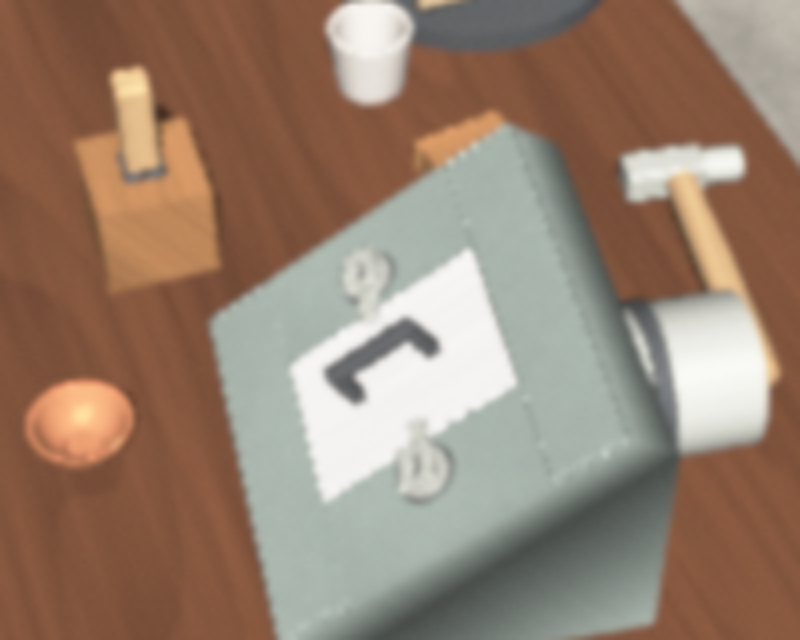

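Run:
```python
from h import *
T=cam("top");S=cam("side")
t=lambda u,v:(T,180+u/2.5,140+v/2.5); s=lambda u,v:(S,220+u/4,140+v/4)
def go(n,a,b):
    X=tri([a,b]);print(n,X.round(4),"res px",(proj(T,X)-a[1:]).round(1),(proj(S,X)-b[1:]).round(1));return X
L=go("L",t(282,222),s(367,272));R=go("R",t(452,243),s(423,470));H=go("H",t(364,240),s(370,350))
d=L-R;print("LR dist",np.linalg.norm(d),"yaw",np.arctan2(-d[0],d[1]))
for n,a in dict(blk=(78,327,.075),drv=(66,326,.155),bk1=(600,230,.064),bk2=(717,213,.064),bk3=(750,445,.064),bk4=(634,460,.064)).items():
    print(n,onz(*t(*a[:2]),a[2]).round(4))
go("drvtop",t(66,326),s(131,75))
for n,a in dict(tl=(240,85),tr=(522,110),bl=(222,322,.052),br=(484,354,.052)).items():
    if len(a)>2: print(n,onz(*t(*a[:2]),a[2]).round(4))
for n,a in dict(p1=((312,155),(470,250)),p2=((433,170),(517,383)),p3=((416,303),(325,502)),p4=((302,288),(290,368))).items(): go(n,t(*a[0]),s(*a[1]))
```

```text
L [0.5677 0.0911 0.1353] res px [ 0.  -0.1] [-0.1  0. ]
R [ 0.5429 -0.067   0.1345] res px [-0.1  0.2] [ 0.2 -0. ]
H [0.5443 0.0155 0.1518] res px [-0.3  1.2] [ 1.1 -0.2]
LR dist 0.16007483486930238 yaw -0.1555550490762341
blk [0.4768 0.2963 0.075 ]
drv [0.4753 0.2901 0.155 ]
bk1 [ 0.5585 -0.2178  0.064 ]
bk2 [ 0.5721 -0.3337  0.064 ]
bk3 [ 0.3442 -0.355   0.064 ]
bk4 [ 0.3328 -0.2416  0.064 ]
drvtop [0.4755 0.287  0.168 ] res px [ 0.1 -0.3] [-0.3  0. ]
bl [0.4786 0.1583 0.052 ]
br [ 0.4397 -0.1002  0.052 ]
p1 [0.625  0.0606 0.1626] res px [-0.1  0.3] [ 0.3 -0.1]
p2 [ 0.6079 -0.05    0.165 ] res px [-0.1  0.2] [ 0.2 -0. ]
p3 [ 0.4916 -0.0337  0.0876] res px [ 0.1 -0.5] [-0.5  0.1]
p4 [0.5087 0.0764 0.0846] res px [ 0.  -0.2] [-0.2  0. ]
```

```bash
cat >> h.py <<'E'
def axes(z,y):
    z=np.array(z,float)/np.linalg.norm(z);y=np.array(y,float);y-=z*(y@z);y/=np.linalg.norm(y)
    return Ro.from_matrix(np.column_stack([np.cross(y,z),y,z]))
def delta(pt,Rt,p=None,R=None):
    if p is None:p,R=pose()
    d=R.inv().apply(np.array(pt)-p);r=(R.inv()*Rt).as_rotvec()
    print("t",d.round(4),"r",r.round(4));return d,r
E
python3 - <<'E'
from h import *
delta([.475,.29,.30],axes([0,0,-1],[1,0,0]))
E
```

```text
t [-0.3354 -0.2056 -0.078 ] r [-1.200e-03  1.000e-03  1.195e+00]
```

Emit:
{"method": "carry_out", "body": {"commands": [{"tx": 0, "ty": 0, "tz": -0.06, "rx": 0, "ry": 0, "rz": 0, "jaw": 1}, {"tx": -0.04, "ty": -0.025, "tz": -0.08, "rx": 0, "ry": 0, "rz": 0.17, "jaw": 1}, {"tx": -0.335, "ty": -0.206, "tz": -0.08, "rx": 0, "ry": 0, "rz": 1.195, "jaw": 1}, {"tx": -0.335, "ty": -0.206, "tz": -0.08, "rx": 0, "ry": 0, "rz": 1.195, "jaw": 1}, {"tx": -0.335, "ty": -0.206, "tz": -0.08, "rx": 0, "ry": 0, "rz": 1.195, "jaw": 1}, {"tx": -0.335, "ty": -0.206, "tz": -0.08, "rx": 0, "ry": 0, "rz": 1.195, "jaw": 1}, {"tx": -0.335, "ty": -0.206, "tz": -0.08, "rx": 0, "ry": 0, "rz": 1.195, "jaw": 1}, {"tx": -0.335, "ty": -0.206, "tz": -0.08, "rx": 0, "ry": 0, "rz": 1.195, "jaw": 1}, {"tx": -0.335, "ty": -0.206, "tz": -0.08, "rx": 0, "ry": 0, "rz": 1.195, "jaw": 1}, {"tx": -0.335, "ty": -0.206, "tz": -0.08, "rx": 0, "ry": 0, "rz": 1.195, "jaw": 1}, {"tx": -0.335, "ty": -0.206, "tz": -0.08, "rx": 0, "ry": 0, "rz": 1.195, "jaw": 1}]}}

```text
time: 1.52
position: [0.4733, 0.2921, 0.3023]
tool_rot: [-2.216, -2.226, 0.001]
ft_force: [0.0, -0.2, -0.1]
grip_width: 1.002
```

Run:
```python
from h import *
p,R=pose();s=ctrl.get_state();print(p,R.as_matrix().round(3),s["joint_positions"].round(3),s["qd"].round(3))
np.save("w1.npy",np.array([0]))
c=cam("wrist");im=get_image("wrist");cv2.imwrite("pics/w1.png",im[:,:,::-1])
import pickle;pickle.dump(c,open("w1.pkl","wb"))
```

```text
[0.47334945 0.29210134 0.30228811] [[-0.004  1.    -0.001]
 [ 1.     0.004  0.   ]
 [ 0.    -0.001 -1.   ]] [-0.85   0.091  0.271  1.57  -0.025  1.484 -0.575] [ 0.    -0.002  0.005 -0.001  0.004 -0.001 -0.001]
```

View pics/w1.png

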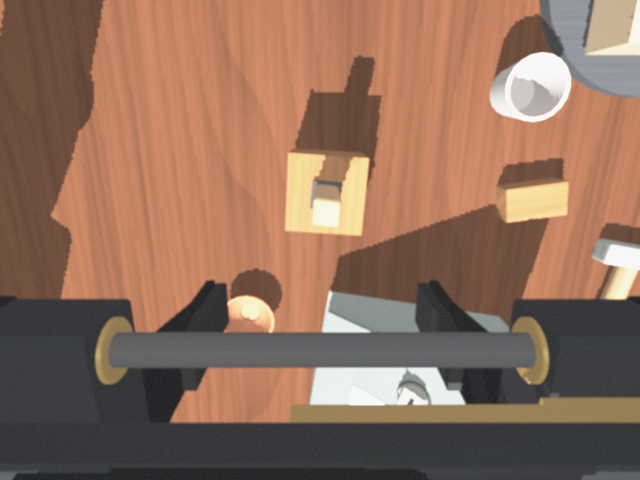

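Run:
```python
from h import *
im=cv2.imread("pics/w1.png")[:,:,::-1]
crop(im,275,375,140,245,6,"pics/w1c.png")
```

```text
(no output)
```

View pics/w1c.png

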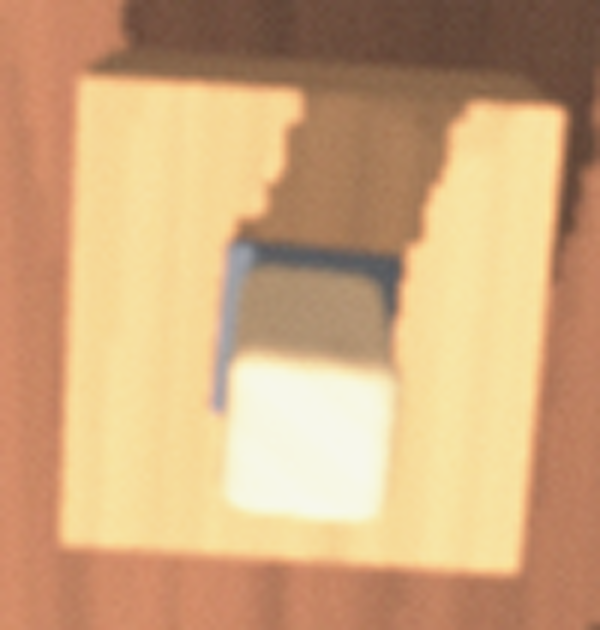

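Run:
```python
from h import *
import pickle;c=pickle.load(open("w1.pkl","rb"))
f=lambda q,z:np.array([onz(c,275+u/6,140+v/6,z) for u,v in q])
for q,z in (([(80,75),(568,105),(521,574),(60,546)],.075),([(233,355),(394,370),(382,522),(225,510)],.155)):
    X=f(q,z);print(X.round(4).tolist(),"mid",X.mean(0).round(4))
    for i in range(4):
        d=X[(i+1)%4]-X[i];print(np.linalg.norm(d[:2]).round(4),np.degrees(np.arctan2(d[1],d[0])).round(1))
```

```text
[[0.4402, 0.3426, 0.075], [0.521, 0.3381, 0.075], [0.516, 0.2571, 0.075], [0.4351, 0.2618, 0.075]] mid [0.4781 0.2999 0.075 ]
0.0809 -3.2
0.0812 -93.5
0.0811 176.7
0.081 86.4
[[0.4671, 0.3114, 0.155], [0.489, 0.3095, 0.155], [0.4877, 0.288, 0.155], [0.4659, 0.2896, 0.155]] mid [0.4774 0.2996 0.155 ]
0.022 -5.1
0.0215 -93.4
0.0219 175.8
0.0218 87.0
```

Run:
```python
from h import *
delta([.478,.2997,.114],axes([0,0,-1],[1,-.059,0]))
for i in range(3):
    get_image("wrist");print(pose()[0])
```

```text
t [0.0078 0.0046 0.1884] r [-0.0005 -0.0001  0.0627]
[0.47368603 0.29154951 0.3024181 ]
[0.47390094 0.29124143 0.30246821]
[0.4741014  0.29092736 0.30250506]
```

Emit:
{"method": "carry_out", "body": {"commands": [{"tx": 0.009, "ty": 0.0035, "tz": 0.05, "rz": 0.063, "jaw": 1}, {"tx": 0.009, "ty": 0.0035, "tz": 0.1, "rz": 0.063, "jaw": 1}, {"tx": 0.009, "ty": 0.0035, "tz": 0.14, "rz": 0.063, "jaw": 1}, {"tx": 0.009, "ty": 0.0035, "tz": 0.17, "rz": 0.063, "jaw": 1}, {"tx": 0.009, "ty": 0.0035, "tz": 0.188, "rz": 0.063, "jaw": 1}, {"tx": 0.009, "ty": 0.0035, "tz": 0.188, "rz": 0.063, "jaw": 1}, {"tx": 0.009, "ty": 0.0035, "tz": 0.188, "rz": 0.063, "jaw": 1}]}}

```text
invalid input
```

Run:
```python
from h import *
s=ctrl.get_state();print(pose()[0],s["ft_force"].round(1),s["time"])
cv2.imwrite("pics/w2.png",get_image("wrist")[:,:,::-1]);print(pose()[0],pose()[1].as_matrix().round(3))
```

```text
[0.4741014  0.29092736 0.30250506] [ 0.2  0.  -0.5] 1.725
[0.47420834 0.29069352 0.30253357] [[-0.001  1.    -0.   ]
 [ 1.     0.001  0.   ]
 [ 0.    -0.    -1.   ]]
```

View pics/w2.png

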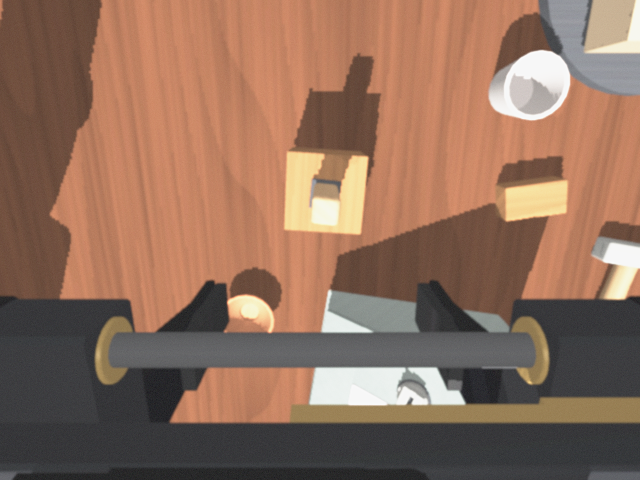

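The picture shows no movement: block still at about (327,193). That call was refused because every row needs all seven fields.

Emit:
{"method": "carry_out", "body": {"commands": [{"tx": 0.009, "ty": 0.0035, "tz": 0.05, "rx": 0, "ry": 0, "rz": 0.063, "jaw": 1}, {"tx": 0.009, "ty": 0.0035, "tz": 0.1, "rx": 0, "ry": 0, "rz": 0.063, "jaw": 1}, {"tx": 0.009, "ty": 0.0035, "tz": 0.14, "rx": 0, "ry": 0, "rz": 0.063, "jaw": 1}, {"tx": 0.009, "ty": 0.0035, "tz": 0.17, "rx": 0, "ry": 0, "rz": 0.063, "jaw": 1}, {"tx": 0.009, "ty": 0.0035, "tz": 0.188, "rx": 0, "ry": 0, "rz": 0.063, "jaw": 1}, {"tx": 0.009, "ty": 0.0035, "tz": 0.188, "rx": 0, "ry": 0, "rz": 0.063, "jaw": 1}, {"tx": 0.009, "ty": 0.0035, "tz": 0.188, "rx": 0, "ry": 0, "rz": 0.063, "jaw": 1}]}}

```text
time: 2.65
position: [0.479, 0.2997, 0.116]
tool_rot: [2.29, 2.15, 0.004]
ft_force: [0.3, -0.0, -0.8]
grip_width: 1.002
```

Run:
```python
from h import *
s=ctrl.get_state();print(pose()[0],s["ft_force"].round(1),s["time"])
cv2.imwrite("pics/w3.png",get_image("wrist")[:,:,::-1]);print(pose()[0],pose()[1].as_matrix().round(3))
```

```text
[0.47901    0.29972963 0.11601216] [ 0.3 -0.  -0.8] 2.65
[0.47911722 0.29975329 0.11619769] [[ 0.063  0.998  0.002]
 [ 0.998 -0.063  0.002]
 [ 0.002  0.002 -1.   ]]
```

View pics/w3.png

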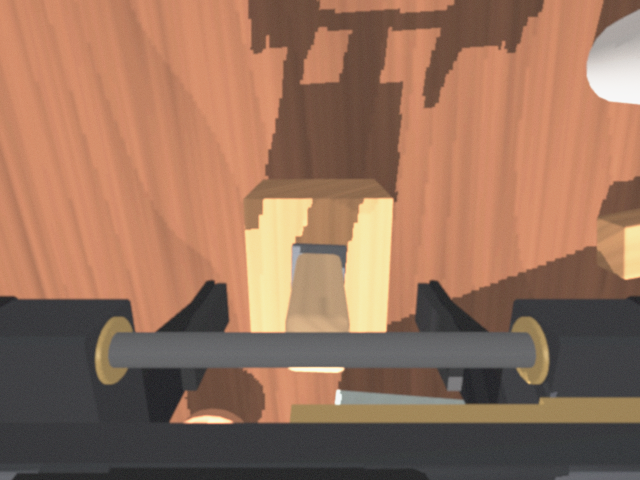

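The driver handle stands centred between the fingers (col ~320). Closing.

Emit:
{"method": "carry_out", "body": {"commands": [{"tx": 0, "ty": 0, "tz": 0.001, "rx": 0, "ry": 0, "rz": 0, "jaw": 0}, {"tx": 0, "ty": 0, "tz": 0.001, "rx": 0, "ry": 0, "rz": 0, "jaw": 0}, {"tx": 0, "ty": 0, "tz": 0.001, "rx": 0, "ry": 0, "rz": 0, "jaw": 0}, {"tx": 0, "ty": 0, "tz": 0.001, "rx": 0, "ry": 0, "rz": 0, "jaw": 0}, {"tx": 0, "ty": 0, "tz": 0.001, "rx": 0, "ry": 0, "rz": 0, "jaw": 0}], "grip_force": 55}}

```text
time: 3.32
position: [0.4781, 0.2991, 0.1136]
tool_rot: [2.29, 2.15, 0.0]
ft_force: [0.5, -0.1, 0.4]
grip_width: 0.516
```

Run:
```python
from h import *
s=ctrl.get_state();print(pose()[0],s["ft_force"].round(1),s["grip_width"])
```

```text
[0.47813368 0.29906407 0.11357224] [ 0.5 -0.1  0.4] 0.5161643563631177
```

Still closing (0.516, about 45 mm).

Emit:
{"method": "carry_out", "body": {"commands": [{"tx": 0, "ty": 0, "tz": 0, "rx": 0, "ry": 0, "rz": 0, "jaw": 0}, {"tx": 0, "ty": 0, "tz": 0, "rx": 0, "ry": 0, "rz": 0, "jaw": 0}, {"tx": 0, "ty": 0, "tz": 0, "rx": 0, "ry": 0, "rz": 0, "jaw": 0}, {"tx": 0, "ty": 0, "tz": 0, "rx": 0, "ry": 0, "rz": 0, "jaw": 0}]}}

```text
time: 3.82
position: [0.478, 0.2991, 0.1135]
tool_rot: [-2.29, -2.15, 0.0]
ft_force: [-0.8, 0.5, 1.0]
grip_width: 0.271
```

Run:
```python
from h import *
s=ctrl.get_state();print(pose()[0],s["ft_force"].round(1),s["grip_width"],s["time"])
```

```text
[0.47799433 0.29905828 0.11353512] [-0.8  0.5  1. ] 0.27070549052512227 3.825
```

Emit:
{"method": "carry_out", "body": {"commands": [{"tx": 0, "ty": 0, "tz": 0, "rx": 0, "ry": 0, "rz": 0, "jaw": 0}, {"tx": 0, "ty": 0, "tz": -0.03, "rx": 0, "ry": 0, "rz": 0, "jaw": 0}, {"tx": 0, "ty": 0, "tz": -0.07, "rx": 0, "ry": 0, "rz": 0, "jaw": 0}, {"tx": 0, "ty": 0, "tz": -0.12, "rx": 0, "ry": 0, "rz": 0, "jaw": 0}, {"tx": 0, "ty": 0, "tz": -0.14, "rx": 0, "ry": 0, "rz": 0, "jaw": 0}, {"tx": 0, "ty": 0, "tz": -0.14, "rx": 0, "ry": 0, "rz": 0, "jaw": 0}]}}

```text
time: 4.58
position: [0.479, 0.2995, 0.2551]
tool_rot: [2.29, 2.15, 0.005]
ft_force: [0.2, -0.3, -2.4]
grip_width: 0.271
```

Run:
```python
from h import *
s=ctrl.get_state();print(pose()[0],s["ft_force"].round(1),s["grip_width"],s["time"])
c=cam("wrist");im=get_image("wrist");p,R=pose();cv2.imwrite("pics/w4.png",im[:,:,::-1])
print("pred tip px",proj(c,p+R.apply([0,0,.1005])))
crop(im,220,420,140,300,4,"pics/w4c.png")
im=get_image("side");S=cam("side");u=proj(S,p+R.apply([0,0,.1005])).astype(int);print(u)
crop(im,u[0]-50,u[0]+50,u[1]-70,u[1]+30,6,"pics/s4c.png")
```

```text
[0.47896832 0.29950854 0.25508439] [ 0.2 -0.3 -2.4] 0.2707570356222295 4.575
pred tip px [319.73775052 238.76459195]
[252 160]
```

View pics/w4c.png

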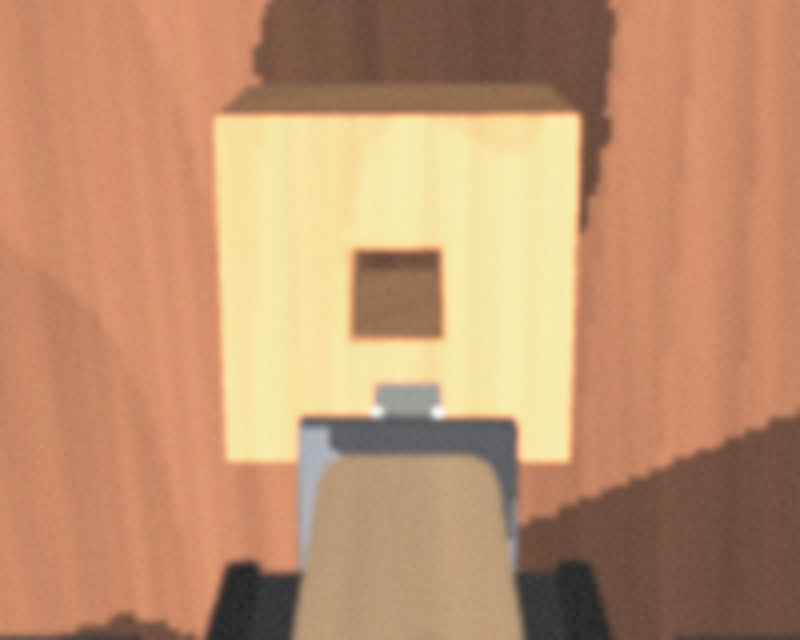

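View pics/s4c.png

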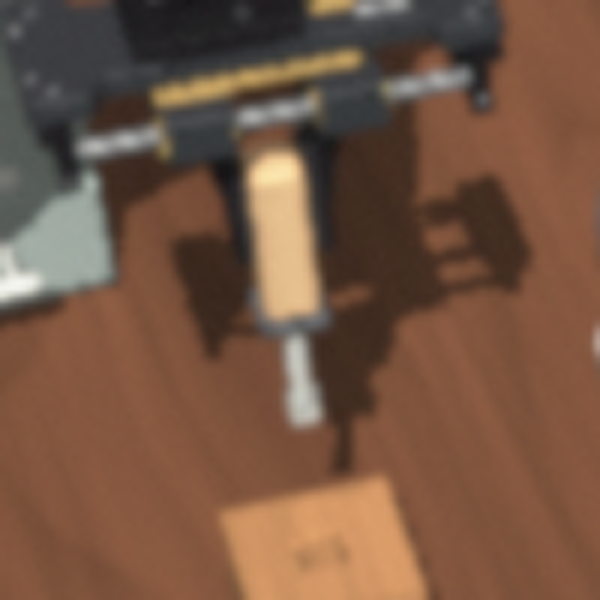

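```bash
cat >> h.py <<'E'
L0=np.array([.5677,.0911,.1353]);R0=np.array([.5429,-.067,.1345])
by=(L0-R0)/np.linalg.norm(L0-R0);by[2]=0;by/=np.linalg.norm(by);bx=np.array([by[1],-by[0],0])
n=-.565*bx+np.array([0,0,.825]);u=.825*bx+np.array([0,0,.565])
TIP=.1005
def toolA(a): # a: fastener turn; blade along tool y ; tool y=-by at 0
    y=-by*np.cos(a)+u*np.sin(a);return axes(-n,y)
E
python3 - <<'E'
from h import *
print(n,u,by)
print(L0+n*(.04+TIP));delta(L0+n*(.04+TIP),toolA(0))
E
```

```text
[-0.55817453  0.08755679  0.825     ] [ 0.81503361 -0.12784841  0.565     ] [0.15496777 0.98791953 0.        ]
[0.48927648 0.10340173 0.2512125 ]
t [-0.1942  0.024   0.0012] r [-0.498   0.4558  1.6083]
```

Emit:
{"method": "carry_out", "body": {"commands": [{"tx": 0, "ty": 0, "tz": -0.03, "rx": 0, "ry": 0, "rz": 0, "jaw": 0}, {"tx": -0.02, "ty": 0.002, "tz": -0.04, "rx": -0.05, "ry": 0.046, "rz": 0.16, "jaw": 0}, {"tx": -0.04, "ty": 0.005, "tz": -0.04, "rx": -0.1, "ry": 0.091, "rz": 0.32, "jaw": 0}, {"tx": -0.06, "ty": 0.007, "tz": -0.04, "rx": -0.15, "ry": 0.137, "rz": 0.48, "jaw": 0}, {"tx": -0.08, "ty": 0.01, "tz": -0.04, "rx": -0.2, "ry": 0.182, "rz": 0.64, "jaw": 0}, {"tx": -0.1, "ty": 0.012, "tz": -0.04, "rx": -0.25, "ry": 0.228, "rz": 0.8, "jaw": 0}, {"tx": -0.12, "ty": 0.014, "tz": -0.03, "rx": -0.3, "ry": 0.273, "rz": 0.96, "jaw": 0}, {"tx": -0.14, "ty": 0.017, "tz": -0.02, "rx": -0.35, "ry": 0.319, "rz": 1.12, "jaw": 0}, {"tx": -0.16, "ty": 0.02, "tz": -0.01, "rx": -0.4, "ry": 0.365, "rz": 1.28, "jaw": 0}, {"tx": -0.18, "ty": 0.022, "tz": 0, "rx": -0.45, "ry": 0.41, "rz": 1.44, "jaw": 0}, {"tx": -0.194, "ty": 0.024, "tz": 0.001, "rx": -0.498, "ry": 0.456, "rz": 1.608, "jaw": 0}, {"tx": -0.194, "ty": 0.024, "tz": 0.001, "rx": -0.498, "ry": 0.456, "rz": 1.608, "jaw": 0}]}}

```text
time: 6.18
position: [0.5071, 0.1052, 0.2258]
tool_rot: [2.966, -0.054, 0.781]
ft_force: [0.2, -0.8, -0.6]
grip_width: 0.269
```

```bash
cat > look.py <<'E'
import sys
from h import *
tag=sys.argv[1];x0,x1,y0,y1=map(int,sys.argv[2:6]) if len(sys.argv)>5 else (220,420,100,260)
import pickle
get_image("top")
c=cam("wrist");im=get_image("wrist");p,R=pose();s=ctrl.get_state();pickle.dump((c,p,R.as_rotvec()),open(f"{tag}.pkl","wb"))
print(p.round(4),R.as_matrix().round(3).tolist(),"q",s["joint_positions"].round(2),"F",s["ft_force"].round(1),"M",s["torque"].round(2),"g",round(s["grip_width"],3),"t",s["time"])
print("tip px",proj(c,p+R.apply([0,0,TIP])),"L",proj(c,L0),"R",proj(c,R0))
cv2.imwrite(f"pics/{tag}.png",im[:,:,::-1]);crop(im,x0,x1,y0,y1,4,f"pics/{tag}c.png")
E
python3 look.py w5
```

```text
[0.5048 0.1129 0.2233] [[0.873, -0.035, 0.486], [-0.002, -0.998, -0.068], [0.487, 0.058, -0.871]] q [-0.5  -0.3   0.02  2.17  0.39  0.88 -2.26] F [-0.7  0.6 -2.3] M [0.16 0.96 0.04] g 0.273 t 6.275
tip px [315.87788915 240.48297544] L [335.71221526 220.95062118] R [549.91914336 247.36752567]
```

View pics/w5.png

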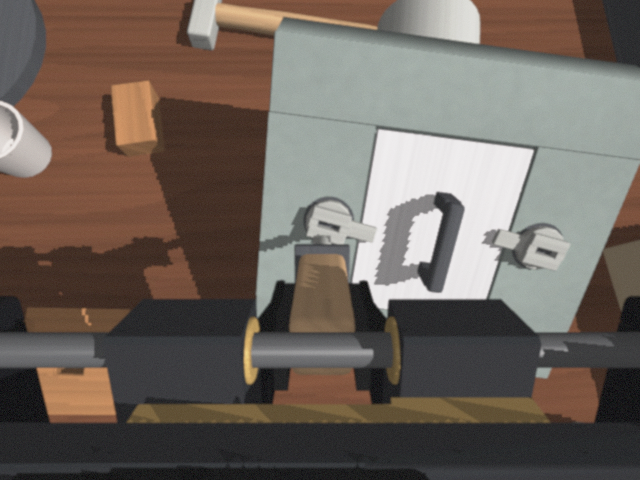

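View pics/w5c.png

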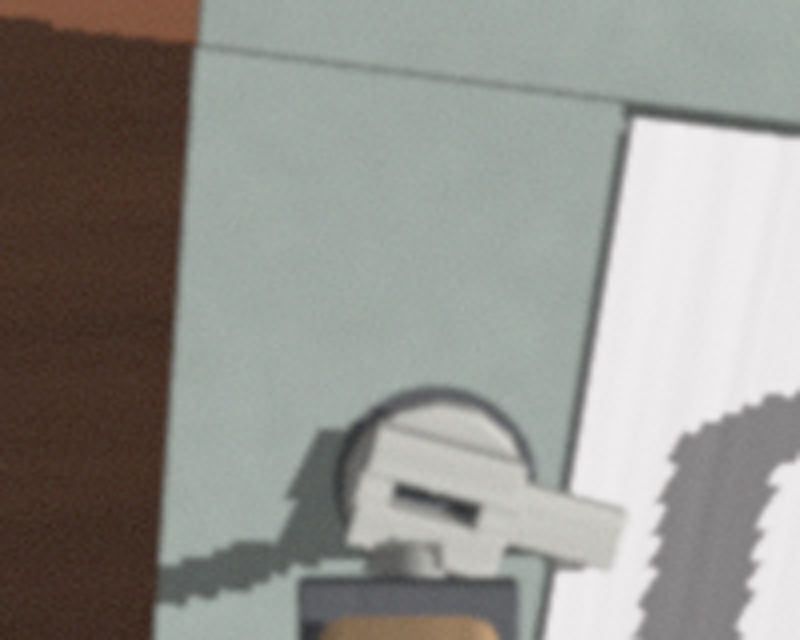

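```bash
python3 - <<'E'
from h import *
for i in range(6):
    get_image("top");s=ctrl.get_state();print(pose()[0].round(4),s["joint_positions"].round(3),s["ft_force"].round(1))
E
python3 look.py w6
```

```text
[0.5051 0.1147 0.2243] [-0.501 -0.299  0.02   2.169  0.385  0.877 -2.256] [ 0.   0.4 -1.3]
[0.5056 0.1157 0.2253] [-0.502 -0.3    0.02   2.168  0.384  0.876 -2.255] [ 0.  -0.2 -0.5]
[0.506  0.1161 0.2261] [-0.502 -0.3    0.019  2.167  0.384  0.876 -2.255] [ 0.4 -0.8 -1.1]
[0.5063 0.1162 0.2266] [-0.502 -0.3    0.019  2.166  0.385  0.877 -2.256] [ 0.4 -0.6 -1.5]
[0.5065 0.1162 0.227 ] [-0.502 -0.3    0.019  2.166  0.385  0.877 -2.256] [ 0.3  0.7 -0.9]
[0.5066 0.1161 0.2272] [-0.502 -0.3    0.019  2.165  0.385  0.877 -2.257] [ 0.7  0.1 -2. ]
[0.5067 0.1158 0.2274] [[0.87, -0.03, 0.491], [0.001, -0.998, -0.063], [0.492, 0.055, -0.869]] q [-0.5  -0.3   0.02  2.17  0.39  0.88 -2.26] F [-0.4  0.2 -1.9] M [0.02 0.92 0.  ] g 0.27 t 6.675
tip px [321.69342008 239.43006908] L [345.75938067 224.97385005] R [557.14063372 254.32463049]
```

View pics/w6c.png

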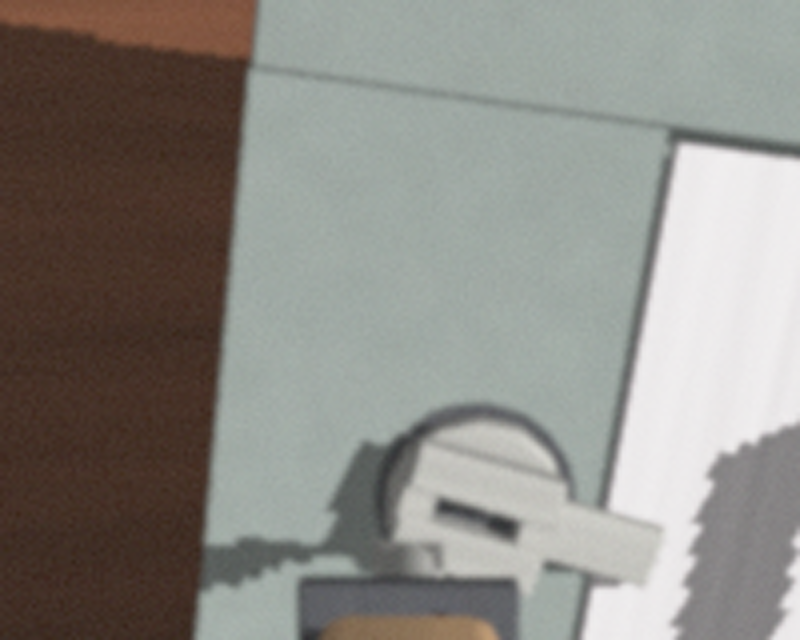

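Run:
```python
from h import *
im=cv2.imread("pics/w6.png")[:,:,::-1]
crop(im,470,620,190,300,5,"pics/w6r.png")
```

```text
(no output)
```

View pics/w6r.png

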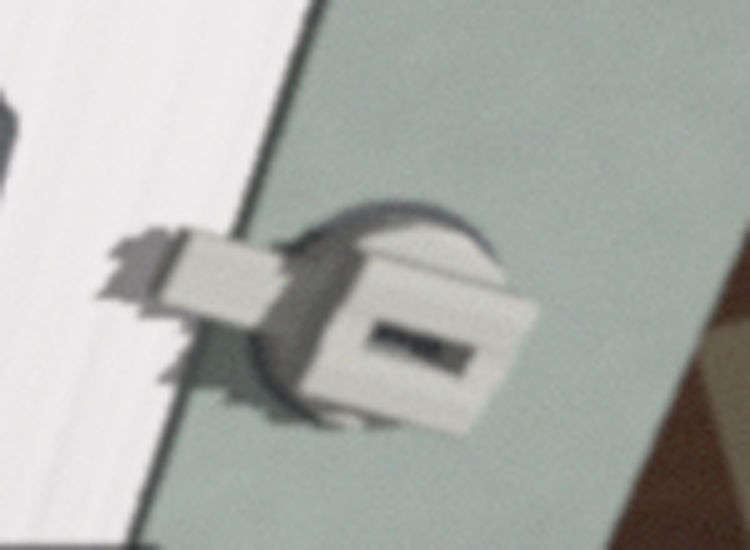

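Run:
```python
from h import *
import pickle;c,p,rv=pickle.load(open("w6.pkl","rb"))
def onp(uv,q):
    o,d=ray(c,*uv);return o+d*((q-o)@n)/(d@n)
for dn in (0,.002,.004):
    l=onp((339.5,229.5),L0+dn*n);r=onp((554.4,259.6),R0+dn*n);d=l-r
    print(dn,l.round(4),r.round(4),np.linalg.norm(d).round(4),np.arctan2(-d[0],d[1]).round(4),((l-L0)@np.array([by,u,n]).T).round(4))
l=onp((339.5,229.5),L0+.002*n)
# slot / tongue angles
a=onp((220+437/4,100+503/4),L0);b=onp((220+519/4,100+533/4),L0);d=b-a;print("slotL ang",np.arctan2(d@u,-d@by))
a=onp((220+(560)/4,100+(535)/4),L0-.01*n);b=onp((220+(650)/4,100+(556)/4),L0-.01*n);d=b-a;print("tongueL",np.arctan2(d@u,-d@by))
a=onp((470+370/5,190+335/5),R0);b=onp((470+472/5,190+362/5),R0);d=b-a;print("slotR ang",np.arctan2(d@u,-d@by))
```

```text
0 [0.5649 0.0956 0.1329] [ 0.5393 -0.066   0.132 ] 0.1636 -0.157 [ 0.004  -0.0042 -0.    ]
0.002 [0.5644 0.0958 0.135 ] [ 0.539  -0.0645  0.134 ] 0.1623 -0.157 [ 0.0042 -0.0034  0.002 ]
0.004 [0.5639 0.0961 0.1371] [ 0.5387 -0.0631  0.1361] 0.1611 -0.157 [ 0.0043 -0.0027  0.004 ]
slotL ang -0.22565328673470364
tongueL -0.09818230214603092
slotR ang -0.12429326638885618
```

```bash
cat >> h.py <<'E'
Lw=np.array([.5641,.0959,.136])
def toolT(a,th=.5): # tilt th, turn a
    z=np.sin(th)*bx-np.cos(th)*np.array([0,0,1.]);ref=axes(z,-by)
    return ref*Ro.from_rotvec([0,0,-a])
E
python3 - <<'E'
from h import *
R=toolT(-.11);z=R.as_matrix()[:,2];print(R.as_matrix().round(3))
delta(Lw-z*(TIP+.01),R)
E
```

```text
[[ 0.845 -0.249  0.474]
 [-0.244 -0.967 -0.074]
 [ 0.477 -0.053 -0.878]]
t [ 0.0072  0.0118 -0.0016] r [-0.0136 -0.0183  0.2463]
```

Emit:
{"method": "carry_out", "body": {"commands": [{"tx": 0.003, "ty": 0.005, "tz": -0.003, "rx": -0.006, "ry": -0.009, "rz": 0.12, "jaw": 0}, {"tx": 0.007, "ty": 0.0118, "tz": -0.0016, "rx": -0.0136, "ry": -0.0183, "rz": 0.246, "jaw": 0}, {"tx": 0.007, "ty": 0.0118, "tz": -0.0016, "rx": -0.0136, "ry": -0.0183, "rz": 0.246, "jaw": 0}, {"tx": 0.007, "ty": 0.0118, "tz": -0.0016, "rx": -0.0136, "ry": -0.0183, "rz": 0.246, "jaw": 0}]}}

```text
time: 7.18
position: [0.5114, 0.1037, 0.2326]
tool_rot: [3.006, -0.4, 0.774]
ft_force: [-0.6, 2.0, -1.3]
grip_width: 0.274
```

```bash
for i in 1 2 3; do python3 look.py w7 | head -1; done
```

```text
[0.5114 0.1038 0.2325] [[0.845, -0.249, 0.473], [-0.243, -0.967, -0.075], [0.476, -0.052, -0.878]] q [-0.46 -0.29  0.01  2.14  0.36  0.9  -2.45] F [-0.1 -0.1 -1.2] M [0.14 0.97 0.  ] g 0.273 t 7.275
[0.5114 0.1037 0.2326] [[0.845, -0.249, 0.473], [-0.243, -0.967, -0.075], [0.477, -0.052, -0.878]] q [-0.46 -0.29  0.01  2.14  0.36  0.9  -2.45] F [-0.5 -0.  -2.1] M [ 0.11  0.93 -0.01] g 0.27 t 7.375
[0.5115 0.1036 0.2326] [[0.845, -0.25, 0.473], [-0.244, -0.967, -0.075], [0.477, -0.052, -0.878]] q [-0.46 -0.29  0.01  2.14  0.36  0.9  -2.45] F [-0.1  0.4 -2.2] M [ 0.06  0.88 -0.01] g 0.27 t 7.475
```

View pics/w7c.png

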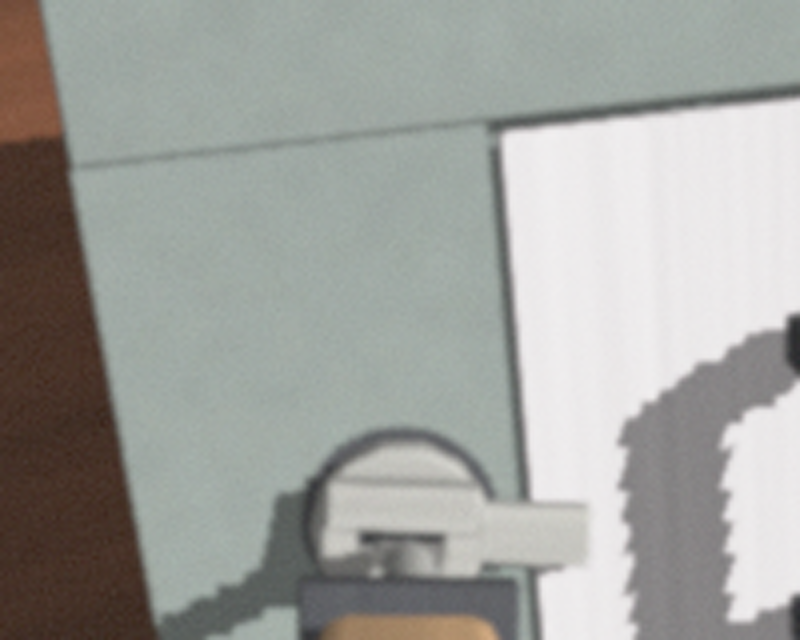

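Run:
```python
from h import *
import pickle;c,p,rv=pickle.load(open("w7.pkl","rb"));R=Ro.from_rotvec(rv)
for h in (0,.005,.01,.015):
    print(h,((proj(c,p+R.apply([0,0,TIP+h]))-[220,100])*4).round(1))
print(((proj(c,p+R.apply([0.001,0.0055,TIP]))-[220,100])*4).round(1),((proj(c,p+R.apply([-0.001,-.0055,TIP]))-[220,100])*4).round(1))
im=cv2.imread("pics/w7.png")[:,:,::-1];crop(im,280,350,200,260,10,"pics/w7d.png")
```

```text
0 [406.6 557.8]
0.005 [406.6 549.7]
0.01 [406.6 542. ]
0.015 [406.6 534.5]
[437.5 552.4] [375.8 563.1]
```

View pics/w7d.png

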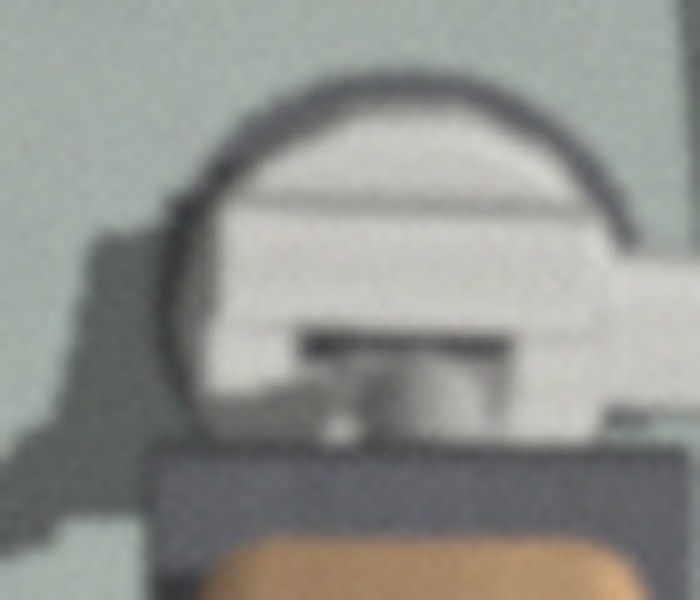

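Emit:
{"method": "carry_out", "body": {"commands": [{"tx": -0.002, "ty": -0.0005, "tz": 0.003, "rx": 0, "ry": 0, "rz": 0, "jaw": 0}, {"tx": -0.002, "ty": -0.0005, "tz": 0.006, "rx": 0, "ry": 0, "rz": 0, "jaw": 0}, {"tx": -0.002, "ty": -0.0005, "tz": 0.006, "rx": 0, "ry": 0, "rz": 0, "jaw": 0}]}}

```text
time: 7.85
position: [0.5128, 0.1038, 0.226]
tool_rot: [3.005, -0.403, 0.773]
ft_force: [0.2, 1.0, -1.8]
grip_width: 0.269
```

```bash
sed -i 's#^cv2.imwrite(f"pics/{tag}.png.*#cv2.imwrite(f"pics/{tag}.png",im[:,:,::-1]);crop(im,x0,x1,y0,y1,min(800/(x1-x0),600/(y1-y0)),f"pics/{tag}c.png")#' look.py; python3 look.py w8 280 350 200 260
```

```text
[0.5129 0.1039 0.2264] [[0.844, -0.251, 0.473], [-0.245, -0.967, -0.075], [0.476, -0.052, -0.878]] q [-0.46 -0.28  0.01  2.15  0.36  0.89 -2.46] F [-0.4 -0.2 -0.5] M [0.09 0.87 0.02] g 0.271 t 7.95
tip px [321.47885121 239.31966396] L [326.11750334 228.91599598] R [549.02662754 205.33088397]
```

View pics/w8c.png

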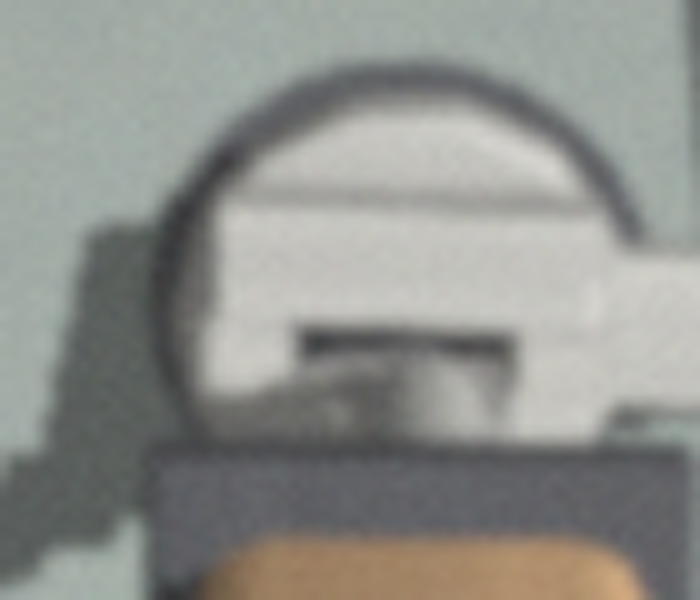

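Emit:
{"method": "carry_out", "body": {"commands": [{"tx": -0.001, "ty": -0.0003, "tz": 0.002, "rx": 0, "ry": 0, "rz": 0, "jaw": 0}, {"tx": -0.001, "ty": -0.0003, "tz": 0.005, "rx": 0, "ry": 0, "rz": 0, "jaw": 0}, {"tx": -0.001, "ty": -0.0003, "tz": 0.006, "rx": 0, "ry": 0, "rz": 0, "jaw": 0}, {"tx": -0.001, "ty": -0.0003, "tz": 0.006, "rx": 0, "ry": 0, "rz": 0, "jaw": 0}]}}

```text
time: 8.45
position: [0.5149, 0.1039, 0.2206]
tool_rot: [3.005, -0.404, 0.774]
ft_force: [-0.7, 0.1, -2.0]
grip_width: 0.269
```

```bash
python3 look.py w9 280 350 200 260
```

```text
[0.515  0.104  0.2208] [[0.844, -0.251, 0.474], [-0.245, -0.967, -0.075], [0.477, -0.052, -0.878]] q [-0.45 -0.27  0.01  2.15  0.37  0.87 -2.46] F [-1.4 -0.2 -1.9] M [0.08 0.94 0.02] g 0.275 t 8.55
tip px [321.52561719 239.43264039] L [326.83589086 229.97361623] R [554.59366235 205.88715283]
```

View pics/w9c.png

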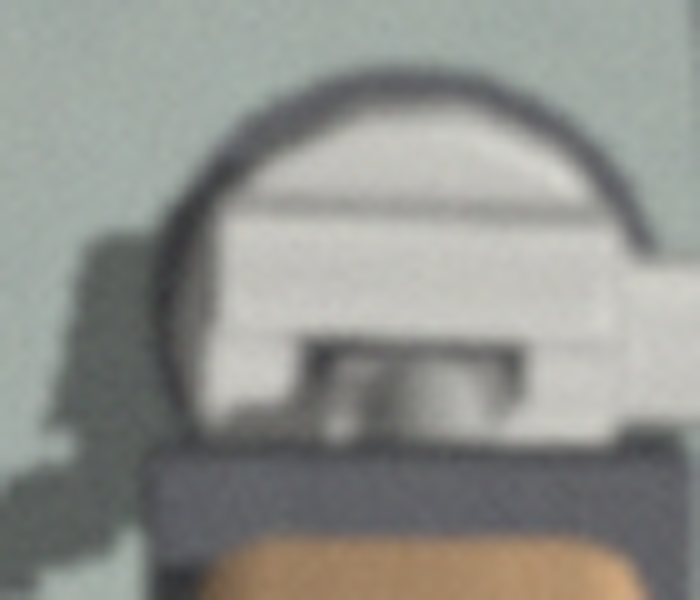

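Emit:
{"method": "carry_out", "body": {"commands": [{"tx": -0.0003, "ty": -0.0003, "tz": 0.002, "rx": 0, "ry": 0, "rz": 0, "jaw": 0}, {"tx": -0.0003, "ty": -0.0003, "tz": 0.004, "rx": 0, "ry": 0, "rz": 0, "jaw": 0}, {"tx": -0.0003, "ty": -0.0003, "tz": 0.004, "rx": 0, "ry": 0, "rz": 0, "jaw": 0}]}}

```text
time: 8.93
position: [0.5167, 0.1043, 0.2176]
tool_rot: [3.005, -0.403, 0.774]
ft_force: [-3.3, -0.7, 2.9]
grip_width: 0.274
```

```bash
python3 look.py w10 280 350 200 260
```

```text
[0.5167 0.1042 0.2176] [[0.844, -0.25, 0.474], [-0.245, -0.967, -0.075], [0.477, -0.052, -0.877]] q [-0.45 -0.26  0.01  2.15  0.37  0.86 -2.47] F [-4.1  0.4  3. ] M [-0.09  1.29 -0.15] g 0.274 t 9.025
tip px [321.59416766 239.50370141] L [327.65372411 231.19339703] R [558.3872635  206.81873294]
```

View pics/w10c.png

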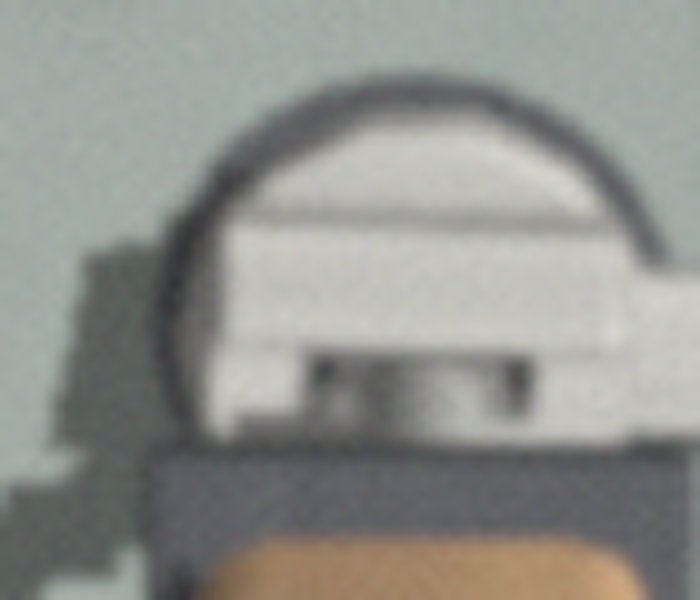

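Run:
```python
from h import *
import pickle
for w in ("w6","w10"):
    c,p,rv=pickle.load(open(w+".pkl","rb"));R=Ro.from_rotvec(rv)
    for q in ([.015,.015,TIP-.062],[.015,-.015,TIP-.062],[.015,-.015,TIP-.067],[.012,-.012,TIP-.067],[.0045,0,TIP-.044],[0.001,0,TIP]): print(w,q,proj(c,p+R.apply(q)).round(1))
```

```text
w6 [0.015, 0.015, 0.038500000000000006] [349.1 246.2]
w6 [0.015, -0.015, 0.038500000000000006] [294.4 246.2]
w6 [0.015, -0.015, 0.0335] [293.8 249.1]
w6 [0.012, -0.012, 0.0335] [299.5 254.4]
w6 [0.0045, 0, 0.05650000000000001] [321.7 253.6]
w6 [0.001, 0, 0.1005] [321.7 238.1]
w10 [0.015, 0.015, 0.038500000000000006] [349.  246.3]
w10 [0.015, -0.015, 0.038500000000000006] [294.3 246.3]
w10 [0.015, -0.015, 0.0335] [293.7 249.1]
w10 [0.012, -0.012, 0.0335] [299.4 254.4]
w10 [0.0045, 0, 0.05650000000000001] [321.6 253.7]
w10 [0.001, 0, 0.1005] [321.6 238.2]
```

```bash
python3 look.py w11 270 370 210 285
python3 - <<'E'
from h import *
p,R=pose()
for nme in("side","top"):
    C=cam(nme);im=get_image(nme);t=proj(C,p+R.apply([0,0,TIP]));print(nme,t.round(1),proj(C,p).round(1))
    x,y=t.astype(int);crop(im,x-60,x+60,y-50,y+40,6,f"pics/{nme}11.png");print("crop tip",((t-[x-60,y-50])*6).round())
E
```

```text
[0.5167 0.1042 0.2176] [[0.844, -0.25, 0.474], [-0.245, -0.967, -0.075], [0.477, -0.053, -0.877]] q [-0.45 -0.26  0.01  2.15  0.37  0.86 -2.47] F [-5.3 -0.2  4.4] M [-0.07  1.34 -0.1 ] g 0.272 t 9.125
tip px [321.58001955 239.48378754] L [327.66006383 231.22115202] R [558.42453086 206.84843219]
side [309.7 208.5] [289. 186.]
crop tip [364. 303.]
top [290.6 230.5] [284.8 248.2]
crop tip [364. 303.]
```

View pics/w11c.png

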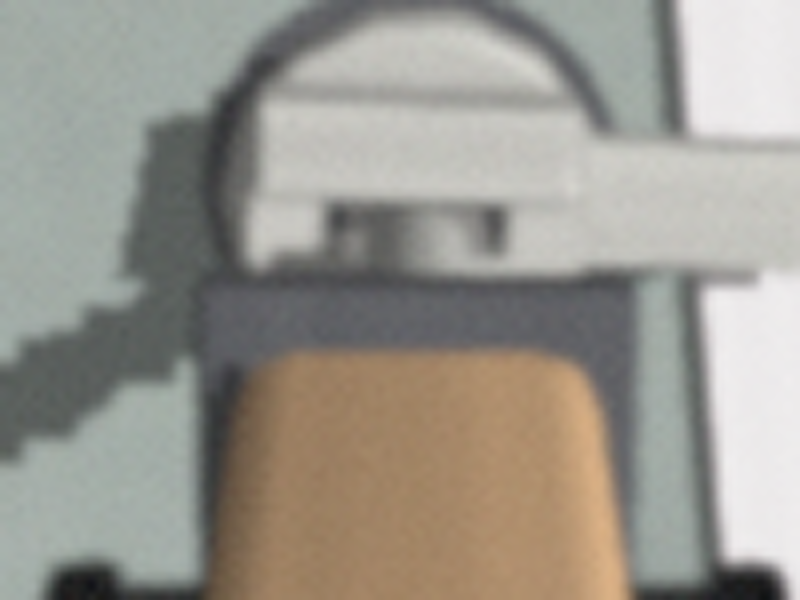

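View pics/side11.png

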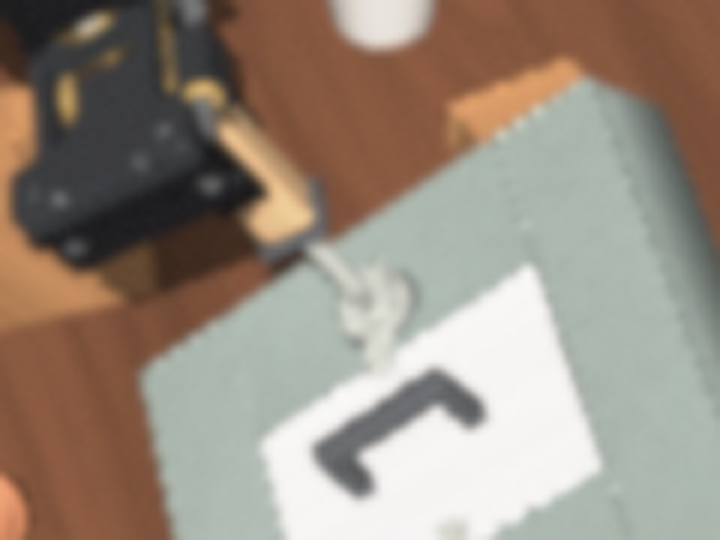

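Emit:
{"method": "carry_out", "body": {"commands": [{"tx": 0, "ty": 0, "tz": 0, "rx": 0, "ry": 0, "rz": -0.1, "jaw": 0}, {"tx": 0, "ty": 0, "tz": 0, "rx": 0, "ry": 0, "rz": -0.2, "jaw": 0}, {"tx": 0, "ty": 0, "tz": 0, "rx": 0, "ry": 0, "rz": -0.3, "jaw": 0}, {"tx": 0, "ty": 0, "tz": 0, "rx": 0, "ry": 0, "rz": -0.4, "jaw": 0}, {"tx": 0, "ty": 0, "tz": 0, "rx": 0, "ry": 0, "rz": -0.4, "jaw": 0}], "grip_force": 60}}

```text
time: 9.85
position: [0.5171, 0.1037, 0.2178]
tool_rot: [2.934, 0.196, 0.734]
ft_force: [-3.3, -0.7, 4.9]
grip_width: 0.272
```

```bash
python3 look.py w12 250 390 200 305
```

```text
[0.5171 0.1037 0.2178] [[0.875, 0.097, 0.474], [0.151, -0.986, -0.076], [0.46, 0.138, -0.877]] q [-0.51 -0.27  0.06  2.15  0.39  0.87 -2.08] F [-4.2 -1.3  5.2] M [-0.43  1.07 -0.29] g 0.269 t 9.95
tip px [321.31862301 239.45436262] L [329.88634303 234.85243139] R [536.72525845 294.30118094]
```

View pics/w12c.png

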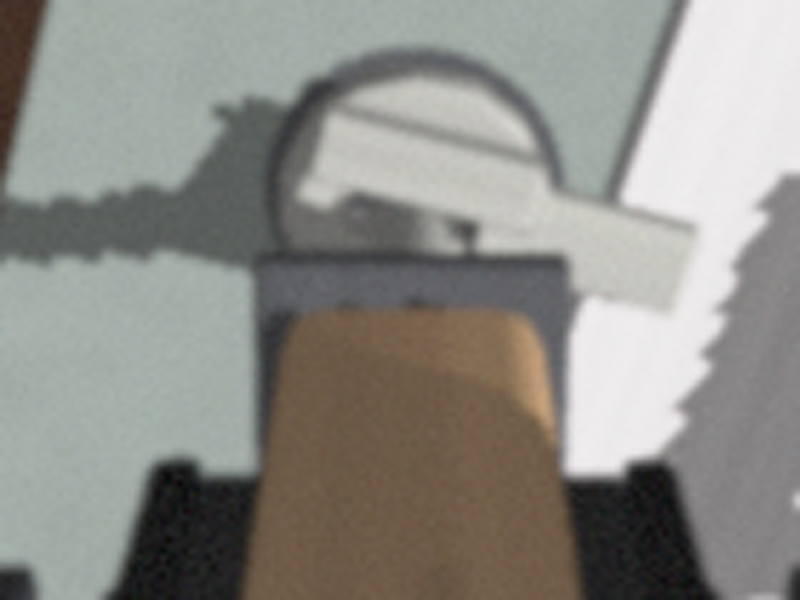

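Emit:
{"method": "carry_out", "body": {"commands": [{"tx": 0, "ty": 0, "tz": -0.001, "rx": 0, "ry": 0, "rz": 0.13, "jaw": 0}, {"tx": 0, "ty": 0, "tz": -0.001, "rx": 0, "ry": 0, "rz": 0.25, "jaw": 0}, {"tx": -0.0007, "ty": 0, "tz": 0.001, "rx": 0, "ry": 0, "rz": 0.25, "jaw": 0}, {"tx": -0.001, "ty": 0, "tz": 0.0025, "rx": 0, "ry": 0, "rz": 0.25, "jaw": 0}, {"tx": -0.001, "ty": 0, "tz": 0.0025, "rx": 0, "ry": 0, "rz": 0.25, "jaw": 0}]}}

```text
time: 10.58
position: [0.5171, 0.1043, 0.2171]
tool_rot: [2.992, -0.173, 0.764]
ft_force: [-15.5, -0.3, 18.3]
grip_width: 0.269
```

```bash
python3 look.py w13 270 370 210 285
```

```text
[0.5171 0.1042 0.2172] [[0.872, -0.12, 0.475], [-0.096, -0.993, -0.075], [0.481, 0.02, -0.877]] q [-0.47 -0.26  0.03  2.15  0.38  0.86 -2.32] F [-14.4  -0.   17.4] M [-0.57  2.26 -0.48] g 0.273 t 10.675
tip px [321.49689374 239.46609593] L [329.16597175 232.84174633] R [555.17642701 242.05032697]
```

View pics/w13c.png

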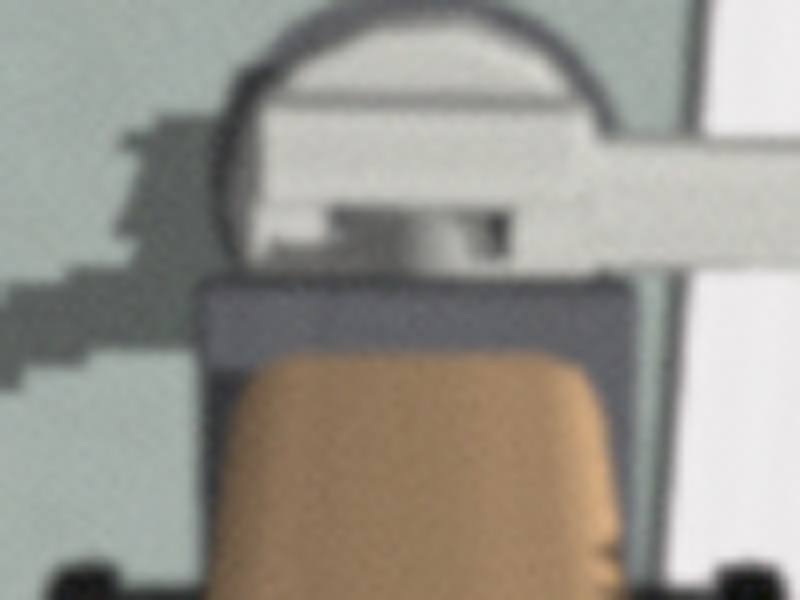

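Emit:
{"method": "carry_out", "body": {"commands": [{"tx": 0.0005, "ty": 0, "tz": -0.0017, "rx": 0, "ry": 0, "rz": -0.12, "jaw": 0}, {"tx": 0.0005, "ty": 0, "tz": -0.0017, "rx": 0, "ry": 0, "rz": -0.25, "jaw": 0}, {"tx": 0.0005, "ty": 0, "tz": -0.0017, "rx": 0, "ry": 0, "rz": -0.4, "jaw": 0}, {"tx": 0.0005, "ty": 0, "tz": -0.0017, "rx": 0, "ry": 0, "rz": -0.55, "jaw": 0}, {"tx": 0.0005, "ty": 0, "tz": -0.0017, "rx": 0, "ry": 0, "rz": -0.7, "jaw": 0}, {"tx": 0.0005, "ty": 0, "tz": -0.0017, "rx": 0, "ry": 0, "rz": -0.85, "jaw": 0}, {"tx": 0.0005, "ty": 0, "tz": -0.0017, "rx": 0, "ry": 0, "rz": -0.85, "jaw": 0}]}}

```text
time: 11.55
position: [0.5175, 0.1031, 0.2179]
tool_rot: [2.634, 1.015, 0.626]
ft_force: [-6.2, -3.7, 9.9]
grip_width: 0.273
```

```bash
python3 look.py w14 250 390 180 285
```

```text
[0.5174 0.1031 0.2179] [[0.666, 0.575, 0.475], [0.682, -0.727, -0.076], [0.302, 0.375, -0.877]] q [-0.59 -0.27  0.13  2.16  0.42  0.88 -1.5 ] F [-5.9 -2.5  8.1] M [-0.91  1.   -0.56] g 0.27 t 11.65
tip px [320.91121661 239.24486199] L [330.39169558 240.16260091] R [454.42025358 388.63584425]
```

View pics/w14c.png

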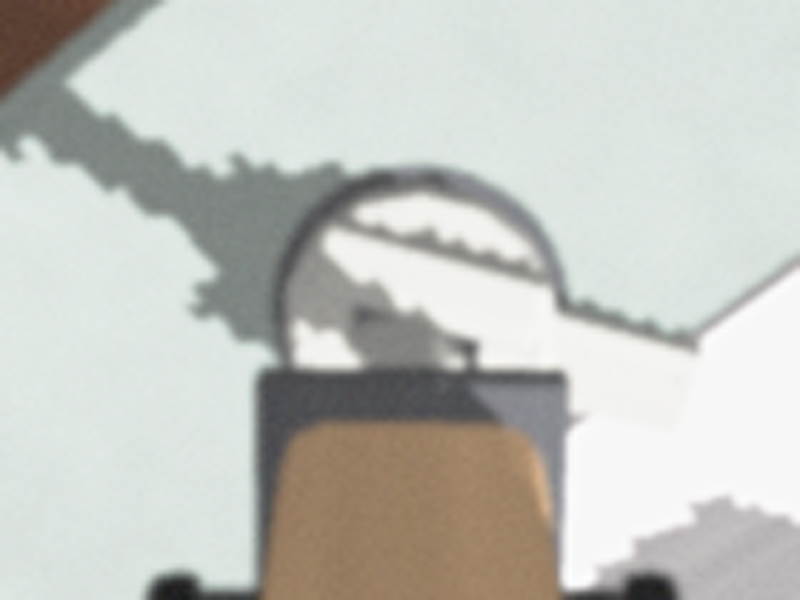

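Emit:
{"method": "carry_out", "body": {"commands": [{"tx": 0, "ty": 0, "tz": 0, "rx": 0, "ry": 0, "rz": -0.15, "jaw": 0}, {"tx": 0, "ty": 0, "tz": 0, "rx": 0, "ry": 0, "rz": -0.3, "jaw": 0}, {"tx": 0, "ty": 0, "tz": 0, "rx": 0, "ry": 0, "rz": -0.45, "jaw": 0}, {"tx": 0, "ty": 0, "tz": 0, "rx": 0, "ry": 0, "rz": -0.6, "jaw": 0}, {"tx": 0, "ty": 0, "tz": 0, "rx": 0, "ry": 0, "rz": -0.75, "jaw": 0}, {"tx": 0, "ty": 0, "tz": 0, "rx": 0, "ry": 0, "rz": -0.88, "jaw": 0}, {"tx": 0, "ty": 0, "tz": 0, "rx": 0, "ry": 0, "rz": -0.96, "jaw": 0}, {"tx": 0, "ty": 0, "tz": 0, "rx": 0, "ry": 0, "rz": -0.96, "jaw": 0}]}}

```text
time: 12.65
position: [0.5185, 0.1025, 0.2186]
tool_rot: [1.782, 2.017, 0.371]
ft_force: [-2.3, -3.5, 9.1]
grip_width: 0.272
```

```bash
python3 look.py w15 230 430 130 280
```

```text
[0.5185 0.1025 0.2186] [[-0.089, 0.874, 0.477], [0.987, 0.142, -0.077], [-0.135, 0.464, -0.875]] q [-0.71 -0.28  0.23  2.16  0.46  0.89 -0.58] F [-4.2 -3.4  9.6] M [-1.24  0.15 -0.67] g 0.272 t 12.75
tip px [320.84953138 238.56159402] L [324.72370239 245.81597114] R [270.25664186 422.39500494]
```

View pics/w15c.png

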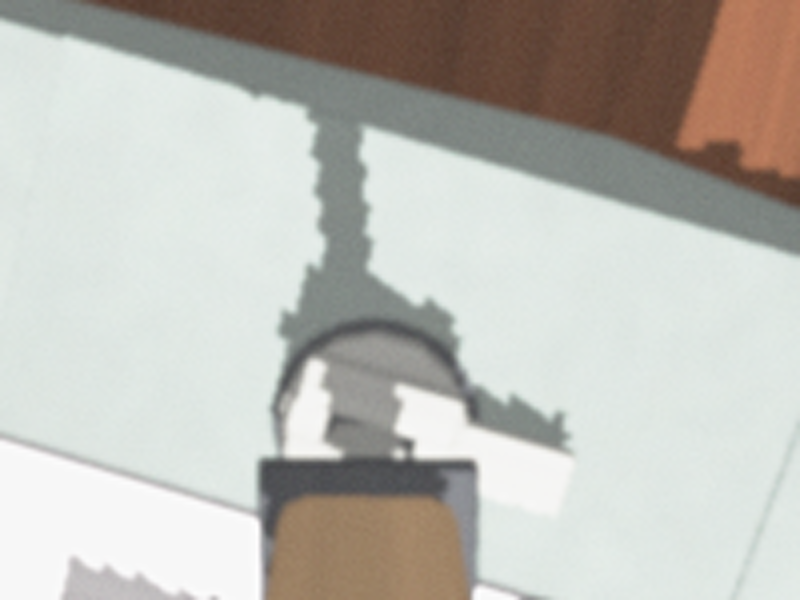

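Emit:
{"method": "carry_out", "body": {"commands": [{"tx": 0, "ty": 0, "tz": -0.001, "rx": 0, "ry": 0, "rz": 0.12, "jaw": 0}, {"tx": 0, "ty": 0, "tz": -0.002, "rx": 0, "ry": 0, "rz": 0.24, "jaw": 0}, {"tx": 0, "ty": 0, "tz": -0.01, "rx": 0, "ry": 0, "rz": 0.24, "jaw": 0}, {"tx": 0, "ty": 0.005, "tz": -0.02, "rx": 0, "ry": 0, "rz": 0.24, "jaw": 0}, {"tx": 0, "ty": 0.01, "tz": -0.03, "rx": 0, "ry": 0, "rz": 0.24, "jaw": 0}]}}

```text
time: 13.38
position: [0.5105, 0.1078, 0.2469]
tool_rot: [2.031, 1.812, 0.438]
ft_force: [0.4, 0.4, -2.3]
grip_width: 0.276
```

```bash
python3 look.py w16 140 540 100 400
python3 - <<'E'
from h import *
im=get_image("side");crop(im,220,420,140,290,4,"pics/s16.png")
p=pose()[0]
# intermediate: near-vertical, over right fastener high
R=toolT(0.6,.15);print(R.as_matrix().round(2));print("mid");delta([.555,.03,.285],R)
E
```

```text
[0.5116 0.108  0.2484] [[0.12, 0.872, 0.475], [0.993, -0.096, -0.075], [-0.02, 0.48, -0.877]] q [-0.53 -0.3   0.06  2.11  0.38  0.94 -0.75] F [ 0.  -0.2 -2. ] M [-0.01  0.79 -0.01] g 0.272 t 13.475
tip px [320.62285864 239.26663417] L [315.9178116  238.97897238] R [308.68054533 407.11139539]
[[ 0.89  0.42  0.15]
 [ 0.43 -0.9  -0.02]
 [ 0.12  0.08 -0.99]]
mid
t [-0.0723  0.0637 -0.0064] r [ 0.3272 -0.1631  0.9998]
```

View pics/s16.png

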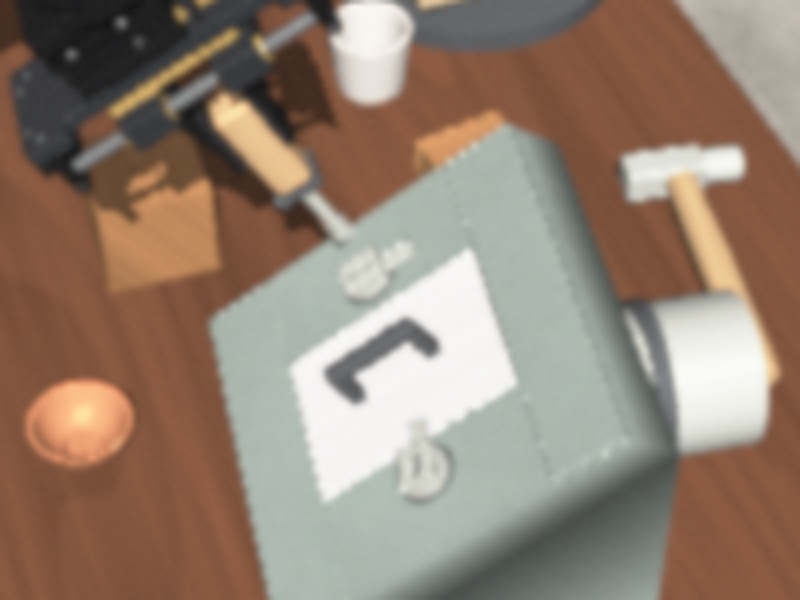

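View pics/w16c.png

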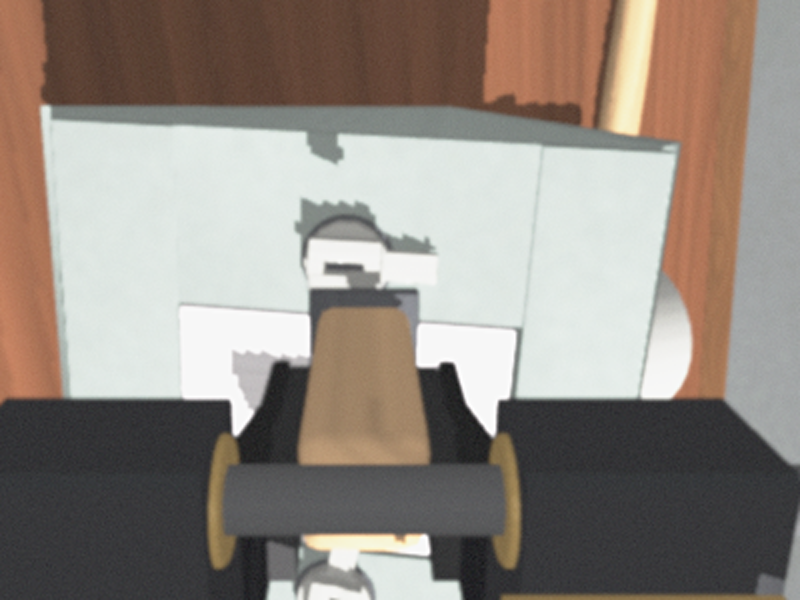

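Run:
```python
from h import *
p,R=pose()
from scipy.spatial.transform import Slerp
R2=toolT(-.13,.5);z=R2.as_matrix()[:,2];T=np.array([.54,-.0614,.1291])-z*(TIP+.0145);print(T)
Rm=toolT(0.6,.15);pm=np.array([.555,.03,.285])
print("mid->final from current frame:");delta(T,R2)
print("from mid frame");delta(T,R2,pm,Rm)
```

```text
[ 0.48553211 -0.05285602  0.23002199]
mid->final from current frame:
t [-0.1618 -0.0153  0.0152] r [1.2000e-03 6.0000e-04 1.7407e+00]
from mid frame
t [-0.1046  0.0407  0.046 ] r [-0.0833  0.348   0.7224]
```

Emit:
{"method": "carry_out", "body": {"commands": [{"tx": -0.01, "ty": 0.015, "tz": -0.015, "rx": 0.05, "ry": -0.025, "rz": 0.15, "jaw": 0}, {"tx": -0.02, "ty": 0.025, "tz": -0.015, "rx": 0.1, "ry": -0.05, "rz": 0.3, "jaw": 0}, {"tx": -0.03, "ty": 0.035, "tz": -0.015, "rx": 0.15, "ry": -0.075, "rz": 0.45, "jaw": 0}, {"tx": -0.04, "ty": 0.045, "tz": -0.015, "rx": 0.2, "ry": -0.1, "rz": 0.6, "jaw": 0}, {"tx": -0.055, "ty": 0.055, "tz": -0.01, "rx": 0.25, "ry": -0.125, "rz": 0.75, "jaw": 0}, {"tx": -0.07, "ty": 0.063, "tz": -0.006, "rx": 0.3, "ry": -0.15, "rz": 0.9, "jaw": 0}, {"tx": -0.072, "ty": 0.064, "tz": -0.006, "rx": 0.327, "ry": -0.163, "rz": 1.0, "jaw": 0}]}}

```text
time: 14.4
position: [0.5557, 0.028, 0.2834]
tool_rot: [3.006, 0.669, 0.211]
ft_force: [-0.9, 0.3, -1.8]
grip_width: 0.27
```

Run:
```python
from h import *
s=ctrl.get_state();print(pose()[0],s["joint_positions"].round(2),s["time"])
R2=toolT(-.13,.5);z=R2.as_matrix()[:,2];T=np.array([.54,-.0614,.1291])-z*(TIP+.0145);print(T)
delta(T,R2);delta(T-.02*z,R2)
```

```text
[0.55571567 0.02804107 0.28340306] [-0.37 -0.02  0.24  1.73  0.05  1.29 -1.27] 14.4
[ 0.48553211 -0.05285602  0.23002199]
t [-0.1038  0.0394  0.0445] r [-0.0817  0.3507  0.7161]
t [-0.1096  0.0356  0.0258] r [-0.0817  0.3507  0.7161]
```

Emit:
{"method": "carry_out", "body": {"commands": [{"tx": -0.03, "ty": 0.02, "tz": 0, "rx": -0.015, "ry": 0.06, "rz": 0.14, "jaw": 0}, {"tx": -0.06, "ty": 0.03, "tz": 0, "rx": -0.03, "ry": 0.13, "rz": 0.28, "jaw": 0}, {"tx": -0.09, "ty": 0.035, "tz": 0.005, "rx": -0.05, "ry": 0.2, "rz": 0.42, "jaw": 0}, {"tx": -0.1, "ty": 0.037, "tz": 0.02, "rx": -0.065, "ry": 0.27, "rz": 0.56, "jaw": 0}, {"tx": -0.104, "ty": 0.039, "tz": 0.035, "rx": -0.08, "ry": 0.34, "rz": 0.7, "jaw": 0}, {"tx": -0.104, "ty": 0.039, "tz": 0.044, "rx": -0.082, "ry": 0.351, "rz": 0.716, "jaw": 0}, {"tx": -0.104, "ty": 0.039, "tz": 0.044, "rx": -0.082, "ry": 0.351, "rz": 0.716, "jaw": 0}, {"tx": -0.104, "ty": 0.039, "tz": 0.044, "rx": -0.082, "ry": 0.351, "rz": 0.716, "jaw": 0}]}}

```text
time: 15.4
position: [0.5147, -0.0565, 0.2188]
tool_rot: [3.019, -0.403, 0.727]
ft_force: [-13.2, 3.6, 55.6]
grip_width: 0.274
```

```bash
python3 look.py w17 270 370 180 255
```

```text
[ 0.515  -0.0558  0.2186] [[0.862, -0.24, 0.447], [-0.235, -0.97, -0.067], [0.45, -0.047, -0.892]] q [ 0.14 -0.3  -0.1   2.17  0.03  0.81 -1.81] F [ -9.2 -11.5  37.9] M [-3.98 -1.82 -1.6 ] g 0.274 t 15.5
tip px [321.27705689 239.58852585] L [106.32383867 281.7292746 ] R [333.08357091 260.07933948]
```

View pics/w17c.png

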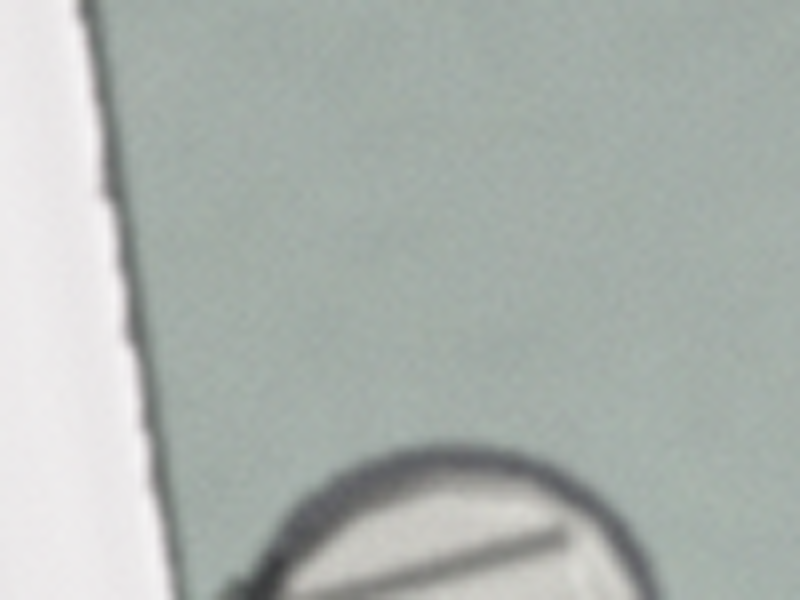

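Emit:
{"method": "carry_out", "body": {"commands": [{"tx": 0.015, "ty": -0.003, "tz": -0.015, "rx": 0, "ry": 0, "rz": 0, "jaw": 0}, {"tx": 0.022, "ty": -0.004, "tz": -0.022, "rx": 0, "ry": -0.1, "rz": 0, "jaw": 0}, {"tx": 0.022, "ty": -0.004, "tz": -0.022, "rx": 0, "ry": -0.1, "rz": 0, "jaw": 0}, {"tx": 0.022, "ty": -0.004, "tz": -0.022, "rx": 0, "ry": -0.1, "rz": 0, "jaw": 0}]}}

```text
time: 16.0
position: [0.514, -0.0492, 0.2325]
tool_rot: [-3.065, 0.381, -0.53]
ft_force: [-0.7, -0.4, -1.3]
grip_width: 0.269
```

```bash
python3 look.py w18 120 520 130 430
python3 - <<'E'
from h import *
im=get_image("side");crop(im,220,420,140,290,4,"pics/s18.png")
E
```

```text
[ 0.5138 -0.0491  0.2327] [[0.913, -0.237, 0.332], [-0.239, -0.97, -0.034], [0.33, -0.049, -0.943]] q [ 0.13 -0.22 -0.09  2.04  0.    0.98 -1.78] F [-0.3  0.3 -1.5] M [0.13 0.69 0.01] g 0.275 t 16.1
tip px [321.48816875 239.26354576] L [125.75608195 258.7558949 ] R [342.64037867 240.36426638]
```

View pics/w18c.png

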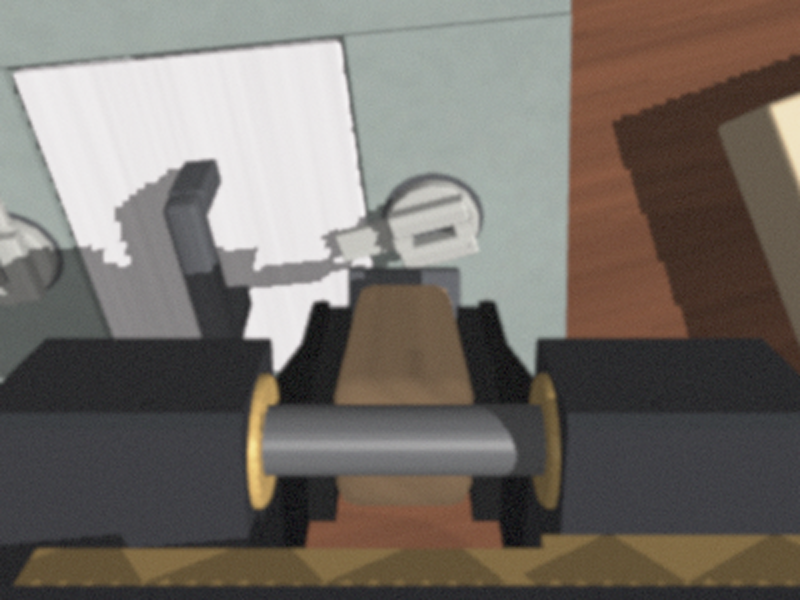

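View pics/s18.png

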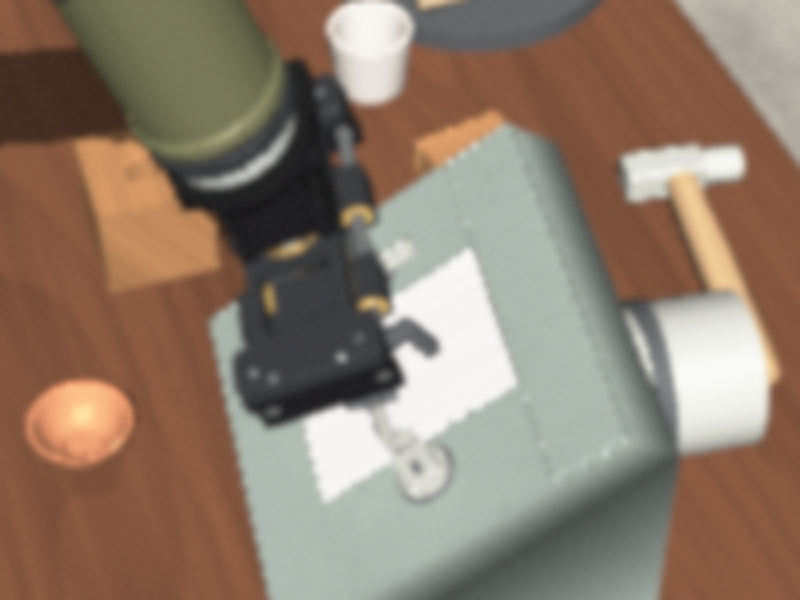

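Run:
```python
from h import *
R=axes([0,0,-1],[.998,-.063,0]);
delta([.478,.2991,.27],R)
delta([.53,.12,.30],R)
```

```text
t [-0.104  -0.3312 -0.0585] r [ 0.2591 -0.289  -1.7366]
t [-0.0037 -0.1712 -0.0635] r [ 0.2591 -0.289  -1.7366]
```

Emit:
{"method": "carry_out", "body": {"commands": [{"tx": 0.01, "ty": -0.02, "tz": -0.03, "rx": 0.02, "ry": -0.03, "rz": -0.16, "jaw": 0}, {"tx": 0.01, "ty": -0.04, "tz": -0.06, "rx": 0.05, "ry": -0.06, "rz": -0.33, "jaw": 0}, {"tx": 0.005, "ty": -0.08, "tz": -0.07, "rx": 0.07, "ry": -0.08, "rz": -0.5, "jaw": 0}, {"tx": 0, "ty": -0.12, "tz": -0.07, "rx": 0.1, "ry": -0.11, "rz": -0.66, "jaw": 0}, {"tx": -0.01, "ty": -0.16, "tz": -0.07, "rx": 0.12, "ry": -0.14, "rz": -0.83, "jaw": 0}, {"tx": -0.03, "ty": -0.2, "tz": -0.07, "rx": 0.15, "ry": -0.17, "rz": -1.0, "jaw": 0}, {"tx": -0.05, "ty": -0.24, "tz": -0.07, "rx": 0.17, "ry": -0.19, "rz": -1.16, "jaw": 0}, {"tx": -0.075, "ty": -0.28, "tz": -0.065, "rx": 0.2, "ry": -0.22, "rz": -1.33, "jaw": 0}, {"tx": -0.095, "ty": -0.32, "tz": -0.06, "rx": 0.22, "ry": -0.25, "rz": -1.5, "jaw": 0}, {"tx": -0.104, "ty": -0.331, "tz": -0.0585, "rx": 0.25, "ry": -0.28, "rz": -1.66, "jaw": 0}, {"tx": -0.104, "ty": -0.331, "tz": -0.0585, "rx": 0.259, "ry": -0.289, "rz": -1.737, "jaw": 0}, {"tx": -0.104, "ty": -0.331, "tz": -0.0585, "rx": 0.259, "ry": -0.289, "rz": -1.737, "jaw": 0}]}}

```text
time: 17.65
position: [0.4789, 0.2989, 0.2706]
tool_rot: [2.29, 2.15, 0.001]
ft_force: [-0.0, -0.1, -2.0]
grip_width: 0.273
```

```bash
python3 look.py w19 220 420 140 290
python3 - <<'E'
from h import *
p,R=pose()
for nme in("side","top"):
    C=cam(nme);im=get_image(nme);t=proj(C,p+R.apply([0,0,TIP]));g=proj(C,p+R.apply([0,0,-.019]))
    x,y=t.astype(int);crop(im,x-60,x+60,y-60,y+30,6,f"pics/{nme}19.png");print(nme,"crop tip",((t-[x-60,y-60])*6).round(),"grasp",((g-[x-60,y-60])*6).round())
E
```

```text
[0.4792 0.2983 0.2711] [[0.065, 0.998, 0.002], [0.998, -0.065, 0.0], [0.0, 0.002, -1.0]] q [-0.28  0.14 -0.36  1.59  0.05  1.43 -0.71] F [ 0.6 -0.2 -1.6] M [-0.11  0.03 -0.01] g 0.275 t 17.75
tip px [321.41252668 238.85865863] L [427.82806097 430.00343048] R [402.1772316  550.01113181]
side crop tip [364. 360.] grasp [332. 137.]
top crop tip [361. 363.] grasp [279. 352.]
```

View pics/w19c.png

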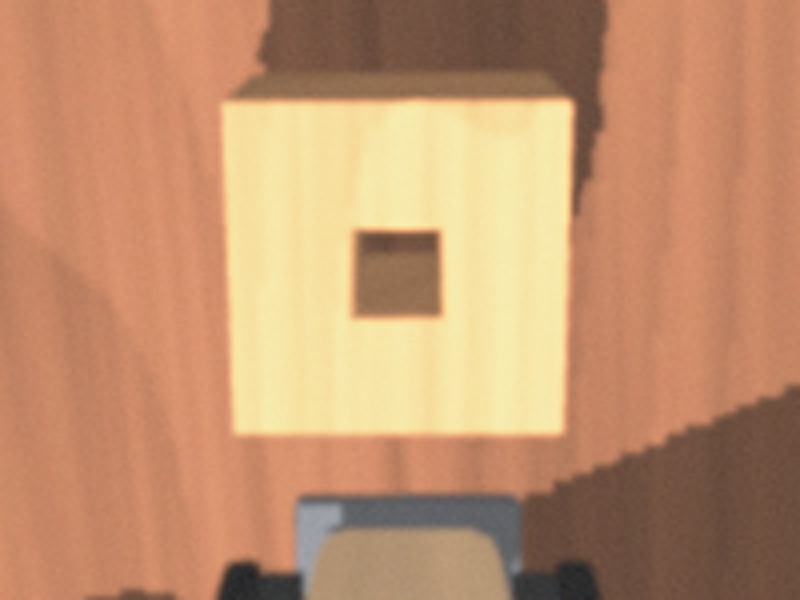

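View pics/side19.png

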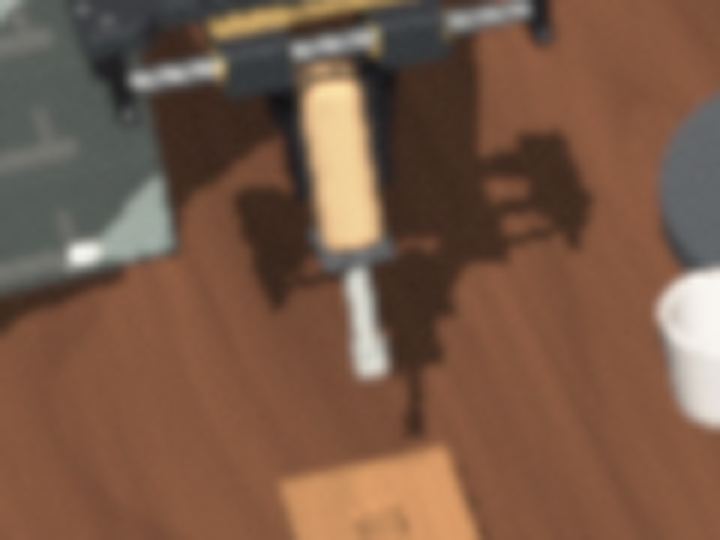

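View pics/top19.png

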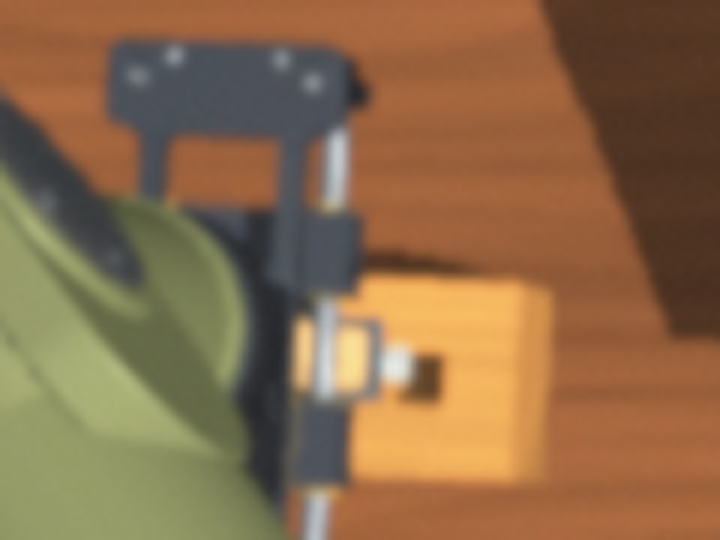

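Run:
```python
from h import *
p,R=pose()
o={}
for nme in("side","top"):
    C=cam(nme);t=proj(C,p+R.apply([0,0,TIP]));x,y=t.astype(int);o[nme]=(C,x-60,y-60)
def P(n,a,b):
    C,x,y=o[n];return (C,x+a/6,y+b/6)
X=tri([P("side",372,375),P("top",402,367)]);print("tip world",X,"tool",R.inv().apply(X-p))
S=tri([P("side",352,250),P("top",360,360)]);print("shoulder",S,R.inv().apply(S-p))
# wrist: shoulder front edge row
c=cam("wrist")
for ph in (.1,.15,.2,.25):
    Rr=Ro.from_rotvec([0,ph,0]) ; g=np.array([0,0,-.019])
    for q in ([.015,.015,TIP-.062],[0,0,TIP]):
        v=g+Rr.inv().apply(np.array(q)-g);print(ph,v.round(4),((proj(c,p+R.apply(v))-[220,140])*4).round(0))
```

```text
tip world [0.47801033 0.28061046 0.17998946] tool [-0.01757149 -0.00041128  0.0914229 ]
shoulder [0.47750573 0.2804389  0.24843905] [-0.01774941 -0.00076251  0.02297237]
0.1 [0.0092 0.015  0.0397] [513. 458.]
0.1 [-0.0119  0.      0.0999] [405. 458.]
0.15 [0.0062 0.015  0.0401] [512. 477.]
0.15 [-0.0179  0.      0.0992] [405. 491.]
0.2 [0.0033 0.015  0.0403] [511. 496.]
0.2 [-0.0237  0.      0.0981] [405. 523.]
0.25 [0.0003 0.015  0.0404] [511. 516.]
0.25 [-0.0296  0.      0.0968] [405. 556.]
```

Run:
```python
from h import *
p,R=pose()
Rn=axes([0,0,-1],[.998,-.063,0])*Ro.from_rotvec([0,.15,0]);z=Rn.as_matrix()[:,2];print(z)
g=np.array([.478,.2991,.215]);delta(g+.019*z,Rn)
```

```text
[ 0.00941473  0.14914127 -0.98877108]
t [ 0.0037 -0.0016  0.0752] r [ 0.0022  0.1496 -0.0019]
```

Emit:
{"method": "carry_out", "body": {"commands": [{"tx": 0.0037, "ty": -0.0016, "tz": 0.02, "rx": 0.002, "ry": 0.08, "rz": -0.002, "jaw": 0}, {"tx": 0.0037, "ty": -0.0016, "tz": 0.045, "rx": 0.002, "ry": 0.15, "rz": -0.002, "jaw": 0}, {"tx": 0.0037, "ty": -0.0016, "tz": 0.075, "rx": 0.002, "ry": 0.15, "rz": -0.002, "jaw": 0}, {"tx": 0.0037, "ty": -0.0016, "tz": 0.075, "rx": 0.002, "ry": 0.15, "rz": -0.002, "jaw": 0}, {"tx": 0.0037, "ty": -0.0016, "tz": 0.075, "rx": 0.002, "ry": 0.15, "rz": -0.002, "jaw": 0}]}}

```text
time: 18.48
position: [0.4786, 0.303, 0.1977]
tool_rot: [-2.21, -2.079, -0.169]
ft_force: [0.3, -0.5, -2.5]
grip_width: 0.271
```

```bash
python3 look.py w20 220 420 140 290
python3 - <<'E'
from h import *
p,R=pose();t=[.478,.2991,.1]
for nme in("side","top"):
    C=cam(nme);im=get_image(nme);t2=proj(C,t)
    x,y=t2.astype(int);crop(im,x-60,x+60,y-60,y+30,6,f"pics/{nme}20.png");print(nme,"crop tip",((t2-[x-60,y-60])*6).round())
E
```

```text
[0.4788 0.3033 0.1981] [[0.06, 0.998, 0.011], [0.987, -0.061, 0.151], [0.151, 0.002, -0.988]] q [-0.21  0.11 -0.35  1.77 -0.09  1.18 -0.58] F [ 0.7  0.5 -1.5] M [-0.3   0.1   0.03] g 0.271 t 18.575
tip px [321.28155319 238.53366039] L [465.68570163 558.32970702] R [434.28802756 739.42656136]
side crop tip [364. 364.]
top crop tip [365. 360.]
```

View pics/w20c.png

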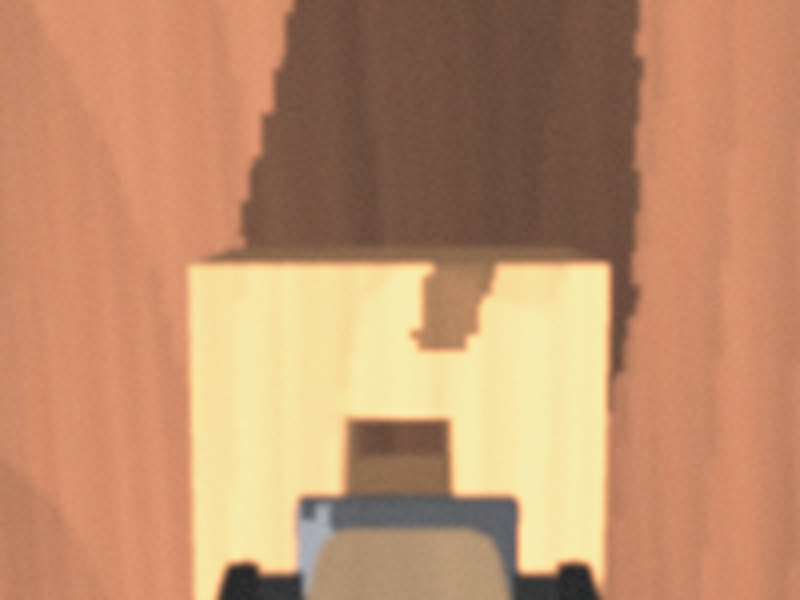

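View pics/side20.png

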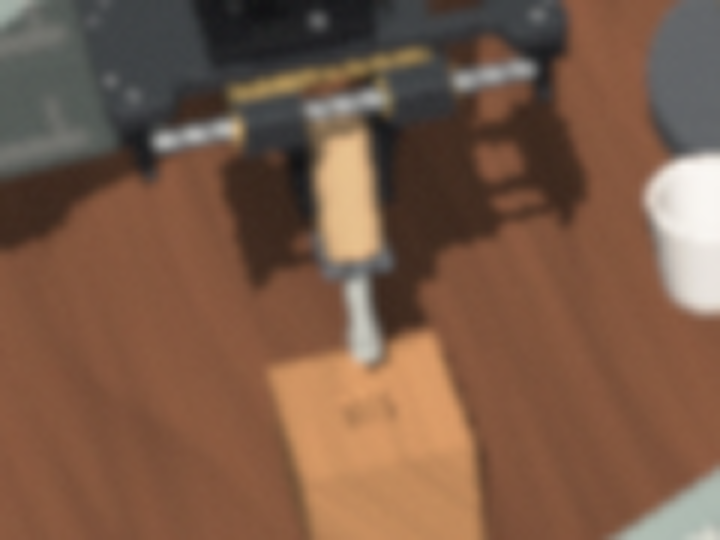

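View pics/top20.png

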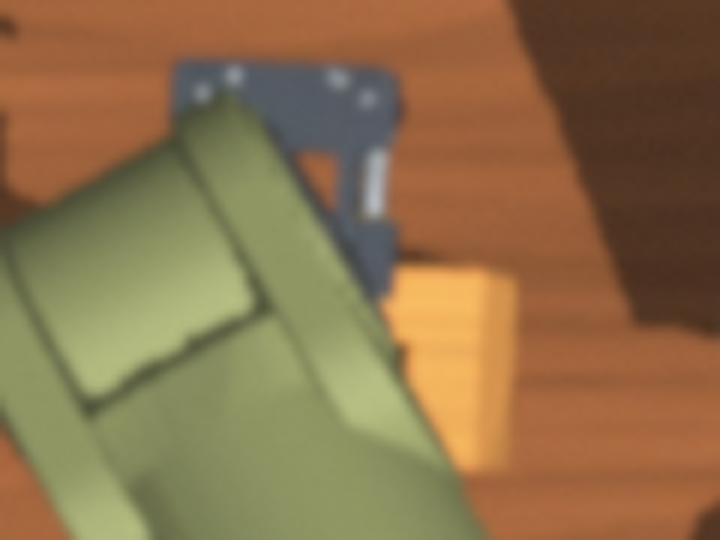

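Emit:
{"method": "carry_out", "body": {"commands": [{"tx": -0.003, "ty": 0, "tz": 0.02, "rx": 0, "ry": 0, "rz": 0, "jaw": 0}, {"tx": -0.006, "ty": 0, "tz": 0.04, "rx": 0, "ry": 0, "rz": 0, "jaw": 0}, {"tx": -0.0075, "ty": 0, "tz": 0.049, "rx": 0, "ry": 0, "rz": 0, "jaw": 0}, {"tx": -0.0075, "ty": 0, "tz": 0.049, "rx": 0, "ry": 0, "rz": 0, "jaw": 0}]}}

```text
time: 19.18
position: [0.4779, 0.3024, 0.1466]
tool_rot: [-2.21, -2.078, -0.165]
ft_force: [0.1, -0.3, -2.4]
grip_width: 0.274
```

```bash
python3 look.py w21 220 420 140 290
python3 - <<'E'
from h import *
p,R=pose();t=[.478,.2991,.1]
C=cam("side");im=get_image("side");t2=proj(C,t)
x,y=t2.astype(int);crop(im,x-60,x+60,y-60,y+30,6,f"pics/side21.png")
E
```

```text
[0.4786 0.3027 0.1477] [[0.06, 0.998, 0.01], [0.987, -0.061, 0.15], [0.151, 0.001, -0.989]] q [-0.21  0.15 -0.35  1.83 -0.08  1.09 -0.58] F [-0.5 -0.4 -1.8] M [-0.34  0.04  0.03] g 0.272 t 19.275
tip px [321.69541861 238.44353794] L [499.68473687 642.91494373] R [458.46510041 852.78106058]
```

View pics/side21.png

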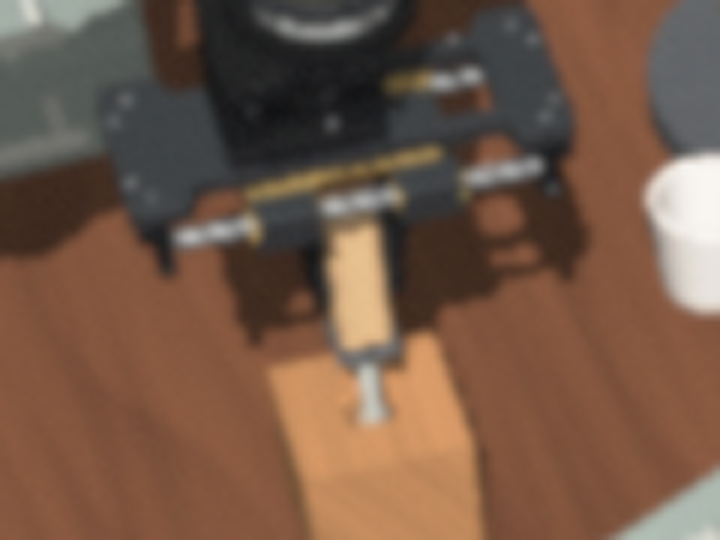

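View pics/w21c.png

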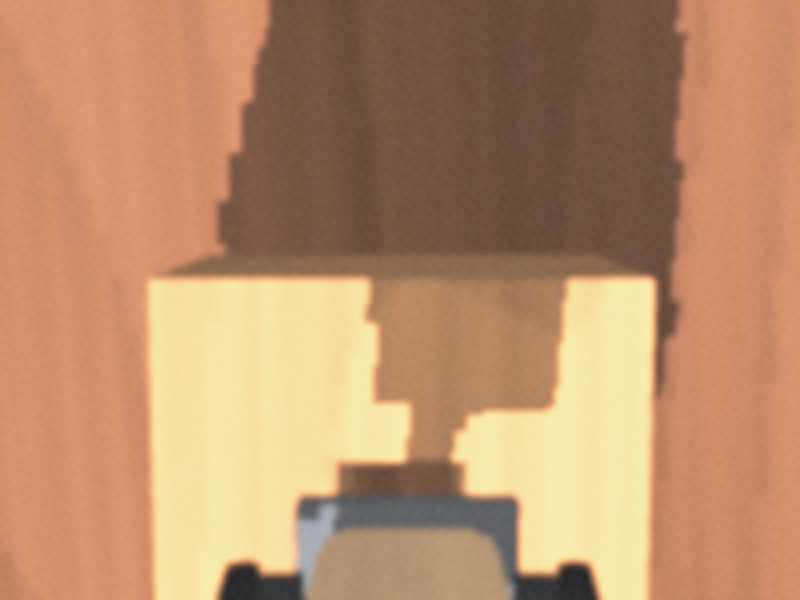

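Emit:
{"method": "carry_out", "body": {"commands": [{"tx": -0.0015, "ty": 0, "tz": 0.01, "rx": 0, "ry": 0, "rz": 0, "jaw": 0}, {"tx": -0.003, "ty": 0, "tz": 0.02, "rx": 0, "ry": 0, "rz": 0, "jaw": 0}, {"tx": -0.0045, "ty": 0, "tz": 0.03, "rx": 0, "ry": 0, "rz": 0, "jaw": 0}, {"tx": -0.0053, "ty": 0, "tz": 0.035, "rx": 0, "ry": 0, "rz": 0, "jaw": 0}, {"tx": -0.0053, "ty": 0, "tz": 0.035, "rx": 0, "ry": 0, "rz": 0, "jaw": 0}]}}

```text
time: 19.95
position: [0.4777, 0.3022, 0.1106]
tool_rot: [-2.21, -2.078, -0.164]
ft_force: [0.6, 0.6, -1.0]
grip_width: 0.275
```

```bash
python3 look.py w22 220 420 140 290
python3 - <<'E'
from h import *
p,R=pose();t=[.478,.2991,.1]
C=cam("side");im=get_image("side");t2=proj(C,t)
x,y=t2.astype(int);crop(im,x-60,x+60,y-60,y+30,6,f"pics/side22.png")
E
```

```text
[0.4782 0.3025 0.1115] [[0.061, 0.998, 0.009], [0.987, -0.061, 0.15], [0.15, -0.0, -0.989]] q [-0.21  0.19 -0.35  1.87 -0.07  1.01 -0.58] F [ 0.2  0.4 -1.1] M [-0.35  0.08 -0.03] g 0.271 t 20.05
tip px [321.62183751 238.48432991] L [534.88623153 731.56912005] R [482.53165437 967.12133076]
```

View pics/side22.png

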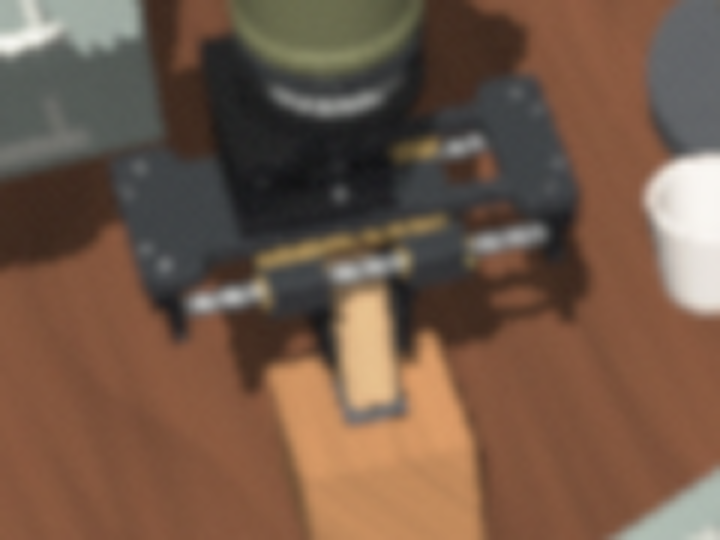

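View pics/w22c.png

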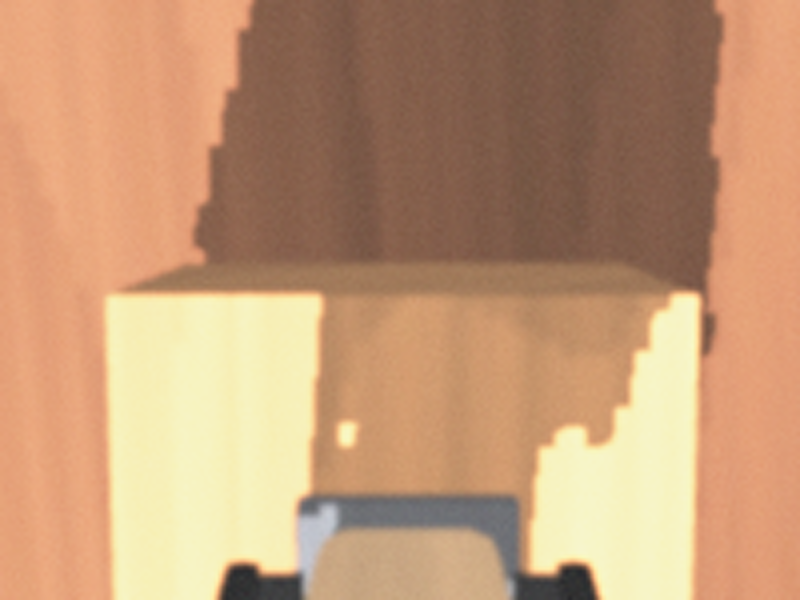

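Emit:
{"method": "carry_out", "body": {"commands": [{"tx": -0.0004, "ty": 0, "tz": 0.002, "rx": 0, "ry": 0, "rz": 0, "jaw": 0}, {"tx": -0.0008, "ty": 0, "tz": 0.005, "rx": 0, "ry": 0, "rz": 0, "jaw": 0}, {"tx": -0.0008, "ty": 0, "tz": 0.005, "rx": 0, "ry": 0, "rz": 0, "jaw": 0}]}}

```text
time: 20.48
position: [0.4783, 0.3024, 0.1067]
tool_rot: [-2.21, -2.079, -0.167]
ft_force: [-1.0, -1.5, 2.0]
grip_width: 0.271
```

Run:
```python
from h import *
s=ctrl.get_state();print(pose()[0],s["ft_force"].round(1),s["torque"].round(2))
```

```text
[0.47827389 0.30239133 0.10673435] [-1.  -1.5  2. ] [-0.41  0.27  0.03]
```

Emit:
{"method": "carry_out", "body": {"commands": [{"tx": 0, "ty": 0, "tz": 0, "rx": 0, "ry": 0, "rz": 0, "jaw": 0.6}, {"tx": 0, "ty": 0, "tz": 0, "rx": 0, "ry": 0, "rz": 0, "jaw": 0.6}, {"tx": 0, "ty": 0, "tz": 0, "rx": 0, "ry": 0, "rz": 0, "jaw": 0.6}, {"tx": 0, "ty": 0, "tz": 0, "rx": 0, "ry": 0, "rz": 0, "jaw": 0.6}, {"tx": 0, "ty": 0, "tz": 0, "rx": 0, "ry": 0, "rz": 0, "jaw": 0.6}]}}

```text
time: 21.1
position: [0.478, 0.3023, 0.1062]
tool_rot: [-2.21, -2.078, -0.166]
ft_force: [0.8, -0.3, -0.5]
grip_width: 0.598
```

```bash
python3 look.py w23 220 420 140 290
python3 - <<'E'
from h import *
p,R=pose();t=[.478,.2991,.1]
C=cam("side");im=get_image("side");t2=proj(C,t)
x,y=t2.astype(int);crop(im,x-60,x+60,y-60,y+30,6,f"pics/side23.png")
delta([.478,.2993,.091],axes([0,0,-1],[.998,-.063,0]))
E
```

```text
[0.478  0.3023 0.1062] [[0.061, 0.998, 0.009], [0.987, -0.061, 0.149], [0.15, -0.001, -0.989]] q [-0.21  0.19 -0.35  1.87 -0.07  1.   -0.58] F [-0.   0.1  0.5] M [-0.2   0.07 -0.01] g 0.597 t 21.2
tip px [321.21621811 238.61243664] L [540.62735744 746.33895628] R [486.35393919 985.85305068]
t [-0.0052  0.0002  0.0146] r [-0.0006 -0.1503  0.0017]
```

View pics/side23.png

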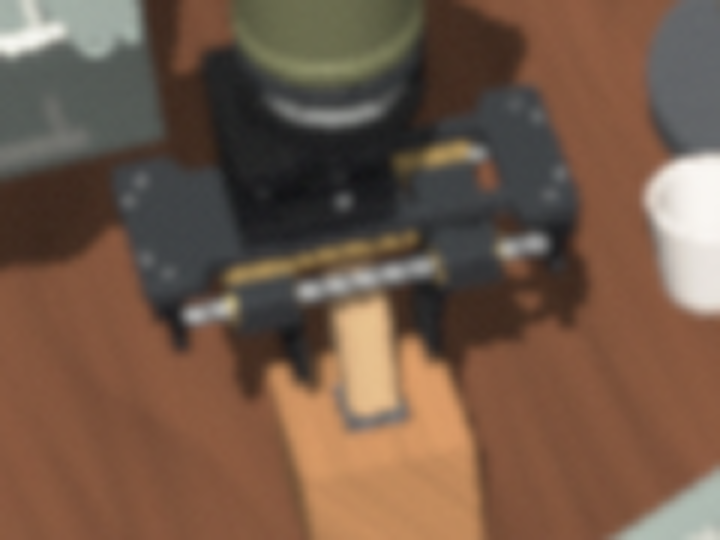

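View pics/w23c.png

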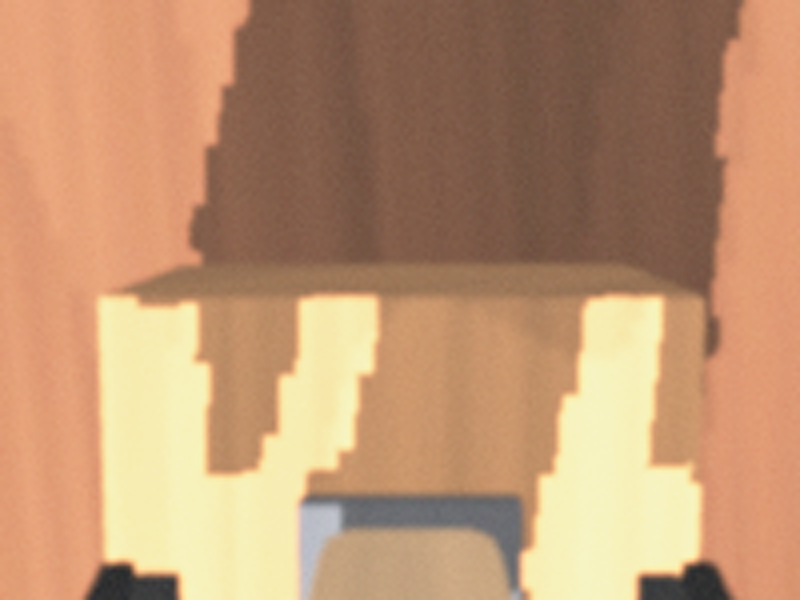

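Run:
```python
from h import *
c=cam("wrist")
for u,v,z in ((302,497,.075),(520,497,.075),(320,530,.080),(500,530,.080),(302,497,.08)):
    print(onz(c,220+u/4,140+v/4,z).round(4))
```

```text
[0.4648 0.3141 0.075 ]
[0.4942 0.3123 0.075 ]
[0.4673 0.3105 0.08  ]
[0.4911 0.3091 0.08  ]
[0.4653 0.3151 0.08  ]
```

Emit:
{"method": "carry_out", "body": {"commands": [{"tx": -0.002, "ty": 0.001, "tz": 0.001, "rx": 0, "ry": -0.08, "rz": 0.001, "jaw": 0.6}, {"tx": -0.005, "ty": 0.001, "tz": 0.004, "rx": 0, "ry": -0.15, "rz": 0.001, "jaw": 0.6}, {"tx": -0.006, "ty": 0.001, "tz": 0.0125, "rx": 0, "ry": -0.15, "rz": 0.001, "jaw": 0.6}, {"tx": -0.006, "ty": 0.001, "tz": 0.0125, "rx": 0, "ry": -0.15, "rz": 0.001, "jaw": 0.6}, {"tx": -0.006, "ty": 0.001, "tz": 0.0125, "rx": 0, "ry": -0.15, "rz": 0.001, "jaw": 0}, {"tx": -0.006, "ty": 0.001, "tz": 0.0125, "rx": 0, "ry": -0.15, "rz": 0.001, "jaw": 0}, {"tx": -0.006, "ty": 0.001, "tz": 0.0125, "rx": 0, "ry": -0.15, "rz": 0.001, "jaw": 0}, {"tx": -0.006, "ty": 0.001, "tz": 0.0125, "rx": 0, "ry": -0.15, "rz": 0.001, "jaw": 0}, {"tx": -0.006, "ty": 0.001, "tz": 0.0125, "rx": 0, "ry": -0.15, "rz": 0.001, "jaw": 0}, {"tx": -0.006, "ty": 0.001, "tz": 0.0125, "rx": 0, "ry": -0.15, "rz": 0.001, "jaw": 0}, {"tx": -0.006, "ty": 0.001, "tz": 0.0125, "rx": 0, "ry": -0.15, "rz": 0.001, "jaw": 0}], "grip_force": 60}}

```text
time: 22.62
position: [0.4788, 0.2981, 0.0932]
tool_rot: [-2.289, -2.151, 0.0]
ft_force: [-1.3, -1.1, 2.7]
grip_width: 0.274
```

Run:
```python
from h import *
s=ctrl.get_state();p,R=pose();print(p,R.as_matrix().round(3),s["ft_force"].round(1),s["grip_width"])
```

```text
[0.47876242 0.29812102 0.09318199] [[ 0.062  0.998 -0.   ]
 [ 0.998 -0.062  0.   ]
 [ 0.    -0.001 -1.   ]] [-1.3 -1.1  2.7] 0.27385483835148117
```

```bash
sed -i 's/^TIP=.*/TIP=.0802/' h.py
python3 - <<'E'
from h import *
p,R=pose()
Rm=toolT(0.1,.2);print("wp");delta([.545,-.045,.275],Rm);print("lift first")
E
```

```text
wp
t [-0.3383  0.0874 -0.1819] r [-0.1718  0.1413  1.5584]
lift first
```

Emit:
{"method": "carry_out", "body": {"commands": [{"tx": 0, "ty": 0, "tz": -0.05, "rx": 0, "ry": 0, "rz": 0, "jaw": 0}, {"tx": 0, "ty": 0, "tz": -0.11, "rx": 0, "ry": 0, "rz": 0, "jaw": 0}, {"tx": 0, "ty": 0, "tz": -0.17, "rx": 0, "ry": 0, "rz": 0, "jaw": 0}, {"tx": 0, "ty": 0, "tz": -0.18, "rx": 0, "ry": 0, "rz": 0, "jaw": 0}]}}

```text
time: 23.12
position: [0.4806, 0.2997, 0.2777]
tool_rot: [2.288, 2.151, 0.013]
ft_force: [0.6, 1.1, -2.1]
grip_width: 0.276
```

```bash
python3 look.py w24 220 420 140 290
python3 - <<'E'
from h import *
Rm=toolT(0.1,.2);print("wp");delta([.545,-.045,.27],Rm)
E
```

```text
[0.4792 0.2985 0.2736] [[0.062, 0.998, 0.001], [0.998, -0.062, 0.001], [0.001, 0.001, -1.0]] q [-0.29  0.14 -0.35  1.58  0.05  1.43 -0.7 ] F [ 0.3 -0.2 -2.6] M [-0.13  0.07  0.01] g 0.275 t 23.225
tip px [319.60323681 247.44617881] L [424.51948067 427.27500695] R [399.28549692 546.62994878]
wp
t [-0.3387  0.087   0.0033] r [-0.1715  0.1392  1.5585]
```

View pics/w24c.png

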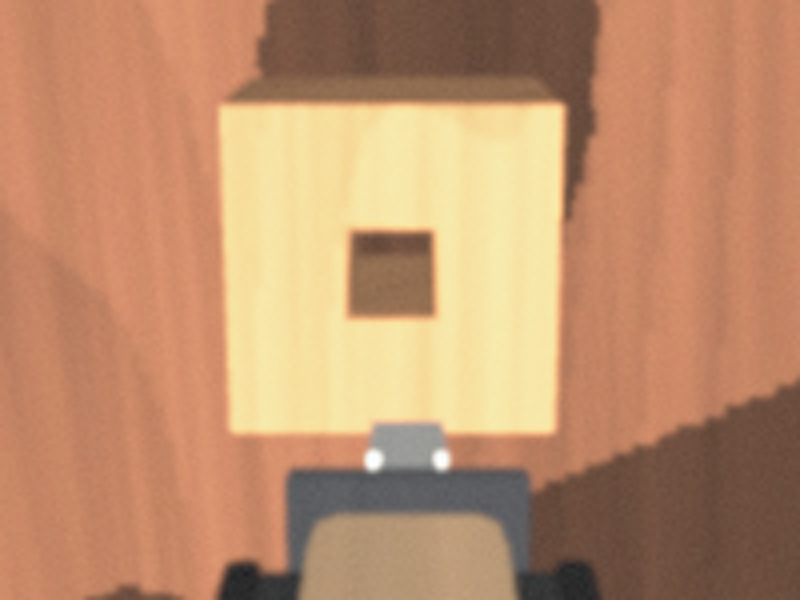

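Emit:
{"method": "carry_out", "body": {"commands": [{"tx": -0.02, "ty": 0.01, "tz": 0, "rx": -0.017, "ry": 0.014, "rz": 0.156, "jaw": 0}, {"tx": -0.055, "ty": 0.02, "tz": 0, "rx": -0.034, "ry": 0.028, "rz": 0.312, "jaw": 0}, {"tx": -0.09, "ty": 0.03, "tz": 0, "rx": -0.051, "ry": 0.042, "rz": 0.468, "jaw": 0}, {"tx": -0.125, "ty": 0.04, "tz": 0, "rx": -0.069, "ry": 0.056, "rz": 0.624, "jaw": 0}, {"tx": -0.16, "ty": 0.05, "tz": 0, "rx": -0.086, "ry": 0.07, "rz": 0.78, "jaw": 0}, {"tx": -0.2, "ty": 0.06, "tz": 0, "rx": -0.103, "ry": 0.084, "rz": 0.936, "jaw": 0}, {"tx": -0.24, "ty": 0.07, "tz": 0, "rx": -0.12, "ry": 0.098, "rz": 1.092, "jaw": 0}, {"tx": -0.28, "ty": 0.08, "tz": 0, "rx": -0.137, "ry": 0.112, "rz": 1.248, "jaw": 0}, {"tx": -0.32, "ty": 0.085, "tz": 0, "rx": -0.154, "ry": 0.126, "rz": 1.404, "jaw": 0}, {"tx": -0.339, "ty": 0.087, "tz": 0.003, "rx": -0.172, "ry": 0.139, "rz": 1.558, "jaw": 0}, {"tx": -0.339, "ty": 0.087, "tz": 0.003, "rx": -0.172, "ry": 0.139, "rz": 1.558, "jaw": 0}, {"tx": -0.339, "ty": 0.087, "tz": 0.003, "rx": -0.172, "ry": 0.139, "rz": 1.558, "jaw": 0}]}}

```text
time: 24.72
position: [0.544, -0.0443, 0.2682]
tool_rot: [3.1, -0.079, 0.302]
ft_force: [0.1, -0.3, -1.8]
grip_width: 0.274
```

```bash
python3 look.py w25 170 470 100 325
python3 - <<'E'
from h import *
R2=toolT(.12,.45);z=R2.as_matrix()[:,2];T=np.array([.54,-.0614,.1291])-z*(TIP+.0065+.03);print(T)
delta(T,R2)
E
```

```text
[ 0.5445 -0.0441  0.2691] [[0.98, -0.053, 0.194], [-0.048, -0.998, -0.031], [0.195, 0.021, -0.981]] q [ 0.05 -0.07 -0.03  1.81  0.03  1.21 -1.62] F [-0.1 -0.4 -1.5] M [0.04 0.47 0.02] g 0.274 t 24.825
tip px [321.4452229  247.81002867] L [146.89059857 239.31267238] R [346.14789067 258.93846754]
[ 0.48985273 -0.05353376  0.23418218]
t [-0.0599  0.0116  0.024 ] r [-0.0275  0.251  -0.0156]
```

View pics/w25c.png

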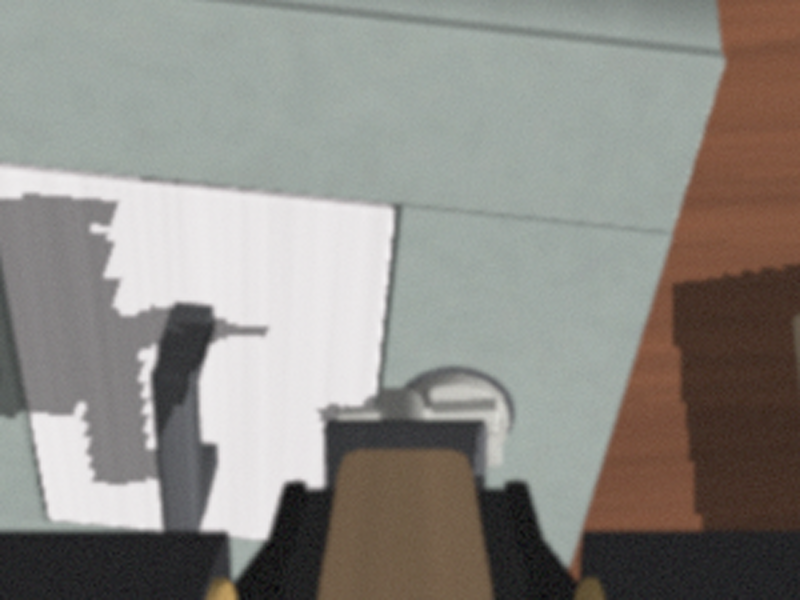

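```bash
cat > fk.py <<'E'
from h import *
import itertools
from scipy.optimize import least_squares
s=ctrl.get_state()
D=[([-1.1808991,.32183924,-.07009154,1.45166935,.02263272,1.37078742,-.0568421],[.23841134,.60410862,.22145386],None),
([-.85,.091,.271,1.57,-.025,1.484,-.575],[.47335,.2921,.30229],[[-.004,1,-.001],[1,.004,0],[0,-.001,-1]]),
([-.502,-.3,.019,2.165,.385,.877,-2.257],[.5067,.1158,.2274],[[.87,-.03,.491],[.001,-.998,-.063],[.492,.055,-.869]]),
([-.46,-.29,.01,2.14,.36,.9,-2.45],[.5115,.1036,.2326],[[.845,-.25,.473],[-.244,-.967,-.075],[.477,-.052,-.878]]),
([-.71,-.28,.23,2.16,.46,.89,-.58],[.5185,.1025,.2186],[[-.089,.874,.477],[.987,.142,-.077],[-.135,.464,-.875]]),
([.13,-.22,-.09,2.04,0,.98,-1.78],[.5138,-.0491,.2327],[[.913,-.237,.332],[-.239,-.97,-.034],[.33,-.049,-.943]]),
([-.28,.14,-.36,1.59,.05,1.43,-.71],[.4792,.2983,.2711],None),
([-.21,.19,-.35,1.87,-.07,1.01,-.58],[.4782,.3025,.1115],[[.061,.998,.009],[.987,-.061,.15],[.15,0,-.989]]),
(list(s["joint_positions"]),list(s["position"]),Ro.from_rotvec(s["tool_rot"]).as_matrix())]
ez=np.array([0,0,1.]);
def fk(q,L,sg):
    h,l1,a,l2,d,b=L;q=np.array(q)*np.array(sg)
    R=Ro.from_euler('z',q[0])*Ro.from_euler('y',q[1]);p=h*ez+R.apply([0,0,l1])
    R=R*Ro.from_euler('z',q[2]);p=p+R.apply([a,0,0]);R=R*Ro.from_euler('y',q[3]);p=p+R.apply([-a,0,l2])
    R=R*Ro.from_euler('z',q[4])*Ro.from_euler('y',q[5]);R=R*Ro.from_euler('z',q[6]);p=p+R.apply([0,0,d])
    A=R.as_matrix()[:,:3]
    return p,A
def res(L,sg):
    o=[]
    for q,p,M in D:
        P,A=fk(q,L,sg);o+=list(P-p)
        if M is not None:o+=list((A[:,2]-np.array(M)[:,2])*.1)
    return np.array(o)
if __name__=="__main__":
    best=[]
    for s1,s3,s5 in itertools.product([1,-1],repeat=3):
        sg=[s1,1,s3,1,s5,1,1];r=least_squares(res,[.3,.4,0,.4,.25,0],args=(sg,));best.append((r.cost,sg,r.x.round(4),np.abs(r.fun).max().round(4)))
    best.sort(key=lambda t:t[0])
    for b in best[:3]:print(b)
E
python3 fk.py
```

```text
(np.float64(0.0022699023527616227), [-1, 1, -1, 1, -1, 1, 1], array([ 0.2838,  0.5311, -0.0161,  0.5194,  0.45  ,  0.    ]), np.float64(0.0298))
(np.float64(0.012867533262081732), [-1, 1, -1, 1, 1, 1, 1], array([-0.1082, -0.0923,  0.1717,  0.4222, -0.3807,  0.    ]), np.float64(0.0608))
(np.float64(0.20300915053144453), [-1, 1, 1, 1, -1, 1, 1], array([ 0.3512,  0.6877, -0.0609,  0.4919,  0.6447,  0.    ]), np.float64(0.3728))
```

```bash
cat > fk2.py <<'E'
from fk import *
sg=[-1,1,-1,1,-1,1,-1]
def fk(q,L,sg=sg):
    h,l1,a,l2,d,b,y1,a2,q7o=L;q=np.array(q)*np.array(sg)
    R=Ro.from_euler('z',q[0])*Ro.from_euler('y',q[1]);p=h*ez+R.apply([0,y1,l1])
    R=R*Ro.from_euler('z',q[2]);p=p+R.apply([a,0,0]);R=R*Ro.from_euler('y',q[3]);p=p+R.apply([a2,0,l2])
    R=R*Ro.from_euler('z',q[4])*Ro.from_euler('y',q[5]);p=p+R.apply([b,0,d]);R=R*Ro.from_euler('z',q[6]+q7o)
    return p,R.as_matrix()
def res(L):
    o=[]
    for q,p,M in D:
        P,A=fk(q,L);o+=list(P-p)
        if M is not None:o+=list(((A-np.array(M))*.1).ravel())
    return np.array(o)
if __name__=="__main__":
  for s7 in (1,-1):
    sg[6]=s7
    for q0 in (0,1.57,3.14,-1.57):
        r=least_squares(res,[.28,.53,0,.5,.4,0,0,0,q0]);print(s7,q0,r.cost,r.x.round(4),np.abs(r.fun).max().round(4))
        if r.cost<2e-4:np.save("L.npy",r.x);print(res(r.x)[:3])
E
python3 fk2.py
```

```text
1 0 0.12482429590311406 [ 0.2341  0.4758  0.0021  0.5122  0.3689  0.0026 -0.0262 -0.0093 -1.9586] 0.1294
1 1.57 0.12482429665865886 [ 2.341e-01  4.758e-01  2.100e-03  5.122e-01  3.689e-01  2.600e-03
 -2.620e-02 -9.300e-03  4.323e+00] 0.1295
1 3.14 0.12482429656056047 [ 2.341e-01  4.758e-01  2.100e-03  5.122e-01  3.689e-01  2.600e-03
 -2.620e-02 -9.300e-03  4.323e+00] 0.1295
1 -1.57 0.12482429673146615 [ 0.2341  0.4758  0.0021  0.5122  0.3689  0.0026 -0.0262 -0.0093 -1.9586] 0.1294
-1 0 3.8946523184878175e-05 [ 0.2341  0.4758  0.0021  0.5122  0.3689  0.0026 -0.0262 -0.0093  1.571 ] 0.0049
[0.0007591  0.00211214 0.00087296]
-1 1.57 3.894652318495686e-05 [ 0.2341  0.4758  0.0021  0.5122  0.3689  0.0026 -0.0262 -0.0093  1.571 ] 0.0049
[0.0007591  0.00211214 0.00087296]
-1 3.14 3.8946523184877646e-05 [ 0.2341  0.4758  0.0021  0.5122  0.3689  0.0026 -0.0262 -0.0093  1.571 ] 0.0049
[0.0007591  0.00211214 0.00087296]
-1 -1.57 3.8946523184893455e-05 [ 0.2341  0.4758  0.0021  0.5122  0.3689  0.0026 -0.0262 -0.0093  1.571 ] 0.0049
[0.0007591  0.00211214 0.00087296]
```

```bash
cat > ik.py <<'E'
from fk2 import *
sg[6]=-1
Lk=np.load("L.npy")
lo=np.array([-2.86,-.3,-1.38,.06,-1.56,.09,-2.69]);hi=np.array([2.86,2.09,1.24,2.45,4.7,2.05,2.69])
def ik(pt,Rt,q0,w=.003):
    M=Rt.as_matrix()
    f=lambda q:np.concatenate([(fk(q,Lk)[0]-pt),((fk(q,Lk)[1]-M)*.2).ravel(),w*.1*(q-q0)])
    r=least_squares(f,np.clip(q0,lo+.01,hi-.01),bounds=(lo,hi));return r.x,np.linalg.norm(fk(r.x,Lk)[0]-pt),np.abs(fk(r.x,Lk)[1]-M).max()
E
python3 - <<'E'
from ik import *
q0=np.array(s["joint_positions"])
tip=np.array([.54,-.0614,.1291])
for th in (.35,.45,.5,.55,.6):
  for h in (0,.0145,.03):
    for a in (.12,1.9):
      Rt=toolT(a,th);z=Rt.as_matrix()[:,2];q,e,er=ik(tip-z*(TIP+h),Rt,q0);print(th,h,a,q.round(2),round(e,4),round(er,3))
E
```

```text
0.35 0 0.12 [ 0.06 -0.21 -0.03  2.09  0.05  0.91 -1.59] 0.0 0.0
0.35 0 1.9 [-0.18 -0.23  0.18  2.11  0.12  0.92  0.12] 0.0 0.0
0.35 0.0145 0.12 [ 0.06 -0.23 -0.03  2.08  0.04  0.94 -1.59] 0.0 0.0
0.35 0.0145 1.9 [-0.21 -0.26  0.2   2.1   0.13  0.95  0.11] 0.0 0.0
0.35 0.03 0.12 [ 0.06 -0.25 -0.03  2.07  0.04  0.98 -1.59] 0.0 0.0
0.35 0.03 1.9 [-0.23 -0.28  0.21  2.08  0.14  0.99  0.1 ] 0.0 0.0
0.45 0 0.12 [ 0.07 -0.3  -0.05  2.19  0.06  0.8  -1.62] 0.0 0.0
0.45 0 1.9 [ 0.02 -0.3  -0.    2.2   0.09  0.8   0.14] 0.0 0.0
0.45 0.0145 0.12 [ 0.27 -0.3  -0.21  2.16 -0.03  0.84 -1.54] 0.0033 0.011
0.45 0.0145 1.9 [ 0.27 -0.3  -0.21  2.16 -0.03  0.84  0.24] 0.0033 0.011
0.45 0.03 0.12 [ 0.27 -0.3  -0.21  2.13 -0.02  0.89 -1.54] 0.0082 0.027
0.45 0.03 1.9 [ 0.27 -0.3  -0.21  2.13 -0.02  0.89  0.24] 0.0082 0.027
0.5 0 0.12 [ 0.27 -0.3  -0.21  2.21 -0.02  0.75 -1.55] 0.0069 0.02
0.5 0 1.9 [ 0.27 -0.3  -0.21  2.21 -0.02  0.75  0.23] 0.0069 0.02
0.5 0.0145 0.12 [ 0.27 -0.3  -0.21  2.18 -0.02  0.8  -1.55] 0.0122 0.037
0.5 0.0145 1.9 [ 0.27 -0.3  -0.21  2.18 -0.02  0.8   0.23] 0.0122 0.037
0.5 0.03
[... 278 characters left out ...]
145 0.12 [ 0.26 -0.3  -0.21  2.2  -0.    0.76 -1.57] 0.0213 0.061
0.55 0.0145 1.9 [ 0.26 -0.3  -0.21  2.2  -0.    0.76  0.21] 0.0213 0.061
0.55 0.03 0.12 [ 0.26 -0.3  -0.21  2.16  0.    0.82 -1.57] 0.0267 0.081
0.55 0.03 1.9 [ 0.26 -0.3  -0.21  2.16  0.    0.82  0.21] 0.0267 0.081
0.6 0 0.12 [ 0.25 -0.3  -0.22  2.25  0.02  0.66 -1.59] 0.0243 0.06
0.6 0 1.9 [ 0.25 -0.3  -0.22  2.25  0.02  0.66  0.19] 0.0243 0.06
0.6 0.0145 0.12 [ 0.25 -0.3  -0.22  2.22  0.02  0.72 -1.59] 0.0304 0.081
0.6 0.0145 1.9 [ 0.25 -0.3  -0.22  2.22  0.02  0.72  0.19] 0.0304 0.081
0.6 0.03 0.12 [ 0.24 -0.3  -0.21  2.18  0.02  0.78 -1.6 ] 0.0362 0.103
0.6 0.03 1.9 [ 0.24 -0.3  -0.21  2.18  0.02  0.78  0.18] 0.0362 0.103
```

Run:
```python
from ik import *
q0=np.array(s["joint_positions"])
tip=np.array([.54,-.0614,.1291])
for th in (.38,.4,.42):
  for h in (0,.015,.022):
      Rt=toolT(.12,th);z=Rt.as_matrix()[:,2];q,e,er=ik(tip-z*(TIP+h),Rt,q0);print(th,h,q.round(3),round(e,4),round(er,3))
R2=toolT(.12,.4);z=R2.as_matrix()[:,2];T=tip-z*(TIP+.017);print(T);delta(T,R2)
```

```text
0.38 0 [ 0.063 -0.238 -0.033  2.124  0.051  0.879 -1.601] 0.0 0.0
0.38 0.015 [ 0.062 -0.261 -0.033  2.113  0.049  0.913 -1.6  ] 0.0 0.0
0.38 0.022 [ 0.062 -0.271 -0.033  2.107  0.048  0.928 -1.599] 0.0 0.0
0.4 0 [ 0.064 -0.255 -0.035  2.144  0.054  0.857 -1.606] 0.0 0.0
0.4 0.015 [ 0.063 -0.279 -0.036  2.133  0.052  0.89  -1.604] 0.0 0.0
0.4 0.022 [ 0.063 -0.289 -0.037  2.128  0.051  0.906 -1.603] 0.0 0.0
0.42 0 [ 0.064 -0.272 -0.038  2.164  0.058  0.834 -1.611] 0.0 0.0
0.42 0.015 [ 0.064 -0.296 -0.039  2.154  0.055  0.868 -1.609] 0.0 0.0
0.42 0.022 [ 0.273 -0.3   -0.208  2.138 -0.029  0.881 -1.532] 0.0004 0.001
[ 0.5026058  -0.05553424  0.21862713]
t [-0.0503  0.0126  0.0418] r [-0.0219  0.2013 -0.0156]
```

Emit:
{"method": "carry_out", "body": {"commands": [{"tx": -0.02, "ty": 0.006, "tz": 0.005, "rx": -0.01, "ry": 0.1, "rz": -0.008, "jaw": 0}, {"tx": -0.04, "ty": 0.012, "tz": 0.015, "rx": -0.022, "ry": 0.2, "rz": -0.015, "jaw": 0}, {"tx": -0.05, "ty": 0.0126, "tz": 0.03, "rx": -0.022, "ry": 0.201, "rz": -0.0155, "jaw": 0}, {"tx": -0.05, "ty": 0.0126, "tz": 0.0415, "rx": -0.022, "ry": 0.201, "rz": -0.0155, "jaw": 0}, {"tx": -0.05, "ty": 0.0126, "tz": 0.0415, "rx": -0.022, "ry": 0.201, "rz": -0.0155, "jaw": 0}]}}

```text
time: 25.45
position: [0.5033, -0.0564, 0.2191]
tool_rot: [3.025, -0.058, 0.607]
ft_force: [0.5, 0.7, -1.8]
grip_width: 0.274
```

```bash
python3 look.py w26 250 390 180 285
```

```text
[ 0.504  -0.0566  0.2204] [[0.921, -0.048, 0.386], [-0.026, -0.998, -0.062], [0.388, 0.047, -0.92]] q [ 0.08 -0.28 -0.05  2.13  0.05  0.9  -1.6 ] F [ 0.3 -0.6 -1.7] M [ 0.07  0.75 -0.04] g 0.272 t 25.55
tip px [321.52110591 247.81245749] L [ 94.11749296 210.91774422] R [327.95818089 237.58384103]
```

View pics/w26c.png

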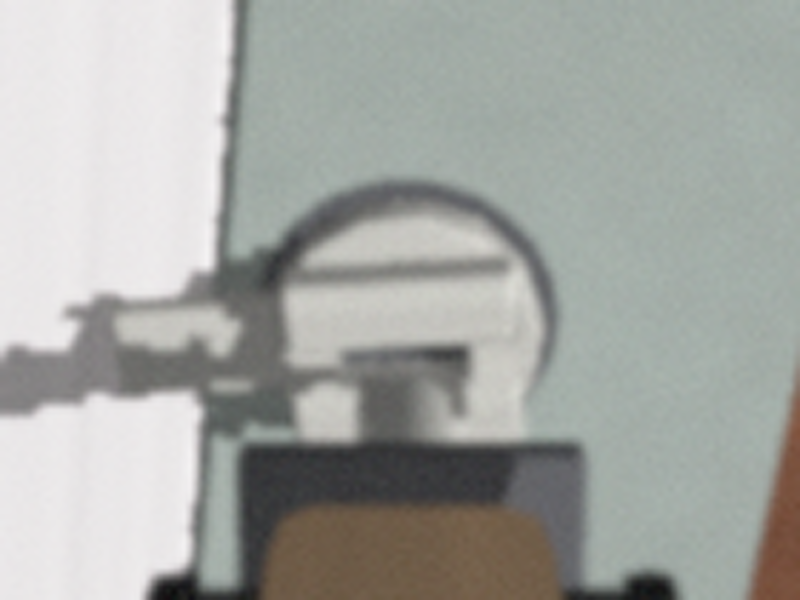

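Emit:
{"method": "carry_out", "body": {"commands": [{"tx": -0.0005, "ty": 0, "tz": 0.004, "rx": 0, "ry": 0, "rz": -0.04, "jaw": 0}, {"tx": -0.0005, "ty": 0, "tz": 0.008, "rx": 0, "ry": 0, "rz": -0.04, "jaw": 0}, {"tx": -0.0005, "ty": 0, "tz": 0.01, "rx": 0, "ry": 0, "rz": -0.04, "jaw": 0}, {"tx": -0.0005, "ty": 0, "tz": 0.01, "rx": 0, "ry": 0, "rz": -0.04, "jaw": 0}]}}

```text
time: 26.05
position: [0.5063, -0.0576, 0.2099]
tool_rot: [3.018, 0.001, 0.605]
ft_force: [0.4, 0.5, -1.6]
grip_width: 0.273
```

```bash
python3 look.py w27 270 370 200 275
```

```text
[ 0.5064 -0.0576  0.2103] [[0.923, -0.012, 0.385], [0.013, -0.998, -0.062], [0.385, 0.062, -0.921]] q [ 0.08 -0.27 -0.05  2.14  0.05  0.88 -1.56] F [ 0.2  0.  -0.9] M [ 0.05  0.75 -0.04] g 0.277 t 26.15
tip px [321.37142858 248.20955835] L [ 84.20899263 203.15775723] R [327.74473617 240.09894344]
```

View pics/w27c.png

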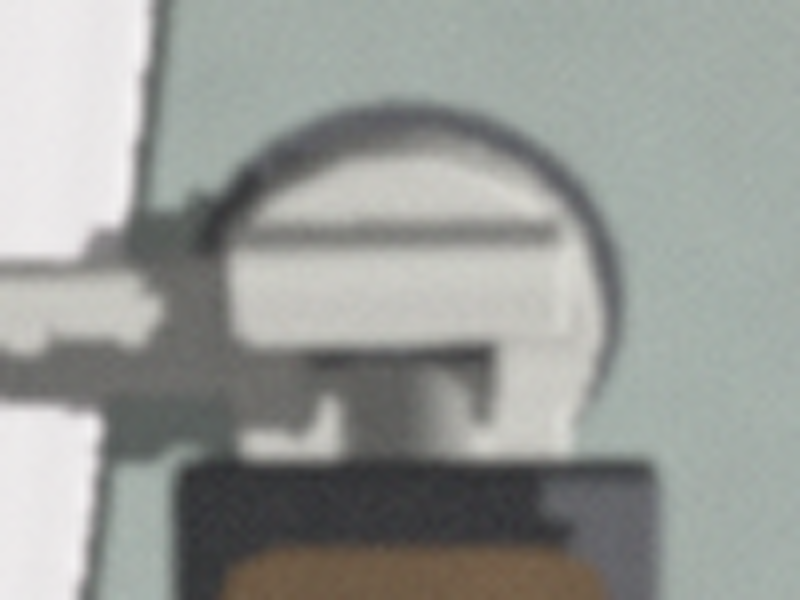

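Emit:
{"method": "carry_out", "body": {"commands": [{"tx": 0, "ty": 0, "tz": 0.003, "rx": 0, "ry": 0, "rz": 0, "jaw": 0}, {"tx": 0, "ty": 0, "tz": 0.006, "rx": 0, "ry": 0, "rz": 0, "jaw": 0}, {"tx": 0, "ty": 0, "tz": 0.008, "rx": 0, "ry": 0, "rz": 0, "jaw": 0}, {"tx": 0, "ty": 0, "tz": 0.008, "rx": 0, "ry": 0, "rz": 0, "jaw": 0}]}}

```text
time: 26.65
position: [0.5093, -0.058, 0.2038]
tool_rot: [3.018, 0.001, 0.605]
ft_force: [-6.3, 1.0, 6.0]
grip_width: 0.27
```

```bash
python3 look.py w28 270 370 200 275
```

```text
[ 0.5093 -0.058   0.2038] [[0.923, -0.012, 0.385], [0.013, -0.998, -0.062], [0.385, 0.062, -0.921]] q [ 0.08 -0.26 -0.05  2.14  0.05  0.86 -1.57] F [-5.6  0.9  5.2] M [0.09 1.55 0.01] g 0.271 t 26.75
tip px [321.36143736 248.35355053] L [ 77.71749709 205.90618368] R [327.85634566 243.71239929]
```

View pics/w28c.png

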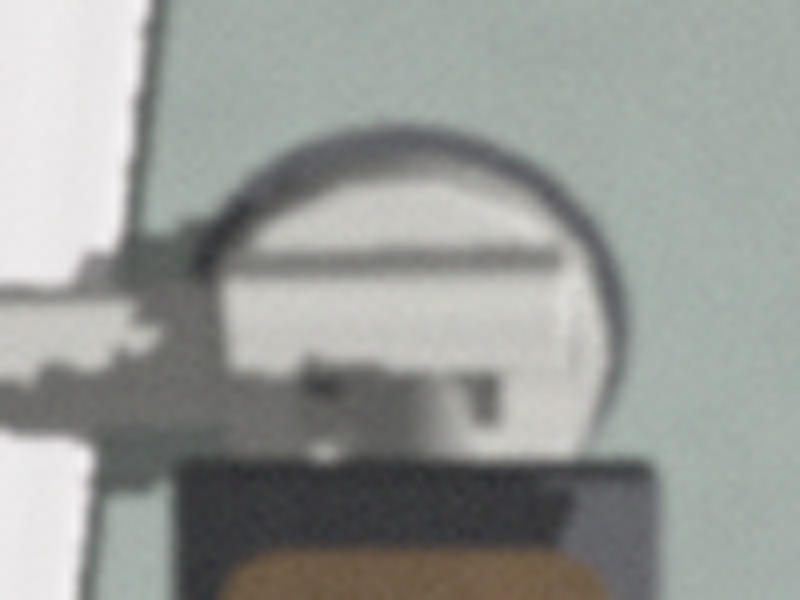

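Emit:
{"method": "carry_out", "body": {"commands": [{"tx": 0, "ty": 0, "tz": 0, "rx": 0, "ry": 0, "rz": -0.12, "jaw": 0}, {"tx": 0, "ty": 0, "tz": 0, "rx": 0, "ry": 0, "rz": -0.25, "jaw": 0}, {"tx": 0, "ty": 0, "tz": 0, "rx": 0, "ry": 0, "rz": -0.4, "jaw": 0}, {"tx": 0, "ty": 0, "tz": 0, "rx": 0, "ry": 0, "rz": -0.55, "jaw": 0}, {"tx": 0, "ty": 0, "tz": 0, "rx": 0, "ry": 0, "rz": -0.7, "jaw": 0}, {"tx": 0, "ty": 0, "tz": 0, "rx": 0, "ry": 0, "rz": -0.85, "jaw": 0}, {"tx": 0, "ty": 0, "tz": 0, "rx": 0, "ry": 0, "rz": -0.85, "jaw": 0}]}}

```text
time: 27.62
position: [0.5101, -0.0588, 0.2045]
tool_rot: [2.621, 1.188, 0.49]
ft_force: [-4.9, -1.1, 6.2]
grip_width: 0.273
```

```bash
python3 look.py w29 250 390 180 285
```

```text
[ 0.5101 -0.0588  0.2045] [[0.618, 0.684, 0.387], [0.758, -0.649, -0.063], [0.208, 0.333, -0.92]] q [-0.05 -0.26  0.07  2.15  0.1   0.86 -0.76] F [-5.2 -1.8  5.6] M [-0.39  0.99 -0.3 ] g 0.27 t 27.725
tip px [320.87920918 247.98119147] L [174.58368315  18.16749101] R [327.67897021 250.02878707]
```

View pics/w29c.png

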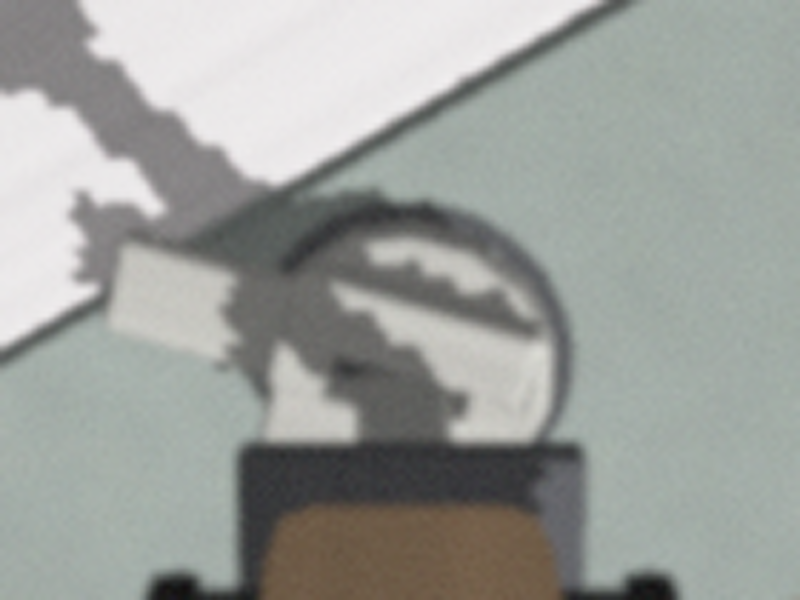

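Emit:
{"method": "carry_out", "body": {"commands": [{"tx": 0, "ty": 0, "tz": 0, "rx": 0, "ry": 0, "rz": -0.15, "jaw": 0}, {"tx": 0, "ty": 0, "tz": 0, "rx": 0, "ry": 0, "rz": -0.3, "jaw": 0}, {"tx": 0, "ty": 0, "tz": 0, "rx": 0, "ry": 0, "rz": -0.45, "jaw": 0}, {"tx": 0, "ty": 0, "tz": 0, "rx": 0, "ry": 0, "rz": -0.6, "jaw": 0}, {"tx": 0, "ty": 0, "tz": 0, "rx": 0, "ry": 0, "rz": -0.75, "jaw": 0}, {"tx": 0, "ty": 0, "tz": 0, "rx": 0, "ry": 0, "rz": -0.88, "jaw": 0}, {"tx": 0, "ty": 0, "tz": 0, "rx": 0, "ry": 0, "rz": -0.88, "jaw": 0}, {"tx": 0, "ty": 0, "tz": 0, "rx": 0, "ry": 0, "rz": -0.88, "jaw": 0}]}}

```text
time: 28.72
position: [0.5112, -0.0581, 0.2052]
tool_rot: [1.805, 2.114, 0.299]
ft_force: [-1.3, 0.4, 6.4]
grip_width: 0.273
```

```bash
python3 look.py w30 250 390 180 285
```

```text
[ 0.5113 -0.0581  0.2051] [[-0.132, 0.911, 0.39], [0.984, 0.169, -0.062], [-0.122, 0.375, -0.919]] q [-0.19 -0.27  0.18  2.15  0.15  0.87  0.08] F [-0.5 -0.8  5.6] M [-0.05  0.06 -0.06] g 0.27 t 28.825
tip px [320.84760207 247.35228942] L [413.60910482  -9.20703117] R [322.07708508 254.71678693]
```

View pics/w30c.png

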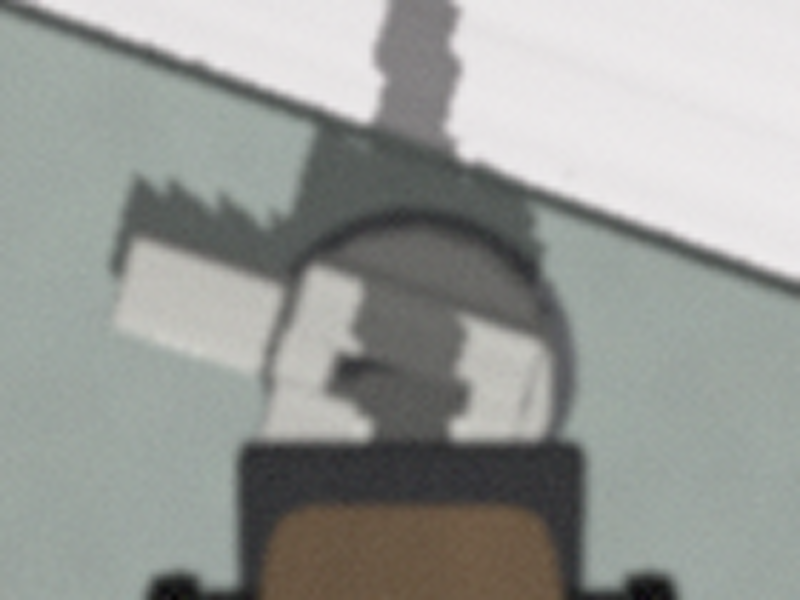

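Emit:
{"method": "carry_out", "body": {"commands": [{"tx": 0, "ty": 0, "tz": -0.001, "rx": 0, "ry": 0, "rz": 0.12, "jaw": 0}, {"tx": 0, "ty": 0, "tz": -0.002, "rx": 0, "ry": 0, "rz": 0.24, "jaw": 0}, {"tx": 0, "ty": 0, "tz": -0.008, "rx": 0, "ry": 0, "rz": 0.24, "jaw": 0}, {"tx": 0, "ty": 0, "tz": -0.015, "rx": 0, "ry": 0, "rz": 0.24, "jaw": 0}, {"tx": 0, "ty": 0.015, "tz": -0.035, "rx": 0.05, "ry": 0, "rz": 0.24, "jaw": 0}, {"tx": 0, "ty": 0.035, "tz": -0.055, "rx": 0.15, "ry": 0, "rz": 0.24, "jaw": 0}, {"tx": 0, "ty": 0.035, "tz": -0.055, "rx": 0.15, "ry": 0, "rz": 0.24, "jaw": 0}]}}

```text
time: 29.7
position: [0.5233, -0.0479, 0.2692]
tool_rot: [2.146, 1.971, 0.202]
ft_force: [-0.3, -0.6, -2.4]
grip_width: 0.272
```

```bash
python3 look.py w31 120 520 120 420
python3 - <<'E'
from h import *
im=get_image("side");crop(im,220,420,140,290,4,"pics/s31.png")
print("to block hover");delta([.4788,.2981,.2],axes([0,0,-1],[.998,-.063,0]))
delta([.4788,.2981,.27],axes([0,0,-1],[.998,-.063,0]))
E
```

```text
[ 0.5196 -0.0488  0.2656] [[0.092, 0.966, 0.243], [0.995, -0.077, -0.069], [-0.048, 0.248, -0.968]] q [-0.13 -0.17  0.11  1.91  0.1   1.16 -0.14] F [ 0.1  0.  -1.7] M [-0.03  0.51 -0.01] g 0.27 t 29.8
tip px [318.02929556 247.55537197] L [323.13228139  13.49159558] R [307.83061897 238.23079647]
to block hover
t [ 0.3446 -0.0817  0.0291] r [ 0.2488  0.0516 -0.0233]
t [ 0.3412 -0.0645 -0.0386] r [ 0.2488  0.0516 -0.0233]
```

View pics/w31c.png

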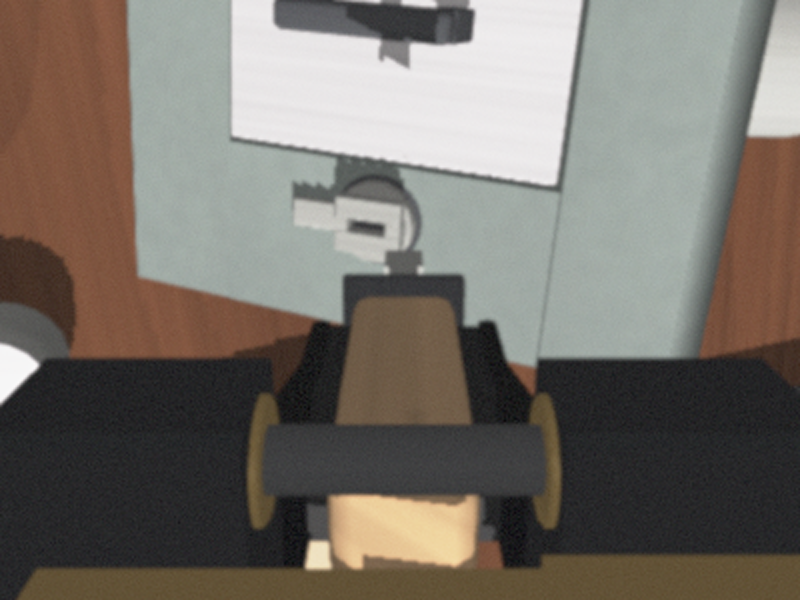

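View pics/s31.png

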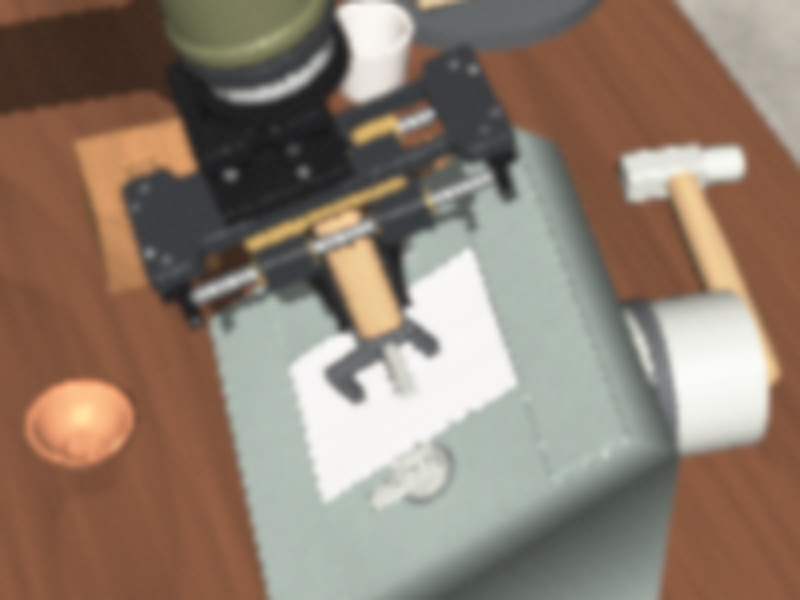

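Emit:
{"method": "carry_out", "body": {"commands": [{"tx": 0.01, "ty": 0, "tz": -0.03, "rx": 0.05, "ry": 0.01, "rz": -0.005, "jaw": 0}, {"tx": 0.06, "ty": -0.01, "tz": -0.045, "rx": 0.15, "ry": 0.03, "rz": -0.015, "jaw": 0}, {"tx": 0.12, "ty": -0.02, "tz": -0.045, "rx": 0.249, "ry": 0.052, "rz": -0.023, "jaw": 0}, {"tx": 0.18, "ty": -0.035, "tz": -0.045, "rx": 0.249, "ry": 0.052, "rz": -0.023, "jaw": 0}, {"tx": 0.24, "ty": -0.045, "tz": -0.045, "rx": 0.249, "ry": 0.052, "rz": -0.023, "jaw": 0}, {"tx": 0.3, "ty": -0.055, "tz": -0.04, "rx": 0.249, "ry": 0.052, "rz": -0.023, "jaw": 0}, {"tx": 0.341, "ty": -0.0645, "tz": -0.0386, "rx": 0.249, "ry": 0.052, "rz": -0.023, "jaw": 0}, {"tx": 0.341, "ty": -0.0645, "tz": -0.0386, "rx": 0.249, "ry": 0.052, "rz": -0.023, "jaw": 0}, {"tx": 0.341, "ty": -0.0645, "tz": -0.0386, "rx": 0.249, "ry": 0.052, "rz": -0.023, "jaw": 0}]}}

```text
time: 30.98
position: [0.4797, 0.2966, 0.2707]
tool_rot: [2.29, 2.148, 0.0]
ft_force: [-0.1, -0.8, -1.9]
grip_width: 0.269
```

```bash
python3 look.py w32 220 420 140 290
python3 - <<'E'
from h import *
R=axes([0,0,-1],[.998,-.063,0]);delta([.4788,.2981,.12],R)
E
```

```text
[0.4805 0.2961 0.2714] [[0.066, 0.998, 0.002], [0.998, -0.066, -0.0], [-0.0, 0.002, -1.0]] q [-0.44  0.13 -0.18  1.59  0.02  1.43 -0.68] F [ 0.1 -0.1 -0.2] M [-0.1   0.06  0.  ] g 0.273 t 31.075
tip px [321.63445359 247.50622386] L [426.68856442 427.59052464] R [401.23796824 547.85944495]
t [ 0.0019 -0.0022  0.1514] r [ 0.0023  0.0001 -0.0031]
```

View pics/w32c.png

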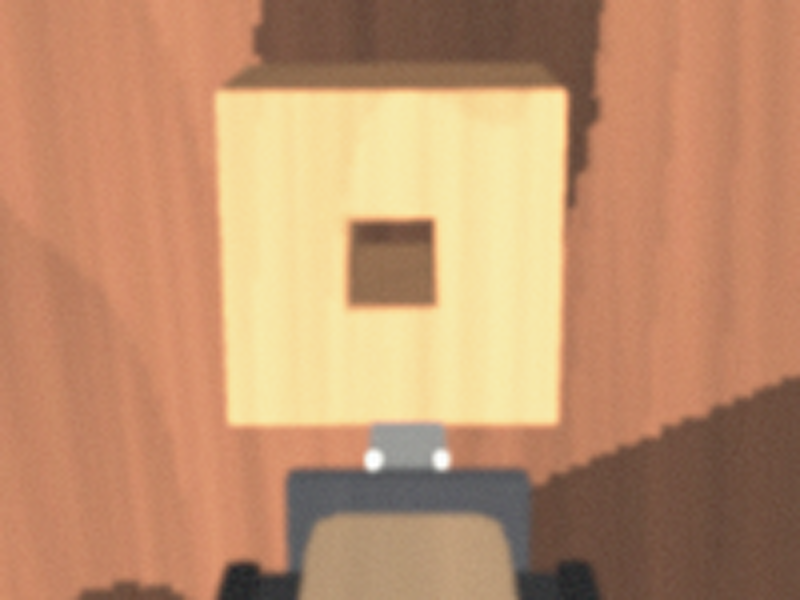

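Emit:
{"method": "carry_out", "body": {"commands": [{"tx": 0.0024, "ty": -0.0012, "tz": 0.05, "rx": 0.002, "ry": 0, "rz": -0.003, "jaw": 0}, {"tx": 0.0024, "ty": -0.0012, "tz": 0.09, "rx": 0.002, "ry": 0, "rz": -0.003, "jaw": 0}, {"tx": 0.0024, "ty": -0.0012, "tz": 0.12, "rx": 0.002, "ry": 0, "rz": -0.003, "jaw": 0}, {"tx": 0.0024, "ty": -0.0012, "tz": 0.15, "rx": 0.002, "ry": 0, "rz": -0.003, "jaw": 0}, {"tx": 0.0024, "ty": -0.0012, "tz": 0.15, "rx": 0.002, "ry": 0, "rz": -0.003, "jaw": 0}, {"tx": 0.0024, "ty": -0.0012, "tz": 0.15, "rx": 0.002, "ry": 0, "rz": -0.003, "jaw": 0}]}}

```text
time: 31.82
position: [0.4804, 0.3005, 0.123]
tool_rot: [-2.289, -2.152, -0.004]
ft_force: [-0.2, 0.7, -1.9]
grip_width: 0.27
```

```bash
python3 look.py w33 220 420 140 290
python3 - <<'E'
from h import *
R=axes([0,0,-1],[.998,-.063,0]);delta([.4788,.2981,.0932],R)
E
```

```text
[0.4805 0.3011 0.1234] [[0.061, 0.998, 0.003], [0.998, -0.061, 0.002], [0.003, 0.003, -1.0]] q [-0.44  0.22 -0.18  1.78  0.04  1.14 -0.7 ] F [ 0.2  0.4 -2.6] M [-0.11 -0.01  0.02] g 0.274 t 31.925
tip px [321.12865895 247.05136907] L [490.86691218 626.43344373] R [440.6022165  775.26940255]
t [-0.0032 -0.0016  0.0302] r [ 0.0025 -0.0026  0.002 ]
```

View pics/w33c.png

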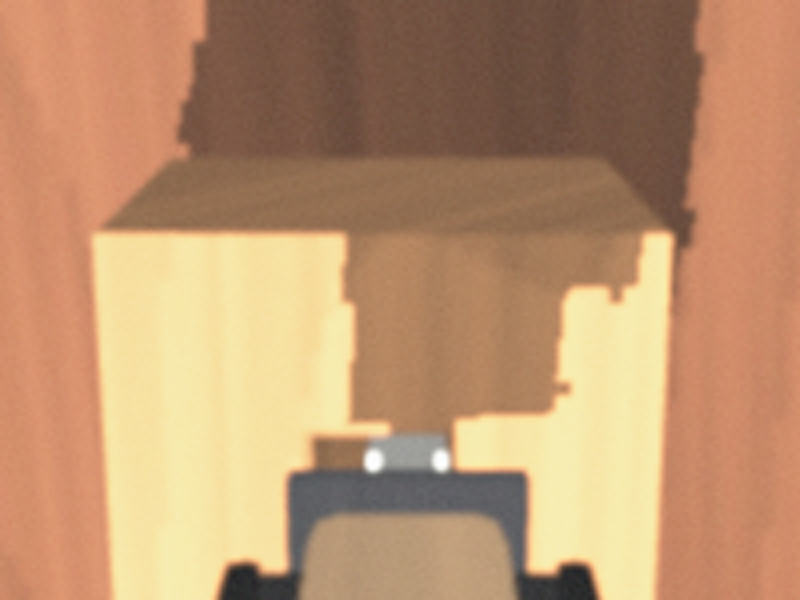

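Emit:
{"method": "carry_out", "body": {"commands": [{"tx": -0.001, "ty": -0.002, "tz": 0.008, "rx": 0.002, "ry": -0.002, "rz": 0.002, "jaw": 0}, {"tx": -0.002, "ty": -0.0025, "tz": 0.018, "rx": 0.002, "ry": -0.002, "rz": 0.002, "jaw": 0}, {"tx": -0.0025, "ty": -0.0025, "tz": 0.026, "rx": 0.002, "ry": -0.002, "rz": 0.002, "jaw": 0}, {"tx": -0.0025, "ty": -0.0025, "tz": 0.028, "rx": 0.002, "ry": -0.002, "rz": 0.002, "jaw": 0}, {"tx": -0.0025, "ty": -0.0025, "tz": 0.028, "rx": 0.002, "ry": -0.002, "rz": 0.002, "jaw": 0}]}}

```text
time: 32.55
position: [0.4767, 0.2985, 0.0933]
tool_rot: [-2.289, -2.151, 0.004]
ft_force: [-0.2, -0.4, -1.1]
grip_width: 0.276
```

```bash
python3 look.py w34 220 420 140 290
```

```text
[0.4768 0.2985 0.0933] [[0.062, 0.998, -0.002], [0.998, -0.062, -0.001], [-0.001, -0.002, -1.0]] q [-0.44  0.25 -0.18  1.82  0.05  1.08 -0.71] F [ 0.   0.7 -1.3] M [-0.1   0.05 -0.02] g 0.276 t 32.65
tip px [321.19161912 247.3711502 ] L [523.22851223 695.97410719] R [460.66807712 847.63049725]
```

View pics/w34c.png

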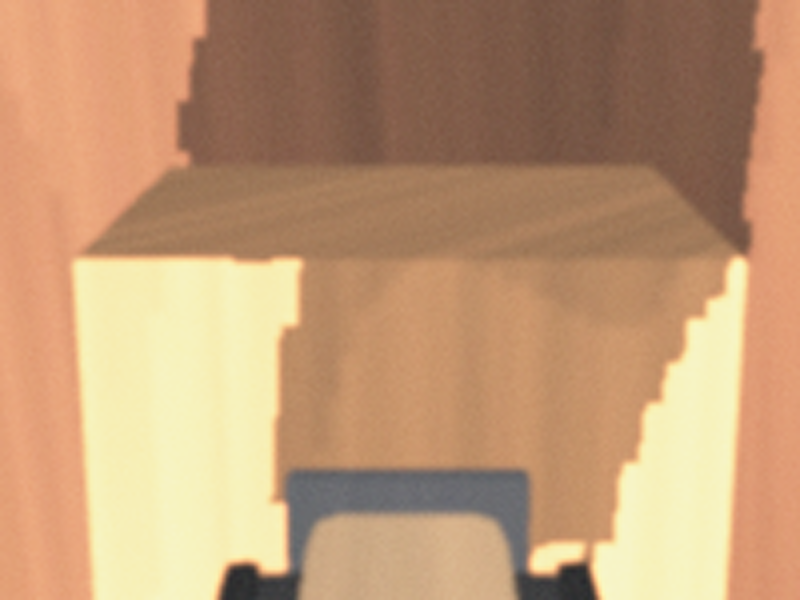

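Emit:
{"method": "carry_out", "body": {"commands": [{"tx": 0, "ty": 0.0003, "tz": 0.001, "rx": 0, "ry": 0, "rz": 0, "jaw": 0}, {"tx": 0, "ty": 0.0003, "tz": 0.001, "rx": 0, "ry": 0, "rz": 0, "jaw": 0.6}, {"tx": 0, "ty": 0.0003, "tz": 0.0005, "rx": 0, "ry": 0, "rz": 0, "jaw": 0.6}, {"tx": 0, "ty": 0.0003, "tz": 0.0005, "rx": 0, "ry": 0, "rz": 0, "jaw": 0.6}, {"tx": 0, "ty": 0.0003, "tz": 0.0005, "rx": 0, "ry": 0, "rz": 0, "jaw": 0.6}, {"tx": 0, "ty": 0.0003, "tz": 0.0005, "rx": 0, "ry": 0, "rz": 0, "jaw": 0.6}]}}

```text
time: 33.4
position: [0.4769, 0.2984, 0.0929]
tool_rot: [-2.289, -2.151, 0.004]
ft_force: [-0.3, 0.7, -0.5]
grip_width: 0.592
```

```bash
python3 look.py w35 220 420 140 290
python3 - <<'E'
from h import *
c=cam("wrist");p=pose()[0]
im=cv2.imread("pics/w35.png")
E
```

```text
[0.477  0.2984 0.0929] [[0.062, 0.998, -0.002], [0.998, -0.062, -0.001], [-0.001, -0.002, -1.0]] q [-0.44  0.25 -0.18  1.82  0.05  1.08 -0.71] F [-1.  -0.3 -0.3] M [-0.1   0.08  0.05] g 0.594 t 33.5
tip px [321.22287562 247.39047421] L [523.32831515 696.95047718] R [460.6221174  848.54891123]
```

View pics/w35c.png

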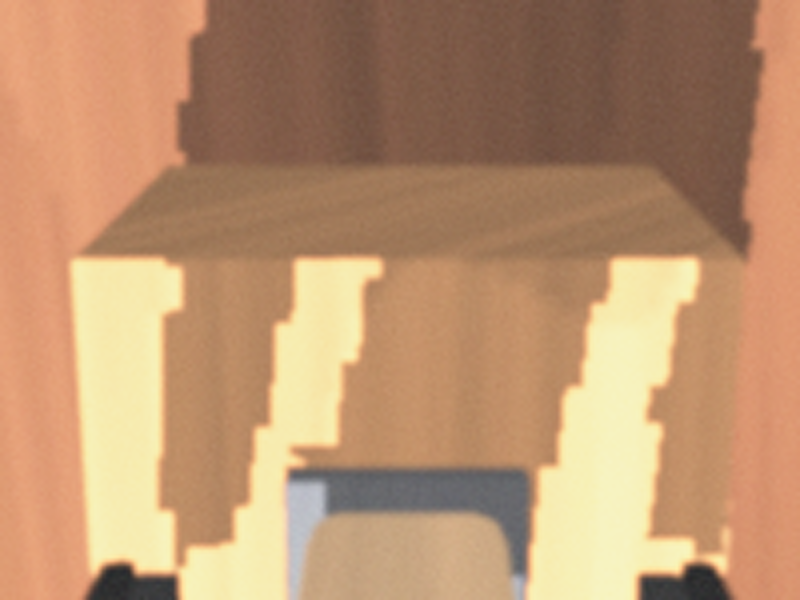

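Emit:
{"method": "carry_out", "body": {"commands": [{"tx": 0, "ty": 0, "tz": -0.03, "rx": 0, "ry": 0, "rz": 0, "jaw": 0.7}, {"tx": 0, "ty": 0, "tz": -0.07, "rx": 0, "ry": 0, "rz": 0, "jaw": 0.7}, {"tx": 0, "ty": 0, "tz": -0.13, "rx": 0, "ry": 0, "rz": 0, "jaw": 0.7}, {"tx": 0, "ty": 0, "tz": -0.19, "rx": 0, "ry": 0, "rz": 0, "jaw": 0.7}, {"tx": 0, "ty": 0, "tz": -0.21, "rx": 0, "ry": 0, "rz": 0, "jaw": 0.7}, {"tx": 0, "ty": 0, "tz": -0.21, "rx": 0, "ry": 0, "rz": 0, "jaw": 0.7}]}}

```text
time: 34.25
position: [0.4782, 0.2992, 0.3049]
tool_rot: [2.29, 2.151, 0.002]
ft_force: [-0.7, -0.4, -0.4]
grip_width: 0.7
```

```bash
python3 look.py w36 275 375 140 245
python3 - <<'E'
from h import *
im=get_image("side");crop(im,220,420,140,290,4,"pics/s36.png")
im=get_image("top");crop(im,180,500,140,340,2.5,"pics/t36.png")
E
```

```text
[0.477  0.2983 0.3016] [[0.062, 0.998, -0.004], [0.998, -0.062, -0.002], [-0.002, -0.004, -1.0]] q [-0.44  0.12 -0.18  1.54  0.02  1.49 -0.69] F [-0.1  0.4 -0.4] M [-0.08  0.06  0.04] g 0.702 t 34.35
tip px [320.29179436 247.47722023] L [421.3637406  406.47399318] R [397.79766619 520.50377055]
```

View pics/w36c.png

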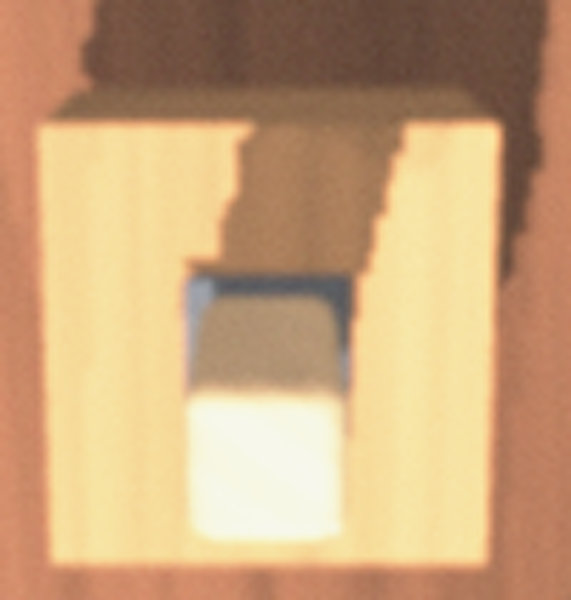

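View pics/s36.png

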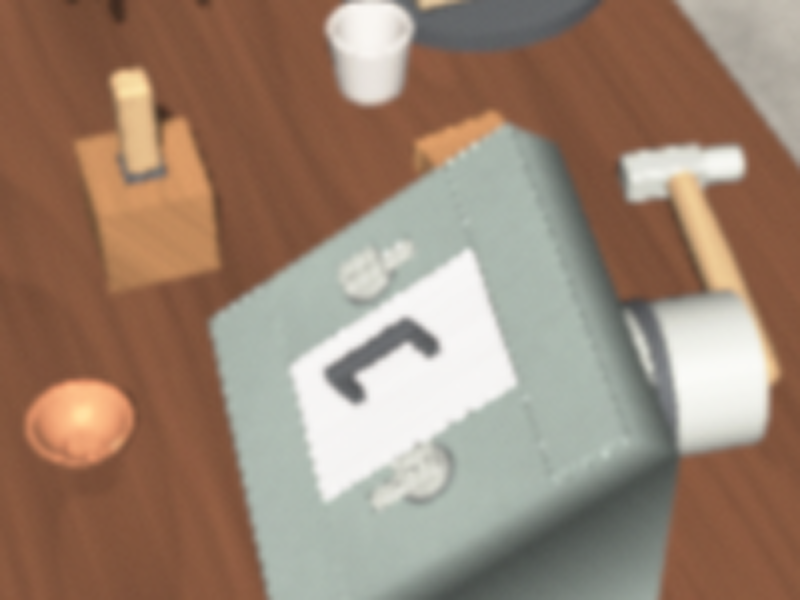

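View pics/t36.png

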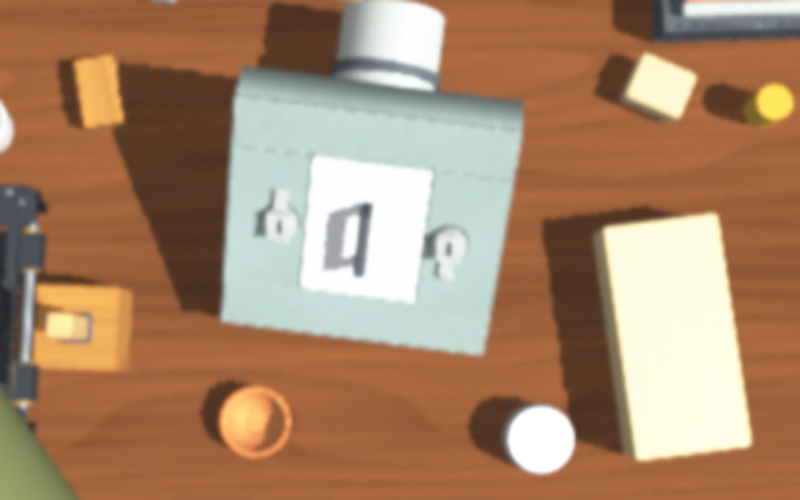

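Run:
```python
from ik import *
q0=np.array(ctrl.get_state()["joint_positions"])
H=np.array([.5411,.0187,.1464])
br=np.array([.453,-.285,.064])
def lean(th,yaw,sgn):
    c=np.array([np.cos(yaw),np.sin(yaw),0]);z=np.sin(th)*c-np.cos(th)*np.array([0,0,1.])
    y=sgn*np.array([-np.sin(yaw),np.cos(yaw),0]);return axes(z,y)
yb=np.arctan2(bx[1],bx[0]);print(yb)
for sgn in (-1,1):
  for th in (.15,.25,.3,.35):
    qa=None
    for nm,R,g in (("grasp",lean(th,yb,sgn),H+.003*n),("place",lean(th-.6,.1,sgn),br+[0,0,.037])):
        z=R.as_matrix()[:,2];q,e,er=ik(g+.019*z,R,q0 if qa is None else qa);qa=q;print(sgn,th,nm,q.round(2),round(e,4),round(er,3))
```

```text
-0.15559482797702925
-1 0.15 grasp [-0.19  0.04  0.09  1.98  0.04  0.98 -1.85] 0.0 0.0
-1 0.15 place [ 0.22  0.46  0.21  1.64  0.13  1.45 -1.09] 0.0 0.0
-1 0.25 grasp [-0.16 -0.02  0.03  2.05  0.09  0.87 -1.91] 0.0 0.0
-1 0.25 place [ 0.26  0.39  0.17  1.7   0.11  1.36 -1.08] 0.0 0.0
-1 0.3 grasp [-0.14 -0.05  0.    2.09  0.12  0.81 -1.94] 0.0 0.0
-1 0.3 place [ 0.29  0.36  0.15  1.73  0.1   1.32 -1.07] 0.0 0.0
-1 0.35 grasp [-0.12 -0.07 -0.03  2.13  0.15  0.76 -1.97] 0.0 0.0
-1 0.35 place [ 0.33  0.33  0.13  1.76  0.09  1.27 -1.06] 0.0 0.0
1 0.15 grasp [-0.11  0.05  0.    1.97  0.05  0.98  1.28] 0.0 0.0
1 0.15 place [0.27 0.46 0.14 1.63 0.15 1.45 2.03] 0.0 0.0
1 0.25 grasp [-0.2  -0.02  0.07  2.06  0.09  0.87  1.23] 0.0 0.0
1 0.25 place [0.24 0.39 0.21 1.7  0.1  1.36 2.08] 0.0 0.0
1 0.3 grasp [-0.24 -0.05  0.1   2.1   0.13  0.81  1.2 ] 0.0 0.0
1 0.3 place [0.23 0.36 0.23 1.73 0.08 1.31 2.1 ] 0.0 0.0
1 0.35 grasp [-0.29 -0.08  0.13  2.14  0.17  0.76  1.16] 0.0 0.0
1 0.35 place [0.21 0.33 0.26 1.77 0.05 1.27 2.12] 0.0 0.0
```

```bash
cat >> h.py <<'E'
def lean(th,yaw,sgn):
    c=np.array([np.cos(yaw),np.sin(yaw),0]);z=np.sin(th)*c-np.cos(th)*np.array([0,0,1.])
    return axes(z,sgn*np.array([-np.sin(yaw),np.cos(yaw),0]))
H0=np.array([.5411,.0187,.1464])
E
python3 - <<'E'
from h import *
R=lean(.3,-.1556,-1);z=R.as_matrix()[:,2];print(R.as_matrix().round(3))
T=H0+.003*n+.019*z-.07*z;print(T);delta(T,R)
E
```

```text
[[ 0.944 -0.155  0.292]
 [-0.148 -0.988 -0.046]
 [ 0.296 -0.    -0.955]]
[0.52453603 0.02129835 0.19759716]
t [-0.273   0.0655  0.1038] r [-0.2505  0.2338  1.6504]
```

Emit:
{"method": "carry_out", "body": {"commands": [{"tx": -0.02, "ty": 0, "tz": -0.01, "rx": -0.025, "ry": 0.023, "rz": 0.165, "jaw": 0.45}, {"tx": -0.05, "ty": 0.01, "tz": -0.01, "rx": -0.05, "ry": 0.046, "rz": 0.33, "jaw": 0.45}, {"tx": -0.08, "ty": 0.02, "tz": -0.01, "rx": -0.075, "ry": 0.07, "rz": 0.495, "jaw": 0.45}, {"tx": -0.11, "ty": 0.03, "tz": -0.01, "rx": -0.1, "ry": 0.093, "rz": 0.66, "jaw": 0.45}, {"tx": -0.14, "ty": 0.04, "tz": -0.01, "rx": -0.125, "ry": 0.117, "rz": 0.825, "jaw": 0.45}, {"tx": -0.17, "ty": 0.045, "tz": -0.01, "rx": -0.15, "ry": 0.14, "rz": 0.99, "jaw": 0.45}, {"tx": -0.2, "ty": 0.05, "tz": 0, "rx": -0.175, "ry": 0.164, "rz": 1.155, "jaw": 0.45}, {"tx": -0.23, "ty": 0.055, "tz": 0.02, "rx": -0.2, "ry": 0.187, "rz": 1.32, "jaw": 0.45}, {"tx": -0.26, "ty": 0.06, "tz": 0.05, "rx": -0.225, "ry": 0.21, "rz": 1.485, "jaw": 0.45}, {"tx": -0.273, "ty": 0.0655, "tz": 0.08, "rx": -0.25, "ry": 0.234, "rz": 1.65, "jaw": 0.45}, {"tx": -0.273, "ty": 0.0655, "tz": 0.1, "rx": -0.25, "ry": 0.234, "rz": 1.65, "jaw": 0.45}, {"tx": -0.273, "ty": 0.0655, "tz": 0.104, "rx": -0.25, "ry": 0.234, "rz": 1.65, "jaw": 0.45}]}}

```text
time: 35.95
position: [0.5236, 0.0216, 0.1961]
tool_rot: [3.076, -0.24, 0.461]
ft_force: [-0.5, 0.4, -0.6]
grip_width: 0.453
```

```bash
python3 look.py w37 0 640 0 480
python3 - <<'E'
from h import *
c=cam("wrist");print("H",proj(c,H0),"bar ends",proj(c,H0+.033*u+.006*n),proj(c,H0-.033*u+.006*n))
E
```

```text
[0.5251 0.022  0.1983] [[0.944, -0.154, 0.293], [-0.148, -0.988, -0.044], [0.296, -0.002, -0.955]] q [-0.15 -0.15 -0.01  2.04  0.11  0.96 -1.93] F [-0.6 -0.3  0.4] M [0.05 0.49 0.04] g 0.449 t 36.05
tip px [320.91113618 246.96550725] L [201.35406744 234.92385721] R [457.11315412 235.24005191]
H [323.01929286 261.35385847] bar ends [323.18540957 219.32765661] [322.90217167 308.53881541]
```

View pics/w37.png

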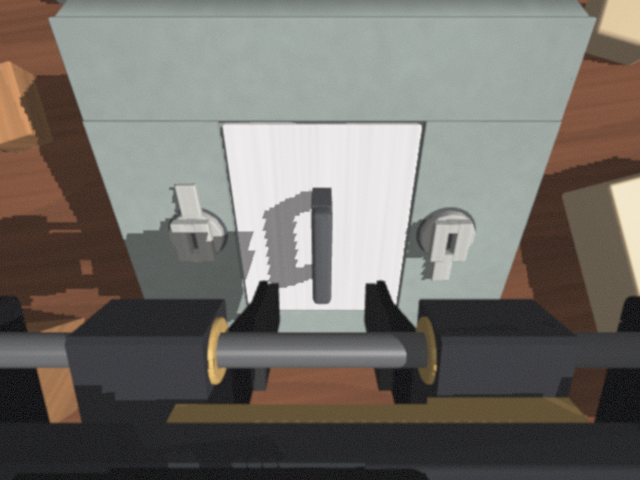

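Run:
```python
from h import *
R=lean(.3,-.1556,-1);z=R.as_matrix()[:,2]
T=H0+.003*n+.003*u+.019*z;print(T);delta(T,R)
```

```text
[0.54741763 0.01770897 0.13241861]
t [0.0022 0.001  0.0697] r [-0.0022 -0.0007  0.0001]
```

Emit:
{"method": "carry_out", "body": {"commands": [{"tx": 0.002, "ty": 0.001, "tz": 0.025, "rx": -0.002, "ry": 0, "rz": 0, "jaw": 0.45}, {"tx": 0.002, "ty": 0.001, "tz": 0.045, "rx": -0.002, "ry": 0, "rz": 0, "jaw": 0.45}, {"tx": 0.002, "ty": 0.001, "tz": 0.06, "rx": -0.002, "ry": 0, "rz": 0, "jaw": 0.45}, {"tx": 0.002, "ty": 0.001, "tz": 0.068, "rx": -0.002, "ry": 0, "rz": 0, "jaw": 0.45}, {"tx": 0.002, "ty": 0.001, "tz": 0.068, "rx": -0.002, "ry": 0, "rz": 0, "jaw": 0.45}, {"tx": 0.002, "ty": 0.001, "tz": 0.068, "rx": -0.002, "ry": 0, "rz": 0, "jaw": 0.45}]}}

```text
time: 36.8
position: [0.5478, 0.0178, 0.1357]
tool_rot: [3.074, -0.24, 0.47]
ft_force: [0.0, -0.4, 0.5]
grip_width: 0.445
```

```bash
python3 look.py w38 170 470 200 425
python3 - <<'E'
from h import *
im=get_image("side");crop(im,220,420,140,290,4,"pics/s38.png")
E
```

```text
[0.5477 0.0178 0.1357] [[0.943, -0.155, 0.296], [-0.148, -0.988, -0.045], [0.299, -0.001, -0.954]] q [-0.14 -0.04  0.    2.08  0.12  0.82 -1.93] F [-0.4 -0.6 -0.5] M [-0.01  0.48 -0.02] g 0.45 t 36.9
tip px [321.51258102 248.33110104] L [159.41334625 284.17700701] R [502.49106353 284.18562889]
```

View pics/w38c.png

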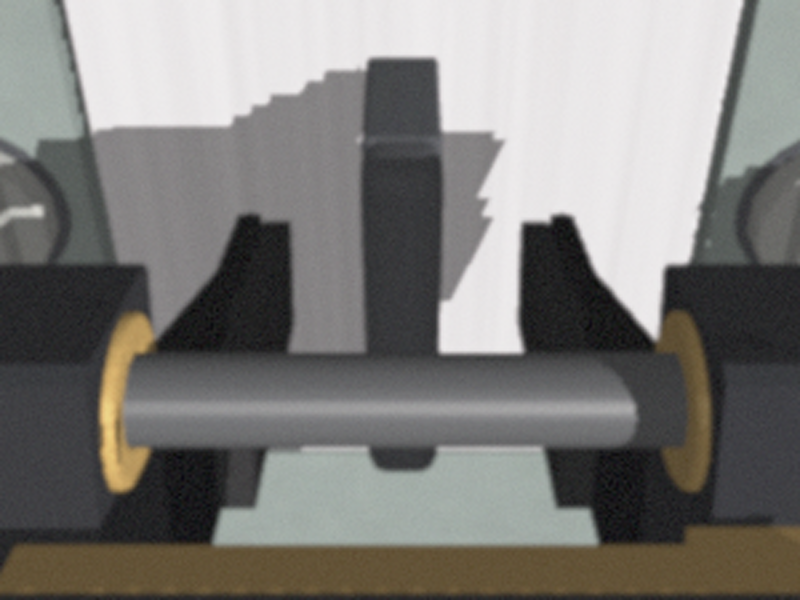

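View pics/s38.png

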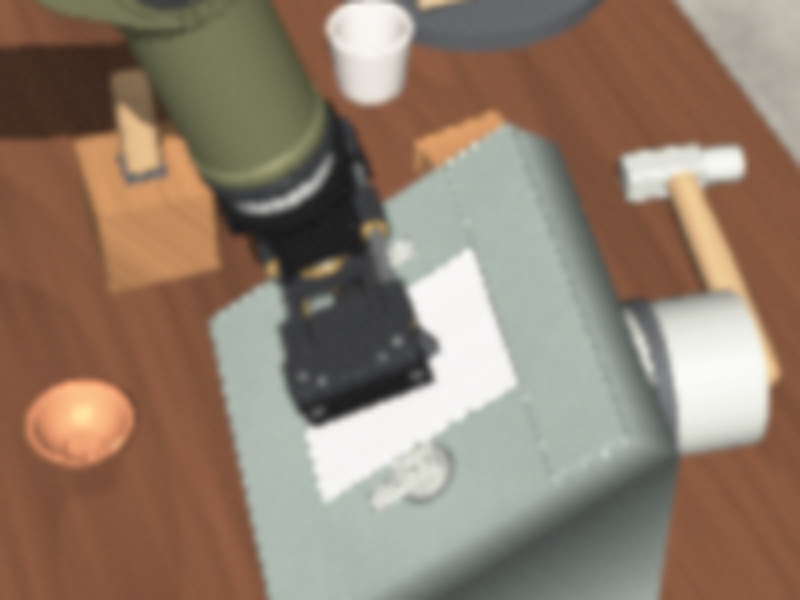

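Run:
```python
from h import *
import pickle;c,p,rv=pickle.load(open("w38.pkl","rb"));R=Ro.from_rotvec(rv);z=R.as_matrix()[:,2]
for dn in (-.006,-.003,0,.003):
  for s in (-.005,0,.005):
    Hc=p-.019*z+dn*n+s*u
    print(dn,s,[((proj(c,Hc+k*.033*u+.006*n)-[170,200])*800/300).round(0).tolist() for k in (1,-1)])
```

```text
-0.006 -0.005 [[404.0, 187.0], [404.0, 480.0]]
-0.006 0 [[404.0, 159.0], [404.0, 462.0]]
-0.006 0.005 [[404.0, 129.0], [404.0, 443.0]]
-0.003 -0.005 [[404.0, 201.0], [404.0, 495.0]]
-0.003 0 [[404.0, 172.0], [404.0, 477.0]]
-0.003 0.005 [[404.0, 142.0], [404.0, 458.0]]
0 -0.005 [[404.0, 214.0], [404.0, 510.0]]
0 0 [[404.0, 186.0], [404.0, 492.0]]
0 0.005 [[404.0, 156.0], [404.0, 473.0]]
0.003 -0.005 [[404.0, 229.0], [404.0, 526.0]]
0.003 0 [[404.0, 200.0], [404.0, 508.0]]
0.003 0.005 [[404.0, 170.0], [404.0, 489.0]]
```

Emit:
{"method": "carry_out", "body": {"commands": [{"tx": 0.003, "ty": 0, "tz": 0, "rx": 0, "ry": 0, "rz": 0, "jaw": 0.45}, {"tx": 0.003, "ty": 0, "tz": 0, "rx": 0, "ry": 0, "rz": 0, "jaw": 0.3}, {"tx": 0.003, "ty": 0, "tz": 0, "rx": 0, "ry": 0, "rz": 0, "jaw": 0}, {"tx": 0.003, "ty": 0, "tz": 0, "rx": 0, "ry": 0, "rz": 0, "jaw": 0}, {"tx": 0.003, "ty": 0, "tz": 0, "rx": 0, "ry": 0, "rz": 0, "jaw": 0}, {"tx": 0.003, "ty": 0, "tz": 0, "rx": 0, "ry": 0, "rz": 0, "jaw": 0}, {"tx": 0.003, "ty": 0, "tz": 0, "rx": 0, "ry": 0, "rz": 0, "jaw": 0}], "grip_force": 45}}

```text
time: 37.83
position: [0.5501, 0.0175, 0.1357]
tool_rot: [3.074, -0.24, 0.468]
ft_force: [0.5, 1.2, 0.0]
grip_width: 0.132
```

Run:
```python
from h import *
s=ctrl.get_state();print(pose()[0],s["ft_force"].round(1),s["torque"].round(2),s["grip_width"])
R=pose()[1];print("n in tool",R.inv().apply(n),"up",R.inv().apply([0,0,1]))
```

```text
[0.55013022 0.01750102 0.13569735] [0.5 1.2 0. ] [0.25 0.43 0.1 ] 0.1322613024648004
n in tool [-2.93726562e-01 -7.78363323e-04 -9.55810704e-01] up [ 2.97753468e-01 -8.76294939e-04 -9.54642396e-01]
```

Emit:
{"method": "carry_out", "body": {"commands": [{"tx": 0, "ty": 0, "tz": 0, "rx": 0, "ry": 0, "rz": 0, "jaw": 0}, {"tx": -0.0009, "ty": 0, "tz": -0.003, "rx": 0, "ry": 0, "rz": 0, "jaw": 0}, {"tx": -0.0018, "ty": 0, "tz": -0.006, "rx": 0, "ry": 0, "rz": 0, "jaw": 0}, {"tx": -0.003, "ty": 0, "tz": -0.01, "rx": 0, "ry": 0, "rz": 0, "jaw": 0}, {"tx": -0.0045, "ty": 0, "tz": -0.015, "rx": 0, "ry": 0, "rz": 0, "jaw": 0}, {"tx": -0.0045, "ty": 0, "tz": -0.015, "rx": 0, "ry": 0, "rz": 0, "jaw": 0}]}}

```text
time: 38.58
position: [0.5413, 0.0187, 0.149]
tool_rot: [3.074, -0.24, 0.469]
ft_force: [0.8, 0.5, -3.0]
grip_width: 0.134
```

```bash
python3 look.py w39 120 520 130 430
python3 - <<'E'
from h import *
im=get_image("side");crop(im,220,420,140,290,4,"pics/s39.png")
E
```

```text
[0.5413 0.0187 0.1487] [[0.943, -0.155, 0.294], [-0.148, -0.988, -0.046], [0.298, -0.001, -0.955]] q [-0.14 -0.07 -0.    2.07  0.12  0.85 -1.93] F [ 1.2  0.1 -3. ] M [0.1  0.72 0.  ] g 0.135 t 38.675
tip px [321.49779438 248.24390009] L [170.11697719 268.26254962] R [489.74572085 268.3098449 ]
```

View pics/w39c.png

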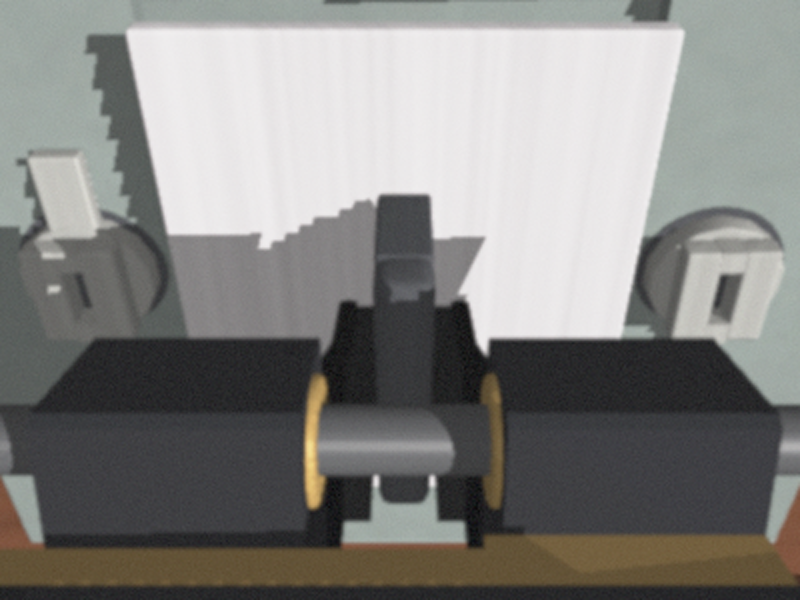

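View pics/s39.png

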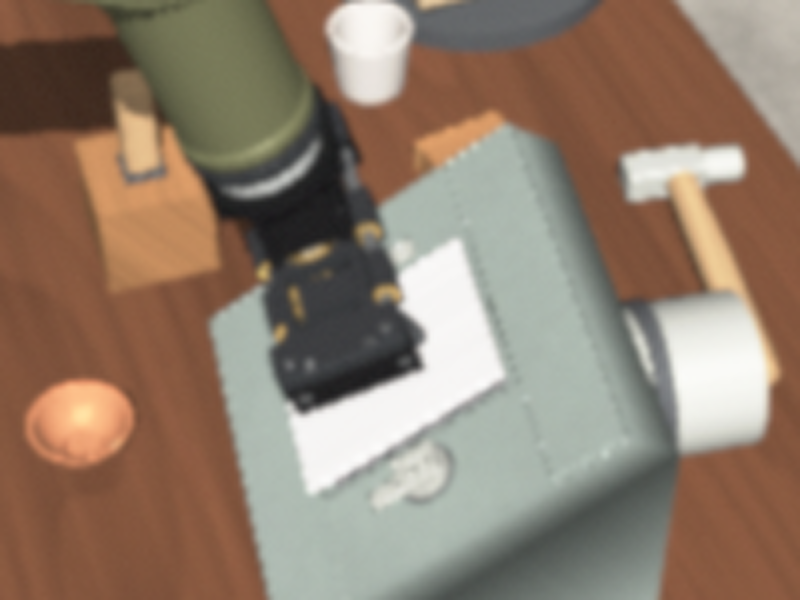

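Run:
```python
from h import *
p,R=pose()
print("up",(R.inv().apply([0,0,.1])).round(4))
Rb=lean(-.3,.1,-1);z=Rb.as_matrix()[:,2]
for h in (.06,):
    g=np.array([.453,-.284,.064+.034+h]);T=g+.019*z;print(T);delta(T,Rb,p,R)
from ik import *
q=np.array(ctrl.get_state()["joint_positions"]);print(ik(T,Rb,q))
```

```text
up [ 0.0297 -0.0001 -0.0955]
[ 0.44741317 -0.28456055  0.13984861]
t [-0.0462  0.3141 -0.0054] r [-4.000e-04 -5.988e-01 -2.597e-01]
(array([ 0.2749722 ,  0.30770931,  0.16984542,  1.67717534,  0.10342539,
        1.41978159, -1.05591028]), np.float64(3.0181031603547274e-07), np.float64(1.8675687170933986e-06))
```

Emit:
{"method": "carry_out", "body": {"commands": [{"tx": 0.01, "ty": 0, "tz": -0.032, "rx": 0, "ry": 0, "rz": 0, "jaw": 0}, {"tx": 0.02, "ty": 0, "tz": -0.064, "rx": 0, "ry": 0, "rz": 0, "jaw": 0}, {"tx": 0.03, "ty": 0, "tz": -0.0955, "rx": 0, "ry": 0, "rz": 0, "jaw": 0}, {"tx": 0.022, "ty": 0.04, "tz": -0.093, "rx": 0, "ry": -0.06, "rz": -0.02, "jaw": 0}, {"tx": 0.012, "ty": 0.08, "tz": -0.085, "rx": 0, "ry": -0.15, "rz": -0.06, "jaw": 0}, {"tx": 0.002, "ty": 0.12, "tz": -0.08, "rx": 0, "ry": -0.25, "rz": -0.1, "jaw": 0}, {"tx": -0.008, "ty": 0.165, "tz": -0.072, "rx": 0, "ry": -0.35, "rz": -0.15, "jaw": 0}, {"tx": -0.018, "ty": 0.21, "tz": -0.068, "rx": 0, "ry": -0.45, "rz": -0.2, "jaw": 0}, {"tx": -0.026, "ty": 0.255, "tz": -0.064, "rx": 0, "ry": -0.55, "rz": -0.24, "jaw": 0}, {"tx": -0.028, "ty": 0.295, "tz": -0.063, "rx": 0, "ry": -0.599, "rz": -0.26, "jaw": 0}, {"tx": -0.028, "ty": 0.314, "tz": -0.063, "rx": 0, "ry": -0.599, "rz": -0.26, "jaw": 0}, {"tx": -0.028, "ty": 0.314, "tz": -0.063, "rx": 0, "ry": -0.599, "rz": -0.26, "jaw": 0}]}}

```text
time: 40.22
position: [0.4475, -0.2856, 0.2003]
tool_rot: [3.088, 0.151, -0.465]
ft_force: [-0.6, 0.7, -3.7]
grip_width: 0.134
```

```bash
python3 look.py w40 0 640 0 480
python3 - <<'E'
from h import *
im=get_image("side");crop(im,230,430,260,430,3.5,"pics/s40.png")
im=get_image("top");crop(im,340,540,190,350,3.5,"pics/t40.png")
E
```

```text
[ 0.4485 -0.2829  0.2006] [[0.951, 0.101, -0.292], [0.097, -0.995, -0.028], [-0.293, -0.002, -0.956]] q [ 0.14  0.28  0.33  1.6   0.07  1.53 -1.01] F [ 1.1  0.8 -2.9] M [ 0.05 -0.47  0.01] g 0.134 t 40.325
tip px [319.99921634 247.1043403 ] L [-633.47664889 -123.85886974] R [-149.00473287    1.69526147]
```

View pics/w40.png

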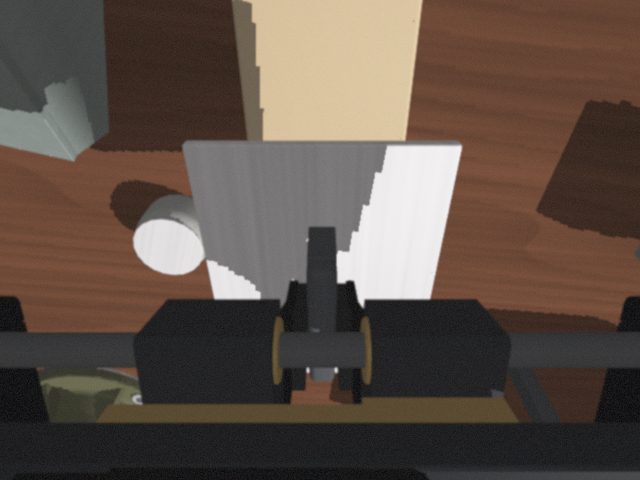

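View pics/s40.png

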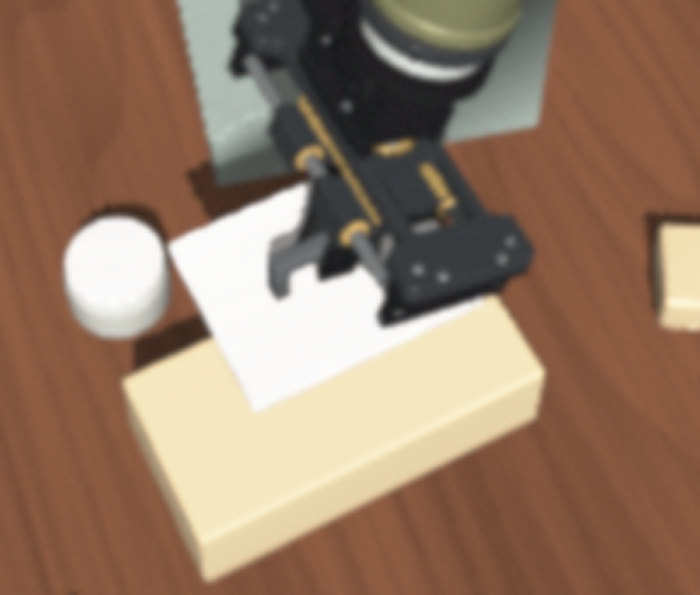

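View pics/t40.png

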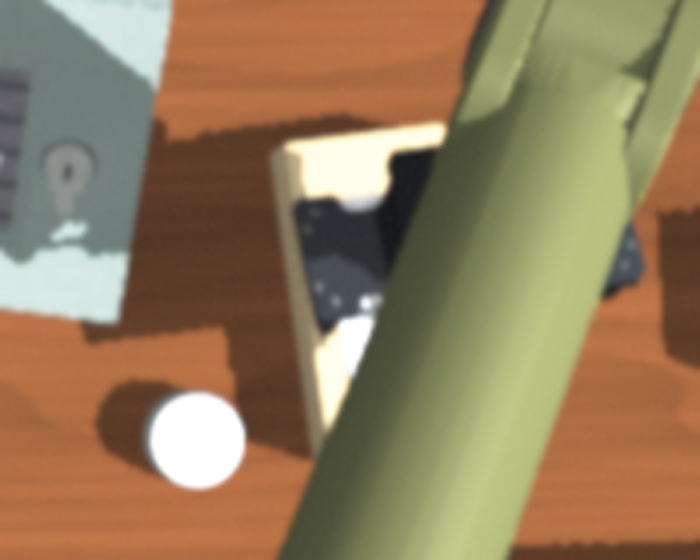

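Run:
```python
from h import *
import pickle;c,p,rv=pickle.load(open("w40.pkl","rb"))
im=cv2.imread("pics/w40.png").astype(int)
for r in (15,60,100,130):
    print(r,[ (x,im[r,x].tolist()) for x in range(228,275,4)],[ (x,im[r,x].tolist()) for x in range(400,428,4)]) if r in(15,130) else None
for r,l,rr in ((5,250,421),(130,263,408)):
    a=onz(c,l,r,.064);b=onz(c,rr,r,.064);print(a.round(4),b.round(4),np.linalg.norm(a-b).round(4),((a+b)/2).round(4))
S=cam("side")
q=lambda a,b:onz(S,230+a/3.5,260+b/3.5,.064).round(4)
print("side corners",q(125,383),q(203,543),q(545,373))
# panel held: underside centre & tilt by side pts
```

```text
15 [(228, [33, 42, 56]), (232, [43, 54, 67]), (236, [83, 100, 110]), (240, [88, 103, 115]), (244, [81, 96, 109]), (248, [83, 97, 110]), (252, [140, 170, 191]), (256, [156, 189, 214]), (260, [157, 194, 215]), (264, [156, 191, 214]), (268, [157, 193, 215]), (272, [156, 193, 216])] [(400, [163, 197, 219]), (404, [162, 197, 219]), (408, [160, 197, 218]), (412, [162, 199, 220]), (416, [166, 202, 221]), (420, [124, 150, 178]), (424, [58, 76, 112])]
130 [(228, [31, 41, 60]), (232, [29, 41, 60]), (236, [37, 44, 63]), (240, [35, 42, 61]), (244, [35, 43, 62]), (248, [84, 99, 111]), (252, [85, 100, 112]), (256, [83, 100, 111]), (260, [81, 97, 111]), (264, [155, 189, 213]), (268, [158, 194, 217]), (272, [159, 196, 218])] [(400, [165, 201, 221]), (404, [169, 207, 226]), (408, [56, 73, 105]), (412, [54, 70, 103]), (416, [53, 70, 101]), (420, [51, 67, 100]), (424, [50, 66, 99])]
[ 0.5548 -0.2302  0.064 ] [ 0.565  -0.3318  0.064 ] 0.1021 [ 0.5599 -0.281   0.064 ]
[ 0.4797 -0.2391  0.064 ] [ 0.49  -0.341  0.064] 0.1024 [ 0.4848 -0.2901  0.064 ]
side corners [ 0.3351 -0.2466  0.064 ] [ 0.3469 -0.3558  0.064 ] [ 0.5723 -0.3329  0.064 ]
```

Run:
```python
from h import *
import pickle;c,p,rv=pickle.load(open("w40.pkl","rb"));R=Ro.from_rotvec(rv)
for al in (.29,.31,.33,.35):
  for s in (0,.004):
    # panel axes in tool: rotate about tool y
    nt=np.array([-np.sin(al),0,-np.cos(al)])*np.array([1,1,1]);nt=np.array([-np.sin(al),0,-np.cos(al)])
    ut=np.array([np.cos(al),0,-np.sin(al)]);yt=np.array([0,1,0.])
    h=np.array([0,0,-.019])+0.001*nt+(s-.0)*ut;o=h-.034*nt
    print(al,s,[proj(c,p+R.apply(o+.07*ut+k*.055*yt+.006*nt)).round(1).tolist() for k in(-1,1)],[proj(c,p+R.apply(h+.033*ut+.006*nt)).round(1).tolist()],"n world",R.apply(nt).round(3))
```

```text
0.29 0 [[171.8, 134.9], [465.5, 134.4]] [[318.8, 268.8]] n world [ 0.008 -0.001  1.   ]
0.29 0.004 [[169.4, 124.3], [467.8, 123.8]] [[318.7, 259.7]] n world [ 0.008 -0.001  1.   ]
0.31 0 [[170.2, 134.8], [467.0, 134.3]] [[318.8, 270.3]] n world [-0.012 -0.003  1.   ]
0.31 0.004 [[167.8, 124.1], [469.4, 123.6]] [[318.7, 261.4]] n world [-0.012 -0.003  1.   ]
0.33 0 [[168.7, 134.7], [468.5, 134.2]] [[318.8, 271.8]] n world [-0.032 -0.005  0.999]
0.33 0.004 [[166.1, 123.9], [471.0, 123.4]] [[318.7, 263.0]] n world [-0.032 -0.005  0.999]
0.35 0 [[167.1, 134.7], [470.0, 134.2]] [[318.8, 273.4]] n world [-0.052 -0.007  0.999]
0.35 0.004 [[164.4, 123.9], [472.6, 123.4]] [[318.7, 264.7]] n world [-0.052 -0.007  0.999]
```

Run:
```python
from h import *
im=cv2.imread("pics/w40.png")[:,:,::-1];crop(im,170,470,130,355,8/3,"pics/w40c.png")
```

```text
(no output)
```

View pics/w40c.png

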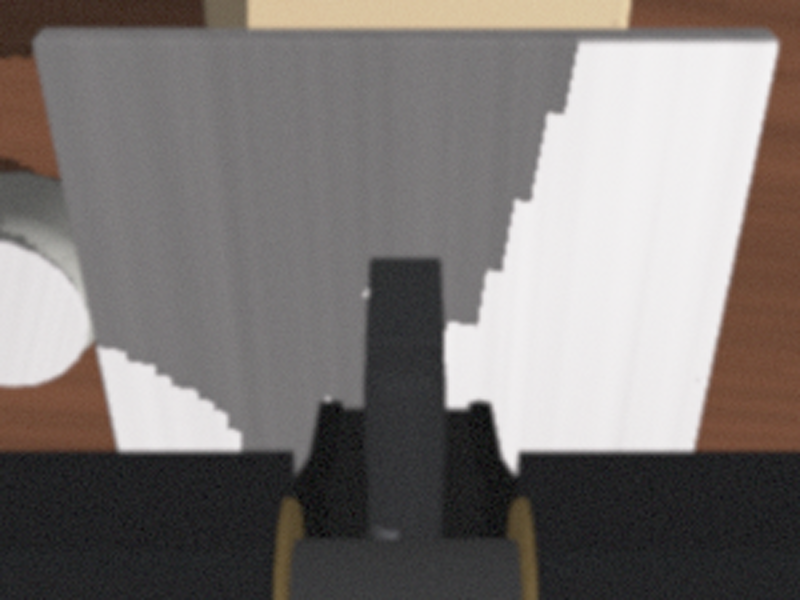

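Run:
```python
from h import *
from scipy.optimize import least_squares
import pickle;c,p,rv=pickle.load(open("w40.pkl","rb"));R=Ro.from_rotvec(rv);S=cam("side")
def pts(x):
    al,s,dn,ye=x
    nt=np.array([-np.sin(al),0,-np.cos(al)]);ut=np.array([np.cos(al),0,-np.sin(al)]);yt=np.array([0,1,0.])
    o=np.array([0,0,-.019])+(dn-.034)*nt+s*ut+ye*yt
    f=lambda a,b,h:p+R.apply(o+a*ut+b*yt+h*nt)
    return nt,o,f
def res(x,side=True):
    nt,o,f=pts(x);e=[]
    e+=list(proj(c,f(.07,-.055,.006))-[184.3,144.3]);e+=list(proj(c,f(.07,.055,.006))-[461.8,144.3])
    if side:
        e+=list(proj(S,f(-.07,-.055,.006))-[230+170/3.5,260+243/3.5]);e+=list(proj(S,f(-.07,.055,.006))-[230+257/3.5,260+410/3.5])
    return np.array(e)
for sd in (True,):
    r=least_squares(res,[.3,0,0,0],args=(sd,));nt,o,f=pts(r.x);print(r.x.round(4),r.fun.round(1),"n world",R.apply(nt).round(3),"underside",(p+R.apply(o)).round(4))
# fixed by edge convergence: left edge px (38,38)->(118,450) ; right (778,38)->(695,450)
r0=(144.3,298.75);w0=(277.5,(695-118)*3/8)
print(w0)
for al in (.15,.2,.25,.3):
    r=least_squares(lambda y:res([al,*y],False),[0,0,0]);nt,o,f=pts([al,*r.x])
    # width at row 298.75
    for a in (-.02,0,.01,.02,.03):
        l=proj(c,f(a,-.055,.006));q=proj(c,f(a,.055,.006));print(al,r.x.round(4),a,l[1].round(1),(q[0]-l[0]).round(1)) if abs(l[1]-298)<20 else None
```

```text
[ 0.274  -0.0053 -0.004   0.0017] [-0.1  0.   0.3 -0.4 -1.2  0.3 -1.3 -0.1] n world [0.024 0.001 1.   ] underside [ 0.4481 -0.2846  0.1809]
(277.5, 216.375)
0.15 [-0.0019  0.0041  0.0017] 0 293.3 231.9
0.2 [-0.0032  0.0007  0.0017] 0 289.1 228.0
0.25 [-0.0047 -0.0026  0.0017] -0.02 315.4 212.7
0.25 [-0.0047 -0.0026  0.0017] 0 284.7 224.3
0.3 [-0.0063 -0.0058  0.0017] -0.02 309.4 208.7
0.3 [-0.0063 -0.0058  0.0017] 0 280.2 220.9
```

Run:
```python
from h import *
p,R=pose();print(p)
print(R.inv().apply([.0055,-.0045,-.09]).round(4),R.inv().apply([.0055,-.0045,-.113]).round(4),R.inv().apply([0,0,-.01]).round(4))
```

```text
[ 0.44867455 -0.28263445  0.20067701]
[0.0312 0.0052 0.0846] [0.038  0.0052 0.1065] [0.0029 0.     0.0096]
```

Emit:
{"method": "carry_out", "body": {"commands": [{"tx": 0.01, "ty": 0.002, "tz": 0.027, "rx": 0, "ry": 0.013, "rz": 0, "jaw": 0}, {"tx": 0.019, "ty": 0.004, "tz": 0.052, "rx": 0, "ry": 0.026, "rz": 0, "jaw": 0}, {"tx": 0.026, "ty": 0.0052, "tz": 0.07, "rx": 0, "ry": 0.026, "rz": 0, "jaw": 0}, {"tx": 0.031, "ty": 0.0052, "tz": 0.0845, "rx": 0, "ry": 0.026, "rz": 0, "jaw": 0}, {"tx": 0.034, "ty": 0.0052, "tz": 0.094, "rx": 0, "ry": 0.026, "rz": 0, "jaw": 0}, {"tx": 0.034, "ty": 0.0052, "tz": 0.094, "rx": 0, "ry": 0.026, "rz": 0, "jaw": 0}, {"tx": 0.034, "ty": 0.0052, "tz": 0.094, "rx": 0, "ry": 0.026, "rz": 0, "jaw": 0}]}}

```text
time: 41.3
position: [0.4535, -0.2895, 0.101]
tool_rot: [3.095, 0.155, -0.425]
ft_force: [-0.3, 0.3, -1.9]
grip_width: 0.137
```

```bash
python3 look.py w41 0 640 0 480
python3 - <<'E'
from h import *
im=get_image("side");crop(im,230,430,260,430,3.5,"pics/s41.png")
E
```

```text
[ 0.4535 -0.2895  0.1011] [[0.958, 0.1, -0.268], [0.096, -0.995, -0.027], [-0.269, 0.0, -0.963]] q [ 0.16  0.36  0.32  1.7   0.04  1.33 -1.01] F [ 0.2 -1.  -2.4] M [-0.02 -0.34 -0.02] g 0.133 t 41.4
tip px [321.26432048 247.63888469] L [-1753.02937033  -215.78590211] R [-579.73861523   40.4344935 ]
```

View pics/s41.png

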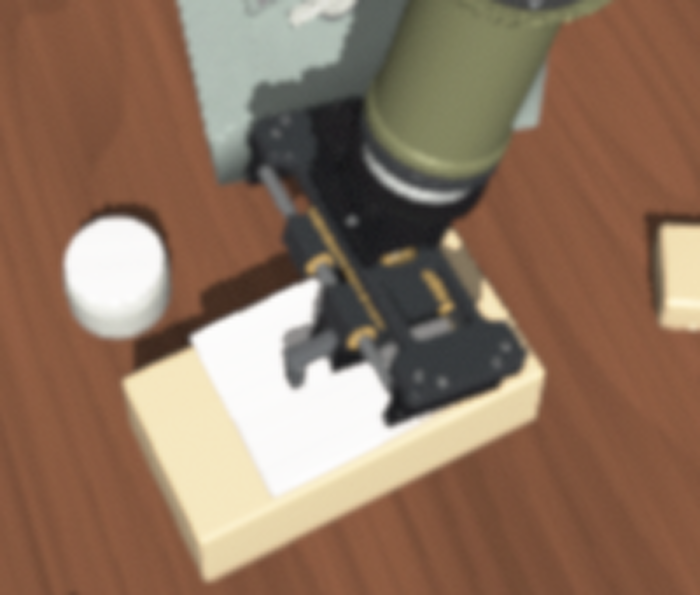

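View pics/w41.png

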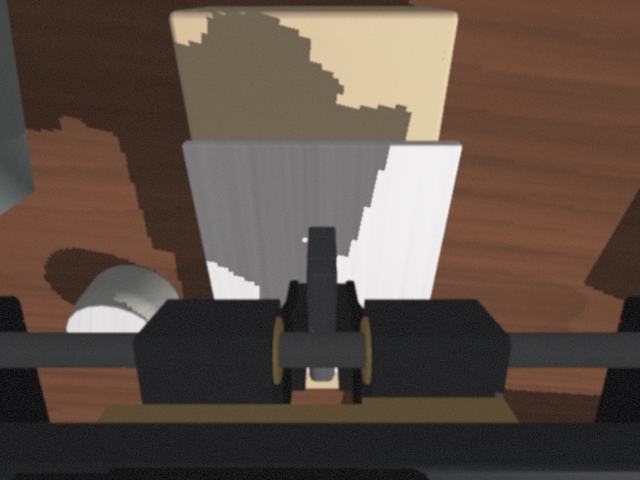

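Emit:
{"method": "carry_out", "body": {"commands": [{"tx": 0.0014, "ty": -0.002, "tz": 0.005, "rx": 0, "ry": 0, "rz": 0, "jaw": 0}, {"tx": 0.0027, "ty": -0.002, "tz": 0.0096, "rx": 0, "ry": 0, "rz": 0, "jaw": 0}, {"tx": 0.0036, "ty": -0.002, "tz": 0.0125, "rx": 0, "ry": 0, "rz": 0, "jaw": 0}, {"tx": 0.004, "ty": -0.002, "tz": 0.0145, "rx": 0, "ry": 0, "rz": 0, "jaw": 0}, {"tx": 0.004, "ty": -0.002, "tz": 0.0145, "rx": 0, "ry": 0, "rz": 0, "jaw": 0}]}}

```text
time: 42.08
position: [0.4526, -0.2873, 0.0853]
tool_rot: [3.095, 0.155, -0.427]
ft_force: [-0.1, 0.3, -2.5]
grip_width: 0.134
```

Run:
```python
from h import *
s=ctrl.get_state();print(pose()[0],s["ft_force"].round(1),s["torque"].round(2))
```

```text
[ 0.45263484 -0.28725728  0.0852817 ] [-0.1  0.3 -2.5] [-0.05 -0.38  0.08]
```

Not in contact yet (still about -2.5 N weight). Lowering millimetre by millimetre.

Emit:
{"method": "carry_out", "body": {"commands": [{"tx": 0.0003, "ty": 0, "tz": 0.001, "rx": 0, "ry": 0, "rz": 0, "jaw": 0}, {"tx": 0.0006, "ty": 0, "tz": 0.002, "rx": 0, "ry": 0, "rz": 0, "jaw": 0}, {"tx": 0.0006, "ty": 0, "tz": 0.002, "rx": 0, "ry": 0, "rz": 0, "jaw": 0}]}}

```text
time: 42.45
position: [0.4533, -0.2873, 0.084]
tool_rot: [3.095, 0.156, -0.425]
ft_force: [0.7, 0.7, 2.1]
grip_width: 0.131
```

Emit:
{"method": "carry_out", "body": {"commands": [{"tx": 0.0003, "ty": 0, "tz": 0.001, "rx": 0, "ry": 0, "rz": 0, "jaw": 0}, {"tx": 0.0003, "ty": 0, "tz": 0.001, "rx": 0, "ry": 0, "rz": 0, "jaw": 0}]}}

```text
time: 42.7
position: [0.4536, -0.2872, 0.0835]
tool_rot: [3.095, 0.156, -0.424]
ft_force: [2.0, 1.6, 6.4]
grip_width: 0.132
```

Emit:
{"method": "carry_out", "body": {"commands": [{"tx": 0, "ty": 0, "tz": -0.001, "rx": 0, "ry": 0, "rz": 0, "jaw": 0.2}, {"tx": 0, "ty": 0, "tz": -0.001, "rx": 0, "ry": 0, "rz": 0, "jaw": 0.4}, {"tx": 0, "ty": 0, "tz": -0.001, "rx": 0, "ry": 0, "rz": 0, "jaw": 0.4}, {"tx": 0, "ty": 0, "tz": -0.001, "rx": 0, "ry": 0, "rz": 0, "jaw": 0.4}, {"tx": 0, "ty": 0, "tz": -0.001, "rx": 0, "ry": 0, "rz": 0, "jaw": 0.4}]}}

```text
time: 43.32
position: [0.453, -0.2872, 0.0831]
tool_rot: [3.095, 0.155, -0.427]
ft_force: [0.2, 0.7, 0.2]
grip_width: 0.389
```

```bash
python3 look.py w42 0 640 0 480
python3 - <<'E'
from h import *
im=get_image("side");crop(im,230,430,260,430,3.5,"pics/s42.png")
E
```

```text
[ 0.4531 -0.2872  0.0832] [[0.958, 0.1, -0.269], [0.097, -0.995, -0.027], [-0.27, -0.0, -0.963]] q [ 0.16  0.38  0.32  1.72  0.03  1.3  -1.01] F [-0.2 -0.1 -0.3] M [ 0.04 -0.16  0.03] g 0.402 t 43.425
tip px [321.3268847  247.57658411] L [-2333.86394341  -278.06023488] R [-750.45769638   48.59593359]
```

View pics/w42.png

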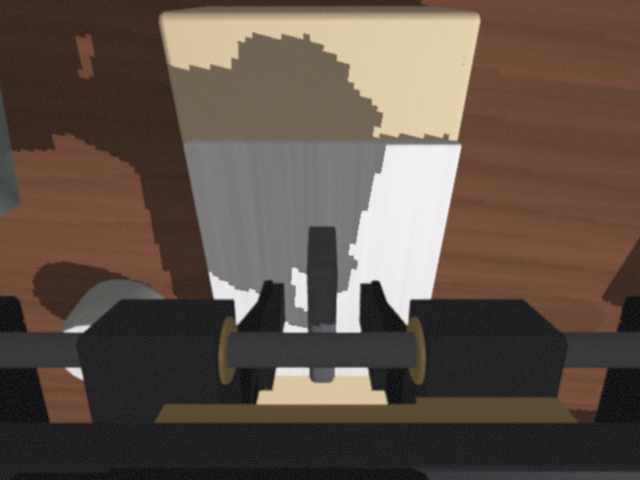

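Released; the panel sits aligned on the brick. Retreating.

Emit:
{"method": "carry_out", "body": {"commands": [{"tx": 0, "ty": 0, "tz": -0.015, "rx": 0, "ry": 0, "rz": 0, "jaw": 0.45}, {"tx": 0, "ty": 0, "tz": -0.04, "rx": 0, "ry": 0, "rz": 0, "jaw": 0.45}, {"tx": 0, "ty": 0, "tz": -0.09, "rx": 0, "ry": 0, "rz": 0, "jaw": 0.45}, {"tx": 0, "ty": 0, "tz": -0.14, "rx": 0, "ry": 0, "rz": 0, "jaw": 0.45}, {"tx": 0, "ty": 0, "tz": -0.18, "rx": 0, "ry": 0, "rz": 0, "jaw": 0.45}, {"tx": 0, "ty": 0, "tz": -0.2, "rx": 0, "ry": 0, "rz": 0, "jaw": 0.45}, {"tx": 0, "ty": 0, "tz": -0.2, "rx": 0, "ry": 0, "rz": 0, "jaw": 0.45}, {"tx": 0, "ty": 0, "tz": -0.2, "rx": 0, "ry": 0, "rz": 0, "jaw": 0.45}]}}

```text
time: 44.48
position: [0.5064, -0.2817, 0.2751]
tool_rot: [3.095, 0.155, -0.428]
ft_force: [-0.6, -0.1, 0.4]
grip_width: 0.448
```

```bash
python3 look.py w43 0 640 0 480
python3 - <<'E'
from h import *
cv2.imwrite("pics/s43.png",get_image("side")[:,:,::-1])
cv2.imwrite("pics/t43.png",get_image("top")[:,:,::-1])
E
```

```text
[ 0.5061 -0.2817  0.2746] [[0.957, 0.1, -0.271], [0.096, -0.995, -0.026], [-0.272, -0.001, -0.962]] q [ 0.14  0.34  0.33  1.37  0.04  1.69 -1.01] F [ 0.1  0.1 -0.5] M [-0.04 -0.18  0.02] g 0.451 t 44.575
tip px [321.3078745  247.64900163] L [-256.15194962   34.05815688] R [ 17.2033174  100.32571182]
```

View pics/s43.png

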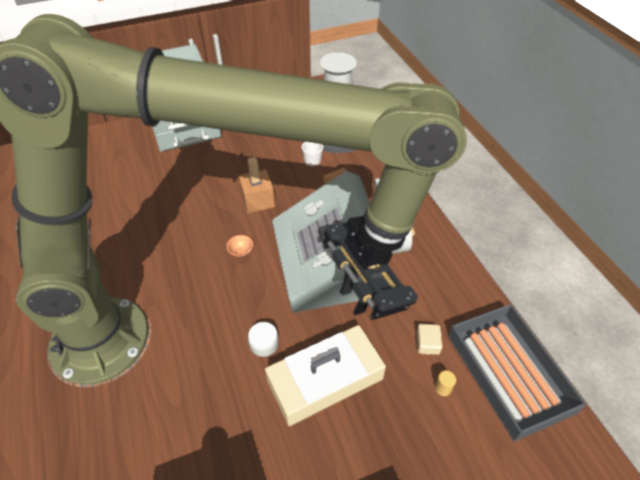

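View pics/w43.png

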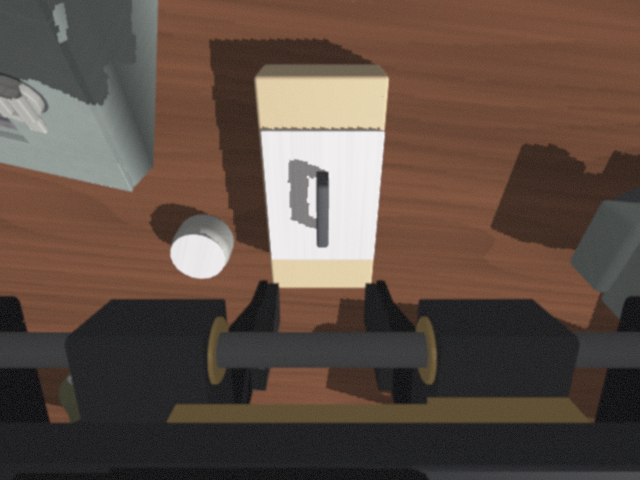

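View pics/t43.png

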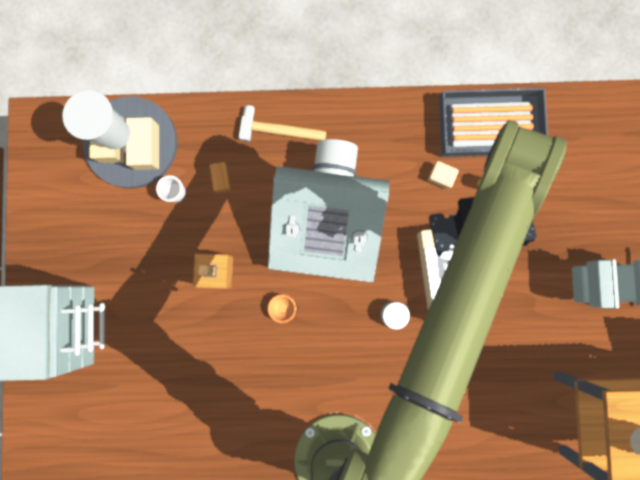

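Run:
```python
from h import *
import pickle;c,p,rv=pickle.load(open("w43.pkl","rb"))
b=(onz(c,321.5,76,.064)+onz(c,323,287,.064))/2;q=(onz(c,322,129,.07)+onz(c,324,260,.07))/2
print("brick",b.round(4),"panel",q.round(4),np.linalg.norm((b-q)[:2]).round(4),"panel len",np.linalg.norm(onz(c,322,129,.07)-onz(c,324,260,.07)).round(4))
s=ctrl.get_state();print(s["qd"].round(3).tolist(),s["time"])
print(ctrl.close_job())
```

```text
brick [ 0.454  -0.2877  0.064 ] panel [ 0.4541 -0.2884  0.07  ] 0.0007 panel len 0.1428
[0.0, -0.0, -0.001, -0.006, -0.0, 0.001, -0.002] 44.675
the job is handed in; nothing more can be done
None
```

I finished the whole task and handed it in at 44.7 s of the 72 s allowed. No verdict is reported, so what follows rests on my own camera and state checks.

**What I did:** I turned the left fastener and then the right one anticlockwise with the screwdriver, judged from the images to be at their stops. I then put the screwdriver back in its block, lifted the panel off by its handle and set it on the brick.

**Last checks:**
- **Fasteners:** the left tongue points up the slope and the right one down it, both parallel to the panel's sides, at about 1.6 rad.
- **Screwdriver:** upright in its block. Its shoulder is centred across the block's x to about 1 mm. I did not measure its y position again after the final release, but it looked unchanged.
- **Panel:** handle up, about 1 mm from the brick's centre by the wrist camera. I judged flatness by eye after release.
- **Bystanders:** those visible looked unmoved. The arm hid the brass stub in the last top view, but the side view shows it where it was.
- **Gripper:** open and clear, with nothing being touched.

**What went wrong or disagreed:**
- **Hard contact on the way to the right fastener:** the arm ran into a joint limit and pressed the screwdriver tip onto something with about 56 N. The driver slipped in the grip by about 0.15 rad and 8 mm, and the right fastener was knocked round by about 0.3 rad. I put the driver back in its block and gripped it lower, then carried on; this was before the right fastener was released.
- **Tilted insertion:** the arm could not reach the full slope angle, so the blade went in about 0.1 rad off square on the left and 0.2 rad on the right.
- **Camera disagreement:** my first top and side camera positions were 4–9 mm off the wrist camera's. I worked from the wrist view.

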